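Restock the jar box in the stage props workshop and clip its lid shut

TASK

Restock the box of jars and close it up: draw the two older jars along the channel to the front end of the box (the end nearest the robot), stand the new jar from the table behind them, then set the domed lid squarely on the rim and press each of the four snap tabs along its sides straight down until it snaps in under the rim and stays down. Keep the jars upright all the time, and leave the other things on the table where they are.

Things in the scene. Friction and masses are not known exactly. Their poses are not given: they have to be found in the camera images.
- box_rim (a point): The jar box, a grey plastic tray that stands firm and does not move. The point: centre of its open top at rim height, 34 mm above the table. x along the box from the front end (nearest the robot; small sloping card holder low outside) to the back end; z up. Rim outside 160 (x) by 77 mm (y); along each long side runs a wedge-shaped snap bead, 7.5 mm deep, that stands 6 mm out from the wall at its lower edge; the mouth inside is 145 by 58 mm.
- channel (a point): Centre of the floor of the channel inside the jar box, 4 mm above the table; axes as box_rim. The channel is 132 mm (x) by 43 mm (y) and takes three jars in one row with 18 mm to spare. Its sides are 18 mm deep, up to shelves 22 mm above the table. There is room for fingers beside a jar only above the rim.
- old_jar_a_center (a point): First older jar, in the channel at the middle of the box at the start: upright amber jar with black screw cap, straight sides, diameter 38 mm, height 60 mm, 0.09 kg; its top is 30 mm above the box's rim. The point is its centre, half-way up.
- old_jar_b_center (a point): Second older jar, same shape, in the channel at the back end of the box at the start. The point is its centre, half-way up.
- new_jar_center (a point): The new jar, same shape (diameter 38 mm, height 60 mm), standing alone on the table among other pots and bottles. The point is its centre, half-way up.
- lid_center (a point): The box's white domed lid, about 0.22 kg, lying right way up on the table, its four snap tabs up. x along the lid (it fits either way round), z up. The dome is 141 (x) by 54 mm (y) with upright walls: grip it across the 54 mm, midway, where 58 mm is free between the tabs. The point: on the lid's axis, 16 mm below the dome's top, 16 mm above the flange's top, 54 mm above the table when the lid is on the box.
- lid: The same lid; origin on its axis at the lowest edge of its walls, on which it lies, 26 mm below lid_center. Flange 160 by 66 mm, 4 mm thick, its underside (which rests on the box's rim) 6 mm above this origin; the walls below it drop into the box's mouth with 2 mm play all round. The tab pads reach 52 mm out to +y and -y and stand 13 mm above the flange when up.
- tab_fl (a joint): Snap tab at the -x +y corner of the lid (lid frame): a press pad 16 by 32 mm, its middle at (-45, 44) mm from the lid's axis. Value in m: 0 = up, as found; grows as the pad is pressed straight down; 0.013 = bottom stop. Its barbed leg rides over the box's bead and snaps under it close to the bottom stop; let go, it then stays down at about 0.0117. Short of that it springs back up. Takes 4 to 8 N.
- tab_fl_press (a point): The spot to press: middle of the top face of this tab's pad. On the box it is 51 mm above the table when up and about 39 mm when snapped in; the pad reaches from 36 to 52 mm out from the lid's long centre line, so 9 mm clear of the dome.
- tab_fr (a joint): Snap tab at the -x -y corner of the lid (lid frame): a press pad 16 by 32 mm, its middle at (-45, -44) mm from the lid's axis. Value in m: 0 = up, as found; grows as the pad is pressed straight down; 0.013 = bottom stop. Its barbed leg rides over the box's bead and snaps under it close to the bottom stop; let go, it then stays down at about 0.0117. Short of that it springs back up. Takes 4 to 8 N.
- tab_fr_press (a point): The spot to press: middle of the top face of this tab's pad. On the box it is 51 mm above the table when up and about 39 mm when snapped in; the pad reaches from 36 to 52 mm out from the lid's long centre line, so 9 mm clear of the dome.
- tab_bl (a joint): Snap tab at the +x +y corner of the lid (lid frame): a press pad 16 by 32 mm, its middle at (45, 44) mm from the lid's axis. Value in m: 0 = up, as found; grows as the pad is pressed straight down; 0.013 = bottom stop. Its barbed leg rides over the box's bead and snaps under it close to the bottom stop; let go, it then stays down at about 0.0117. Short of that it springs back up. Takes 4 to 8 N.
- tab_bl_press (a point): The spot to press: middle of the top face of this tab's pad. On the box it is 51 mm above the table when up and about 39 mm when snapped in; the pad reaches from 36 to 52 mm out from the lid's long centre line, so 9 mm clear of the dome.
- tab_br (a joint): Snap tab at the +x -y corner of the lid (lid frame): a press pad 16 by 32 mm, its middle at (45, -44) mm from the lid's axis. Value in m: 0 = up, as found; grows as the pad is pressed straight down; 0.013 = bottom stop. Its barbed leg rides over the box's bead and snaps under it close to the bottom stop; let go, it then stays down at about 0.0117. Short of that it springs back up. Takes 4 to 8 N.
- tab_br_press (a point): The spot to press: middle of the top face of this tab's pad. On the box it is 51 mm above the table when up and about 39 mm when snapped in; the pad reaches from 36 to 52 mm out from the lid's long centre line, so 9 mm clear of the dome.
- reel: Bystander: wooden thread reel, diameter 42, height 55 mm. Origin at the centre of its underside. To be left where it is.
- squat_pot: Bystander: squat white pot with screw lid, diameter 54, height 42 mm. Origin at the centre of its underside. To be left where it is.
- glue_bottle: Bystander: white bottle with black cap, diameter 44, height 80 mm. Origin at the centre of its underside. To be left where it is.
- tin: Bystander: plain metal tin, diameter 52, height 70 mm. Origin at the centre of its underside. To be left where it is.
- tall_bottle: Bystander: tall amber bottle, diameter 60, height 160 mm. Origin at the centre of its underside. To be left where it is.
- mallet: Bystander: wooden mallet lying down, handle 24 mm thick along its x from -170 to 30 mm, head diameter 60, 85 mm long along y at x = 45 mm. Origin at the centre of its underside. To be left where it is.
- screwdriver: Bystander: wooden-handled screwdriver 200 mm long lying along its x, 26 mm thick. Origin at the centre of its underside. To be left where it is.
- brush: Bystander: paint brush 200 mm long lying along its x, about 20 mm thick. Origin at the centre of its underside. To be left where it is.
There are look-alikes about, which are no part of the job. Leave any pink look-alike of the lid alone.

How it is judged:
By the outcome, as a careful person would: the job done as asked, in the order asked, and still so for the second after the job is handed in, with the robot touching nothing.
It also fails if it takes over 72 s, if anything falls off the work surface, if the arm or the gripper's body presses on something with over 40 N, if the wrist force passes 120 N, or if a joint passes its speed limit or range.

ROBOT

A 6-joint arm with a two-finger parallel gripper is mounted at the origin on the work surface. World frame = base frame: x ahead of the robot, y to its left, z up, the work surface at z = 0. Lengths are in m, angles in rad, forces in N, time in s.
With the tool pointing down it reaches from about 0.25 to 0.725 m from the base axis. Payload 4 kg.
Tool frame: the origin (TCP) lies on the centre line of the jaws, within the pads' length; the fingertips stand 19 mm ahead of it and the grasp point (between the pads) is the TCP; z points along the fingers, y is the direction in which the jaws open and shut (so a half turn about z gives the same grasp; the last joint's range is limited). The gripper opens to 85 mm and grips with 20 to 120 N. Pads are 22 mm wide; open, the fingers measure 114 mm over their backs; the gripper's body (76 mm by 85 mm) begins 54 mm behind the grasp point. The pads swing forward as they close: fully open they stand 13 mm farther back than shut.
Start: joints at [1.181, 0.241, 0.005, 1.335, 0, 1.571], TCP at [0.19, 0.462, 0.25] pointing down, gripper open.
Joint ranges: [-2.72, 2.72], [-1.05, 1.87], [-1.09, 1.28], [-1.99, 2.15], [-1.42, 1.44], [-3.14, 3.14]. Speed limits (rad/s): [2.79, 2.79, 3.14, 3.14, 3.14, 3.14].

INTERFACE

Orientations are given as a unit quaternion [x, y, z, w].
In Python, from workcell import bot gives the robot as it stands. The module is installed in compiled form; this text tells all that it offers.
- The arm moves only by the shell command python3 -m handwheel 'ROWS' [OPENING]. ROWS is JSON, a list of rows, each an object of numbers: "dx", "dy", "dz": the shift along the tool's x, y, z as a fraction of full scale; "ax", "ay", "az": the turn, a rotation vector about the tool's x, y, z as a fraction of full scale. In form: [{"dx": .., "dy": .., "dz": .., "ax": .., "ay": .., "az": ..}, ...]. A call has 1 to 12 rows; each row shifts and turns the commanded pose from where the row before left it, along the tool's axes as they then stand; what a row does not reach is not made up. Full scale, the value 1, is 2.5 cm for a shift and 0.15 rad for a turn. A row lasts 1/10 s, in which the tool goes at most 50 mm and 8.59 degrees, less where a joint would pass 70% of its speed; a pose out of reach is approached as far as the arm can. A call with a number of a shift or a turn outside -1 to 1 is refused whole. A call with a gripper value outside its range is refused whole. OPENING is the gripper's target within -1 to 1 (fully open at 1, half-way at 0, shut at -1), set as the call begins (- or left out, the last holds). The fingers move at their own pace and stop on an object; the grip force is fixed at half the most. Time passes only in rows, so rows that do not move let the fingers close. It gives the time, the measured TCP pose, the force and the opening at its end, in the units of the state.
- bot.get_obs(): the state, without advancing time (a new reading comes with each control period).
- bot.camera(name): name is "side" or "top"; returns a dict with "img" (384x512x3 uint8, red, green, blue), "intrinsics" (3x3 intrinsics, pixels), "eye" and "rotation" of the camera in the world. Camera axes: x right, y down, z forward; pixel columns grow to the right and rows downward; lengths in m; the calibration is good to about 2 mm. A picture is of the moment at which its call begins. There is no depth.
- bot.job_done(): hands the job in, once; it reports no verdict.
Trained networks look in a picture, given as the dict that the camera call returned (one of the last four; its "shot" number tells which), for a name from the list of things; names that differ only in an ending like _2 or _b are one class to them, and where a whole thing is asked for, a point or a joint stands for the part that bears it (a point fixed in the world has none). Each returns a list of dicts, best first, with "confidence" (0 to 1); they miss things now and then, are a little off and sometimes report something else, mostly with a low value. They report only what shows in the picture. A call takes as long as a camera call. They do not tell look-alikes from the thing itself.
- bot.trace(thing, picture): "region" (384x512 bool, what is visible of it) and "rect" ([centre column, centre row, width, height] in pixels, round what is visible of it).
The state is a dict: "clock": time; "joint_pos": joint angles; "joint_vel": joint speeds; "tau": joint torques, N m; "eef_pos": TCP position; "tool_rot": TCP orientation; "ft_force": force on the tool from outside, world axes, zero at the start; "ft_torque": the same for the moment, N m; "grip_width": finger opening in m.
Only numpy, scipy, OpenCV 4.12 (cv2) and the standard library are available. Lean on these libraries where they do the work, as an engineer would, in place of code of your own. Each camera call takes 0.05 s, during which the arm holds its last target.

## Working session

There is one attempt and no reset: what is moved stays moved. The work goes in short steps, Python scripts to look and compute and a shell command to move; the robot and the scene stay as the last step left them, time stands still between calls to the robot, and variables do not carry over. Pictures are saved under pics/ and viewed, and the job is handed in when it is done.

```bash
mkdir -p pics; ls
cat > h.py <<'E'
import numpy as np,cv2
from workcell import bot
def snap(name,tag):
    p=bot.camera(name); cv2.imwrite(f'pics/{tag}.png',p['img'][:,:,::-1]); return p
def ray(p,u,v):
    K=np.array(p['intrinsics']);R=np.array(p['rotation'])
    d=R@np.linalg.inv(K)@np.array([u,v,1.]); return np.array(p['eye']),d
def atz(p,u,v,z):
    e,d=ray(p,u,v); return e+d*(z-e[2])/d[2]
def proj(p,X):
    K=np.array(p['intrinsics']);R=np.array(p['rotation'])
    c=R.T@(np.array(X)-np.array(p['eye'])); q=K@c; return q[:2]/q[2]
def st():
    o=bot.get_obs(); print({k:np.round(o[k],4).tolist() for k in ('clock','eef_pos','tool_rot','ft_force','grip_width','joint_pos')})
    return o
E
python3 - <<'E'
from h import *
st()
for n in('top','side'):
    p=snap(n,n+'0'); print(n,np.round(p['eye'],3),np.round(p['rotation'],3).tolist(),np.round(p['intrinsics'],1).tolist())
    cv2.imwrite(f'pics/{n}0.png',cv2.resize(p['img'][:,:,::-1],(800,600),interpolation=cv2.INTER_CUBIC))
    for t in('box_rim','old_jar_a_center','new_jar_center','lid','lid_center','tab_fl_press','tall_bottle'):
        try:
            for r in bot.trace(t,p)[:6]: print(t,np.round(r['rect'],1),round(r['confidence'],2))
        except Exception as e: print(t,e)
E
```

```text
pics
{'clock': 0.0, 'eef_pos': [0.1898, 0.4619, 0.2494], 'tool_rot': [0.1937, 0.9811, -0.001, -0.0002], 'ft_force': [-0.2822, -0.8033, -0.0713], 'grip_width': 0.0854, 'joint_pos': [1.181, 0.2414, 0.0037, 1.3352, -0.0, 1.5708]}
top [0.389 0.019 1.216] [0.715, -0.696, 0.035, -0.047] [[390.0, 0.0, 258.2], [0.0, 390.0, 190.2], [0.0, 0.0, 1.0]]
box_rim [327.8 201.6  39.9  55.1] 0.96
box_rim [297.5 109.8  80.7  31.1] 0.38
old_jar_a_center [328.  199.2  16.2  12.2] 0.65
new_jar_center [329.6 199.2  15.7  15.1] 0.39
lid [218.9 187.   49.6  55. ] 0.67
lid [106.6 274.1  54.1  53.5] 0.6
lid_center [215.9 187.7  46.8  52.3] 0.94
lid_center [109.  274.6  57.4  53.4] 0.87
tab_fl_press [129.2 275.    8.7   8.2] 0.45
tall_bottle [403.5 148.8  33.4  29.3] 0.58
side [-0.343 -0.787  0.788] [0.799, -0.355, 0.186, -0.448] [[382.2, 0.0, 254.8], [0.0, 382.2, 186.6], [0.0, 0.0, 1.0]]
box_rim [297.6 219.8  30.4  32. ] 0.84
box_rim [296.9 213.9  13.1  24. ] 0.42
box_rim [270.8 256.   62.8  15.8] 0.22
old_jar_a_center [296.4 212.9  12.3  22.7] 0.73
new_jar_center [249.7 198.1  11.7  20.3] 0.75
new_jar_center [335.  243.1  17.7  21.9] 0.36
lid [234.5 177.9  35.4  29.1] 0.91
lid [126.  175.9  42.8  11.1] 0.84
lid_center [233.5 179.6  31.2  28. ] 0.9
lid_center [128.1 173.3  46.   13.3] 0.51
tab_fl_press [235.  178.   34.8  28.2] 0.19
tall_bottle [380.1 207.2  25.4  47.7] 0.88
```

```bash
sed -i "s/R=np.array(p\['rotation'\])/R=Rot.from_quat(p['rotation']).as_matrix()/; s/^from workcell/from scipy.spatial.transform import Rotation as Rot\nfrom workcell/" h.py; cat h.py | head -20
```

```text
import numpy as np,cv2
from scipy.spatial.transform import Rotation as Rot
from workcell import bot
def snap(name,tag):
    p=bot.camera(name); cv2.imwrite(f'pics/{tag}.png',p['img'][:,:,::-1]); return p
def ray(p,u,v):
    K=np.array(p['intrinsics']);R=Rot.from_quat(p['rotation']).as_matrix()
    d=R@np.linalg.inv(K)@np.array([u,v,1.]); return np.array(p['eye']),d
def atz(p,u,v,z):
    e,d=ray(p,u,v); return e+d*(z-e[2])/d[2]
def proj(p,X):
    K=np.array(p['intrinsics']);R=Rot.from_quat(p['rotation']).as_matrix()
    c=R.T@(np.array(X)-np.array(p['eye'])); q=K@c; return q[:2]/q[2]
def st():
    o=bot.get_obs(); print({k:np.round(o[k],4).tolist() for k in ('clock','eef_pos','tool_rot','ft_force','grip_width','joint_pos')})
    return o
```

View pics/top0.png

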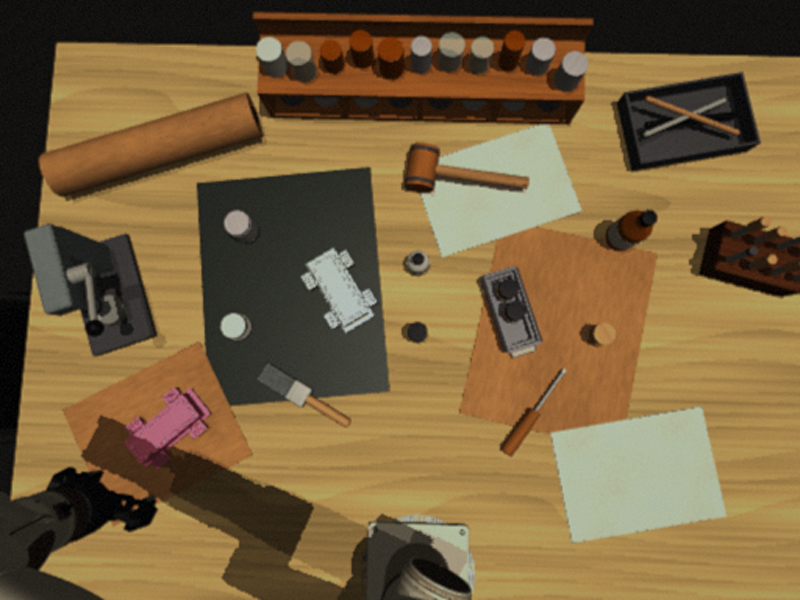

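View pics/side0.png

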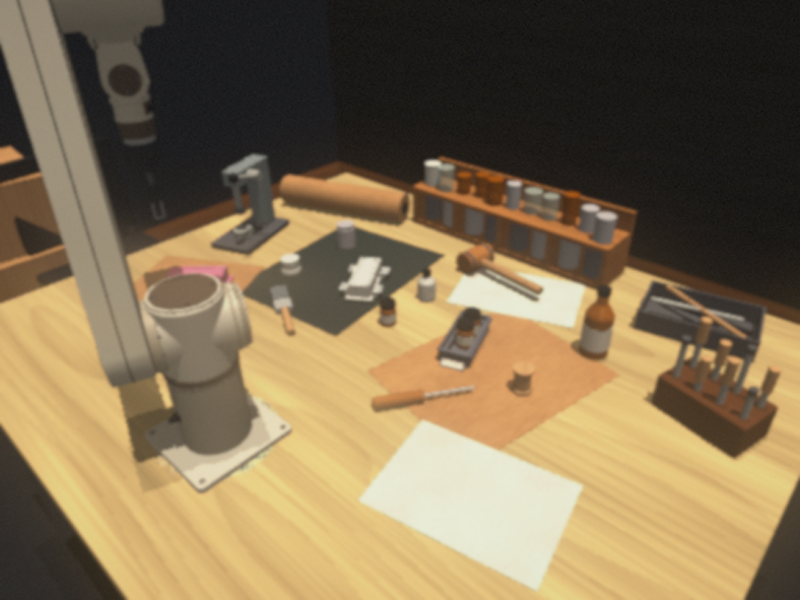

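Run:
```python
from h import *
p=bot.camera('top'); I=p['img'][:,:,::-1]
a=cv2.resize(I[160:240,195:355],(800,400),interpolation=cv2.INTER_CUBIC); cv2.imwrite('pics/topcrop.png',a)
q=bot.camera('side'); J=q['img'][:,:,::-1]
b=cv2.resize(J[150:240,210:330],(800,600),interpolation=cv2.INTER_CUBIC); cv2.imwrite('pics/sidecrop.png',b)
for n,u,v,z in(('newjar',266,212,.06),('lid',217.5,186,.04),('box',327,200,.034),('jar a',328.5,197,.06)): print(n,atz(p,u,v,z).round(4))
for n,u,v,z in(('newjar',248,193,.06),('lid',234,175,.04)): print(n,atz(q,u,v,z).round(4))
for t in('box_rim','old_jar_a_center','lid_center','new_jar_center'):
  for pp in(p,q):
    for r in bot.trace(t,pp)[:4]:
        m=r['region'].astype(np.uint8); 
        if m.sum()>5:
            c=np.argwhere(m).mean(0)[::-1]; print(t,c.round(1),m.sum(),[round(float(x),1) if not isinstance(x,tuple) else np.round(x,1).tolist() for x in cv2.minAreaRect(np.argwhere(m)[:,::-1].astype(np.float32))],round(r['confidence'],2))
```

```text
newjar [0.4597 0.0147 0.06  ]
lid [0.5361 0.1643 0.04  ]
box [ 0.5028 -0.1695  0.034 ]
jar a [ 0.5093 -0.1697  0.06  ]
newjar [0.4557 0.0038 0.06  ]
lid [0.5351 0.1554 0.04  ]
box_rim [327.4 201.3] 974 [[327.1, 199.9], [55.7, 25.3], 71.1] 0.58
box_rim [294.  221.4] 498 [[295.6, 216.3], [22.8, 40.2], 26.6] 0.68
box_rim [302.5 202.4] 99 [[303.3, 203.1], [15.9, 9.0], 57.5] 0.38
old_jar_a_center [328.9 199.3] 164 [[329.0, 199.5], [13.0, 14.0], 90.0] 0.65
old_jar_a_center [297.  213.1] 191 [[297.0, 213.0], [20.0, 10.0], 90.0] 0.79
old_jar_a_center [220.6 150. ] 201 [[220.5, 150.0], [18.0, 11.0], 90.0] 0.58
lid_center [217.3 185.5] 1305 [[217.3, 185.5], [50.6, 33.6], 59.0] 0.64
lid_center [190.3 251.1] 627 [[195.4, 253.9], [65.0, 13.5], 30.6] 0.26
lid_center [302.3 201.7] 104 [[303.2, 202.5], [16.2, 9.9], 54.0] 0.71
lid_center [233.1 178.6] 574 [[233.3, 178.4], [24.0, 32.4], 24.8] 0.64
lid_center [130.9 173.3] 254 [[128.1, 172.5], [39.3, 10.9], 8.6] 0.48
new_jar_center [267.  212.7] 131 [[267.0, 213.0], [12.0, 12.0], 90.0] 0.41
new_jar_center [272.4 182.1] 202 [[272.5, 181.0], [20.0, 11.0], 90.0] 0.73
new_jar_center [247.4 199. ] 187 [[247.0, 199.0], [18.0, 10.0], 90.0] 0.71
```

View pics/topcrop.png

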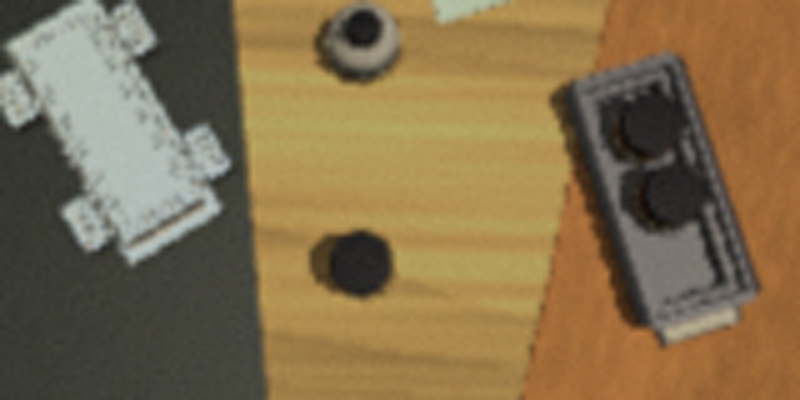

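View pics/sidecrop.png

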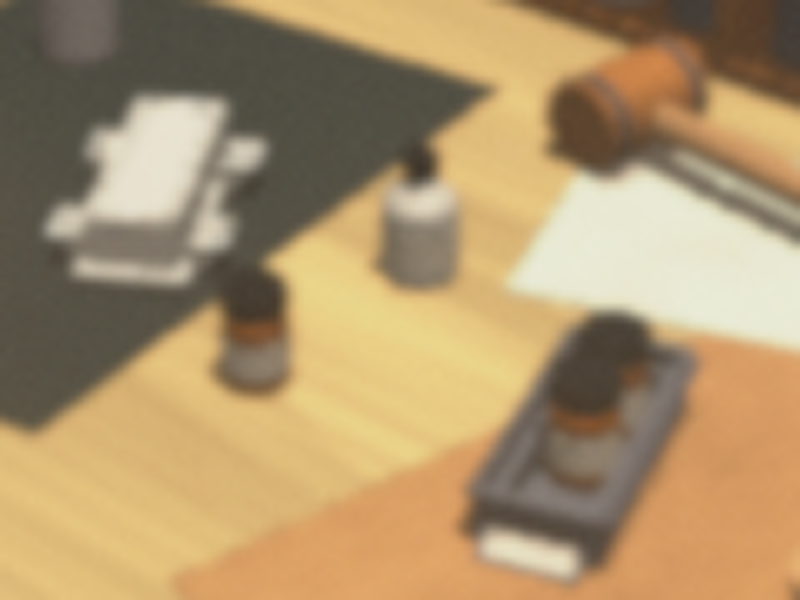

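```bash
cat >> h.py <<'E'
def rect(x,y,yaw,L,W,z,ox=0,oy=0):
    c,s=np.cos(yaw),np.sin(yaw)
    P=[(ox+L/2,oy+W/2),(ox-L/2,oy+W/2),(ox-L/2,oy-W/2),(ox+L/2,oy-W/2)]
    return [(x+c*a-s*b,y+s*a+c*b,z) for a,b in P]
def circ(x,y,r,z): return [(x+r*np.cos(t),y+r*np.sin(t),z) for t in np.linspace(0,2*np.pi,40)]
def overlay(p,u0,v0,w,h,S,polys,fn):
    I=p['img'][:,:,::-1]; a=cv2.resize(I[v0:v0+h,u0:u0+w],(w*S,h*S),interpolation=cv2.INTER_CUBIC)
    for P,col in polys:
        q=np.array([(proj(p,X)-[u0,v0]+.5)*S for X in P]); cv2.polylines(a,[q.round().astype(np.int32)],True,col,1,cv2.LINE_AA)
    cv2.imwrite('pics/'+fn+'.png',a)
def models(box=None,jars=(),lid=None):
    o=[];g=(0,255,0);r=(0,0,255);y=(255,255,0)
    if box: o+=[(rect(*box,.160,.077,.034),g),(rect(*box,.145,.058,.034),y)]
    for j in jars: o+=[(circ(*j[:2],.019,j[2]+.06),r),(circ(*j[:2],.019,j[2]),y)]
    if lid:
        o+=[(rect(*lid,.141,.054,.042),r),(rect(*lid,.160,.066,.010),g)]
        for sx in(-.045,.045):
            for sy in(-.044,.044): o+=[(rect(*lid,.032,.016,.023,sx,sy),y)]
    return o
E
cat > fit0.py <<'E'
from h import *
import sys
p=bot.camera('top');q=bot.camera('side')
def cu(P): return np.array([[195+(c+.5)/5-.5,160+(d+.5)/5-.5] for c,d in P])
bc=cu([(575,85),(680,52),(760,292),(640,322)])
X=np.array([atz(p,*c,.034) for c in bc]); print(X.round(4), np.linalg.norm(X-np.roll(X,1,0),axis=1).round(3))
c=X.mean(0); ax=(X[0]+X[1]-X[2]-X[3]); byaw=np.arctan2(ax[1],ax[0]); box=(c[0],c[1],byaw); print('box',np.round(box,4))
lc=cu([(5,45),(95,0),(200,200),(115,250)])
nj=atz(p,*cu([(361,263)])[0],.06); print('nj',nj)
ja=atz(p,*cu([(676,196)])[0],.064); jb=atz(p,*cu([(652,124)])[0],.064); print(ja,jb)
lid=(.5361,.1643,np.arctan2(*( (atz(p,*cu([(50,22)])[0],.042)-atz(p,*cu([(165,218)])[0],.04))[[1,0]]))); print('lid',lid)
import json; json.dump(dict(box=box,jars=[(nj[0],nj[1],0),(ja[0],ja[1],.004),(jb[0],jb[1],.004)],lid=lid),open('m.json','w'))
m=models(box,[(nj[0],nj[1],0),(ja[0],ja[1],.004),(jb[0],jb[1],.004)],lid)
overlay(p,258,165,95,70,8,m,'ov_top1'); overlay(p,190,155,60,60,10,m,'ov_top2'); overlay(q,210,160,110,75,7,m,'ov_side')
E
python3 fit0.py
```

```text
[[ 0.5732 -0.1159  0.034 ]
 [ 0.5953 -0.1798  0.034 ]
 [ 0.4498 -0.2288  0.034 ]
 [ 0.4298 -0.1568  0.034 ]] [0.149 0.068 0.154 0.075]
box [ 0.512  -0.1703  0.302 ]
nj [0.45920606 0.01231332 0.06      ]
[ 0.50366203 -0.17291817  0.064     ] [ 0.54626504 -0.15840777  0.064     ]
lid (0.5361, 0.1643, np.float64(0.5638923358794123))
```

View pics/ov_top1.png

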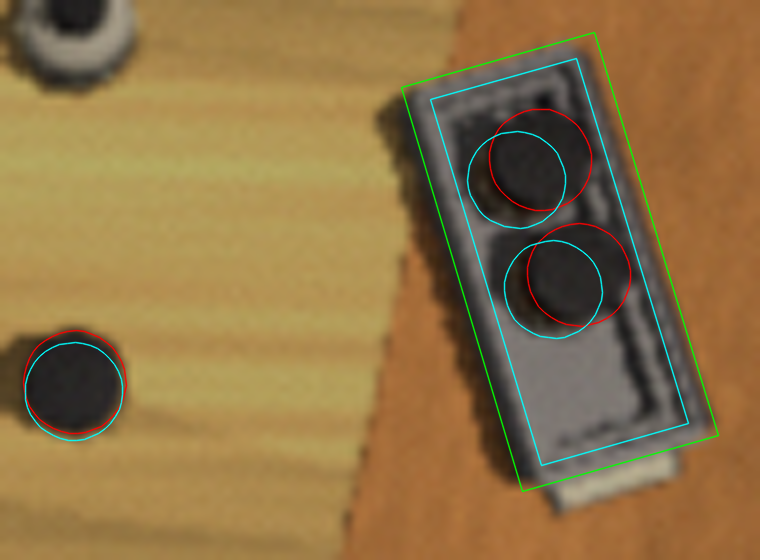

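View pics/ov_top2.png

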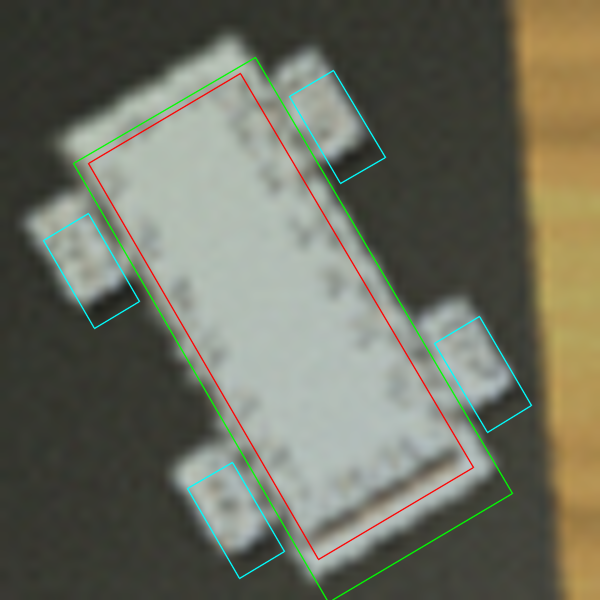

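View pics/ov_side.png

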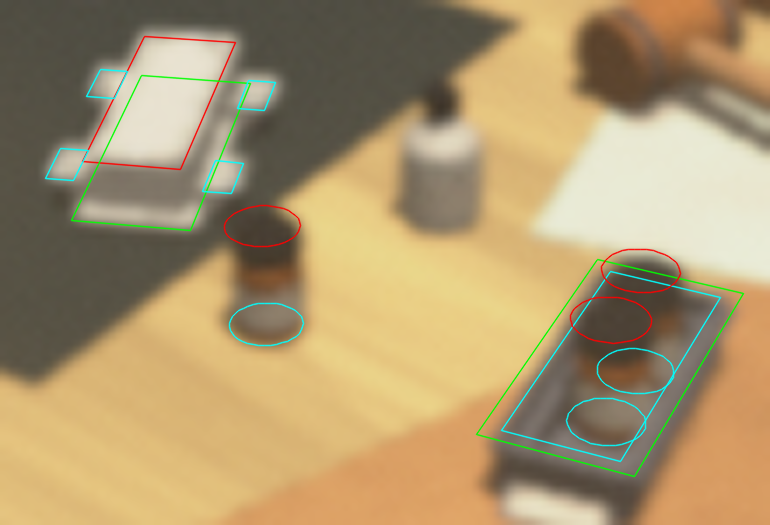

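```bash
cat > fit1.py <<'E'
from h import *
import json
from scipy.optimize import minimize
M=json.load(open('m.json'))
def render(p,hulls,shape,S=8,crop=None):
    u0,v0,w,h=crop; a=np.zeros((h*S,w*S),np.uint8)
    for H in hulls:
        q=np.array([(proj(p,X)-[u0,v0]+.5)*S for X in H]); q=cv2.convexHull(q.round().astype(np.int32)); cv2.fillPoly(a,[q],255)
    return cv2.GaussianBlur(cv2.resize(a,(w,h),interpolation=cv2.INTER_AREA).astype(np.float32)/255,(0,0),0.7)
def lidh(l):
    H=[rect(*l,.141,.054,.042)+rect(*l,.141,.054,.01),rect(*l,.160,.066,.010)+rect(*l,.160,.066,.006)]
    for sx in(-.045,.045):
        for sy in(-.044,.044): H.append(rect(*l,.032,.016,.023,sx,sy)+rect(*l,.032,.016,.021,sx,sy))
    return H
p=bot.camera('top');q=bot.camera('side')
def fit(p,hul,x0,crop,maskf,step):
    u0,v0,w,h=crop; I=cv2.cvtColor(p['img'],cv2.COLOR_RGB2HSV)[v0:v0+h,u0:u0+w].astype(np.float32)
    m=maskf(I)
    f=lambda x:np.abs(render(p,hul(x),None,crop=crop)-m).sum()
    best=None
    for k in range(6):
        s=np.vstack([np.zeros(len(x0)),np.diag(step)])*(1 if k%2 else -1)*(1-.1*k)
        r=minimize(f,x0,method='Nelder-Mead',options=dict(initial_simplex=np.array(x0)+s,xatol=1e-4,fatol=.01))
        if best is None or r.fun<best.fun: best=r
        x0=best.x
    return best.x,best.fun,m
white=lambda I:np.clip((I[...,2]-70)/90,0,1)
for n,P,c in(('top',p,(188,153,57,62)),('side',q,(208,158,34,40))):
    x,fv,m=fit(P,lidh,M['lid'],c,white,(.006,.006,.05)); print('lid',n,x.round(4),round(float(fv),1),m.sum().round(0))
    cv2.imwrite(f'pics/m_{n}.png',cv2.resize((m*255).astype(np.uint8),None,fx=8,fy=8,interpolation=0))
dark=lambda I:np.clip((85-I[...,2])/35,0,1)
jt=lambda x:[circ(x[0],x[1],.019,.06),circ(x[0],x[1],.019,.04)]
for n,P,c in(('top',p,(257,203,20,20)),('side',q,(240,186,16,14))):
    x,fv,m=fit(P,lambda x:jt(x),M['jars'][0][:2],c,dark,(.005,.005)); print('jar',n,x.round(4),round(float(fv),1),m.sum().round(0))
    cv2.imwrite(f'pics/mj_{n}.png',cv2.resize((m*255).astype(np.uint8),None,fx=16,fy=16,interpolation=0))
E
python3 fit1.py
python3 - <<'E'
import cv2,numpy as np
T=[cv2.resize(cv2.imread(f'pics/{f}.png'),(380,290)) for f in('m_top','m_side','mj_top','mj_side')]
cv2.imwrite('pics/mm.png',np.vstack([np.hstack(T[:2]),np.hstack(T[2:])]))
E
```

```text
lid top [0.5434 0.1697 0.5642] 209.6 1390.0
lid side [0.5369 0.1693 0.5812] 189.4 650.0
jar top [0.4598 0.0144] 19.0 126.0
jar side [ 0.3669 -0.0147] 20.7 21.0
```

View pics/mm.png

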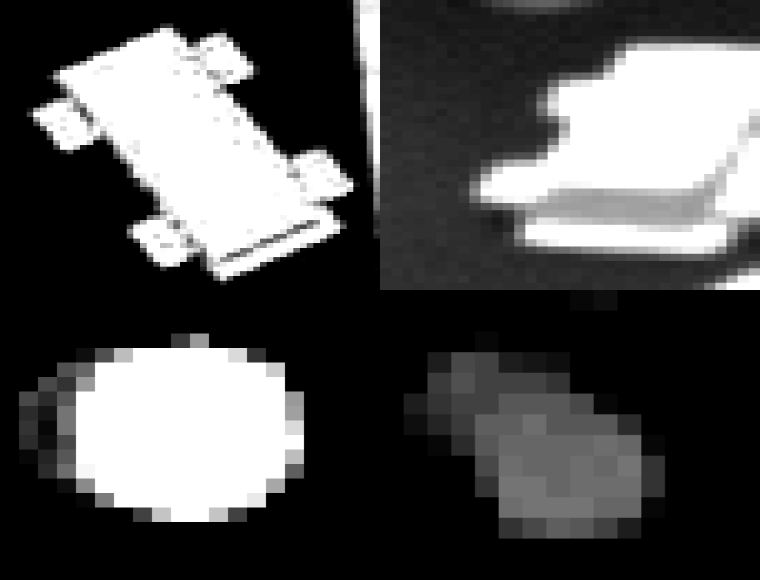

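```bash
python3 - <<'E'
s=open('fit1.py').read()
i=s.index("white=lambda")
s=s[:i]+'''
white=lambda I:np.clip((I[...,2]-75)/50,0,1)*(I[...,1]<60)
R={}
for n,P,c in(('top',p,(188,153,52,62)),('side',q,(212,158,44,40))):
    x,fv,m=fit(P,lidh,M['lid'],c,white,(.006,.006,.05)); print('lid',n,x.round(4),round(float(fv),1),m.sum().round(0)); R[n]=x
    cv2.imwrite(f'pics/m_{n}.png',cv2.resize((m*255).astype(np.uint8),None,fx=8,fy=8,interpolation=0))
overlay(p,188,153,56,62,9,models(lid=tuple(R['top'])),'lt'); overlay(q,210,155,50,45,12,models(lid=tuple(R['side'])),'ls')
dark=lambda I:np.clip((75-I[...,2])/35,0,1)
for n,P,c in(('top',p,(257,203,20,20)),):
    x,fv,m=fit(P,lambda x:[circ(x[0],x[1],.019,.06),circ(x[0],x[1],.019,.045)],M['jars'][0][:2],c,dark,(.005,.005)); print('jar',n,x.round(4),round(float(fv),1),m.sum().round(0))
grey=lambda I:((I[...,1]<75)).astype(np.float32)
bx=lambda x:[rect(*x,.160,.077,.034)+rect(*x,.16,.077,.028),rect(*x,.150,.066,.0)+rect(*x,.15,.066,.034)]
for n,P,c in(('top',p,(300,165,60,64)),('side',q,(274,195,46,52))):
    x,fv,m=fit(P,bx,M['box'],c,grey,(.006,.006,.05)); print('box',n,x.round(4),round(float(fv),1),m.sum().round(0)); R['b'+n]=x
    cv2.imwrite(f'pics/mb_{n}.png',cv2.resize((m*255).astype(np.uint8),None,fx=8,fy=8,interpolation=0))
overlay(p,300,165,60,64,9,models(box=tuple(R['btop'])),'bt'); overlay(q,270,195,50,50,11,models(box=tuple(R['bside'])),'bs')
T=[cv2.resize(cv2.imread(f'pics/{f}.png'),(400,300)) for f in('lt','ls','bt','bs')]
cv2.imwrite('pics/mm3.png',np.vstack([np.hstack(T[:2]),np.hstack(T[2:])]))
T=[cv2.resize(cv2.imread(f'pics/{f}.png'),(400,300)) for f in('m_top','m_side','mb_top','mb_side')]
cv2.imwrite('pics/mm2.png',np.vstack([np.hstack(T[:2]),np.hstack(T[2:])]))
'''
open('fit2.py','w').write(s)
E
python3 fit2.py
```

```text
lid top [0.5434 0.17   0.5675] 125.0 1359.0
lid side [0.5367 0.1648 0.5114] 255.3 830.0
jar top [0.4602 0.0146] 24.3 112.0
box top [ 0.5076 -0.1694  0.329 ] 203.5 1258.0
box side [ 0.5018 -0.1779  0.4082] 422.1 670.0
```

View pics/mm2.png

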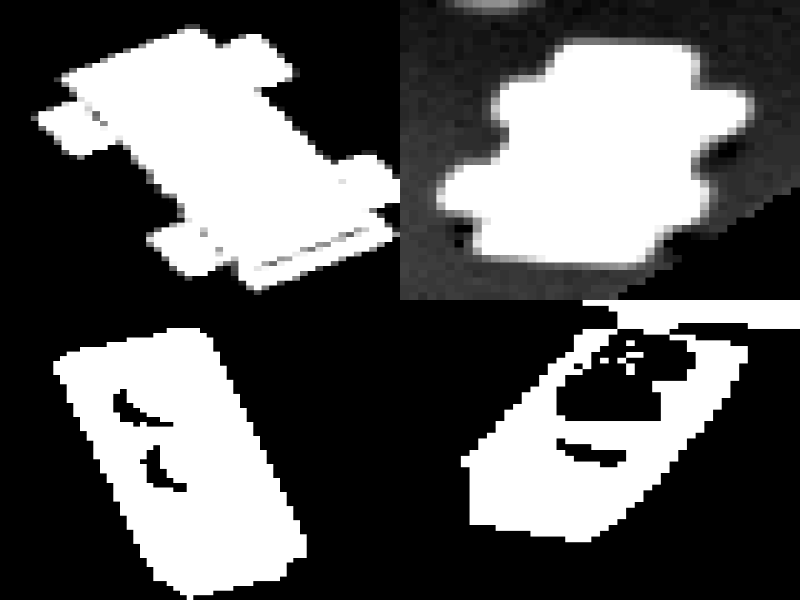

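View pics/mm3.png

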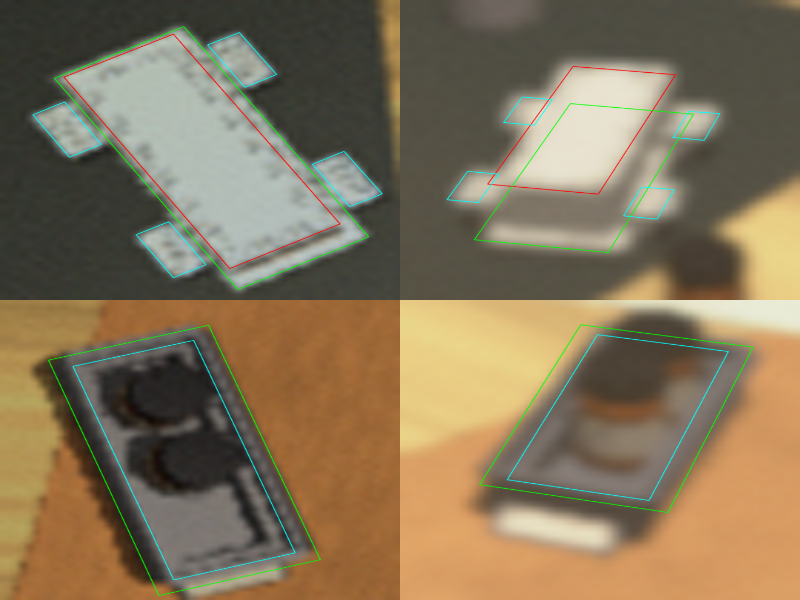

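Run:
```python
from h import *
p=bot.camera('top');q=bot.camera('side')
lid=(.5434,.17,.5675)
b=(.509,-.1700,.305)
overlay(p,303,168,50,62,9,[],'b0');overlay(p,303,168,50,62,9,models(box=b),'b1')
a=np.hstack([cv2.imread('pics/b0.png'),cv2.imread('pics/b1.png')[:, :348]]);cv2.imwrite('pics/bb.png',a[:,:800]);
overlay(q,205,155,120,85,6,models(box=b,lid=lid,jars=[(.4602,.0146,0),(.5035,-.173,.004),(.546,-.158,.004)]),'s1')
```

```text
(no output)
```

View pics/bb.png

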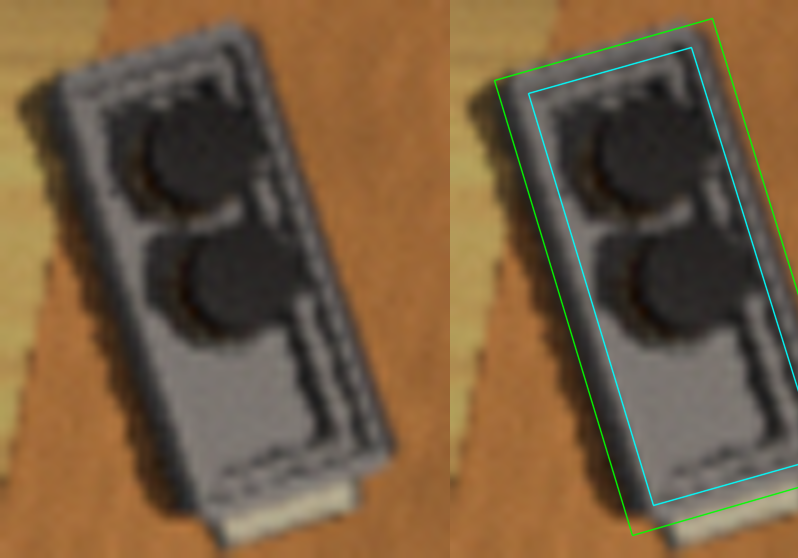

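View pics/s1.png

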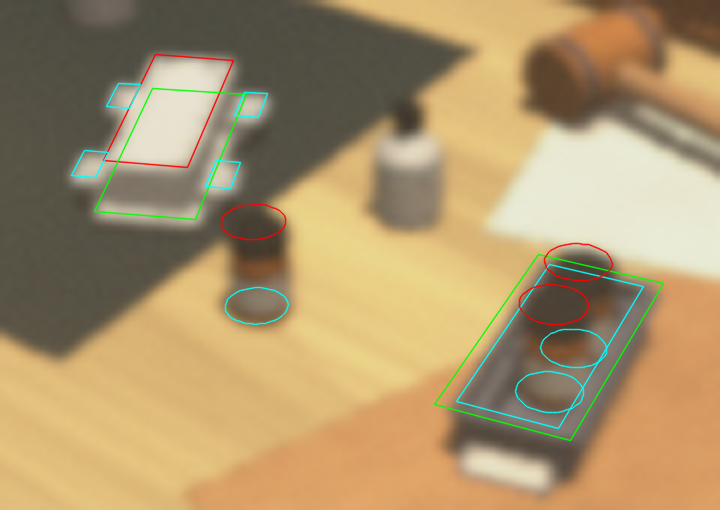

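```bash
cat > bo.py <<'E'
from h import *
import sys
p=bot.camera('top')
ims=[]
for b in eval(sys.argv[1]):
    o=[(rect(*b,.160,.065,.034),(0,255,0)),(rect(*b,.160,.077,.0265),(0,0,255)),(rect(*b,.145,.058,.022),(255,255,0)),(rect(*b,.132,.043,.004),(255,0,255)),(rect(*b,.145,.058,.034),(0,255,255))]
    overlay(p,303,168,44,62,9,o,'t'); ims.append(cv2.imread('pics/t.png'))
cv2.imwrite('pics/bb2.png',np.hstack(ims))
E
python3 bo.py "[(.507,-.170,.315),(.507,-.172,.325)]"
```

```text
(no output)
```

View pics/bb2.png

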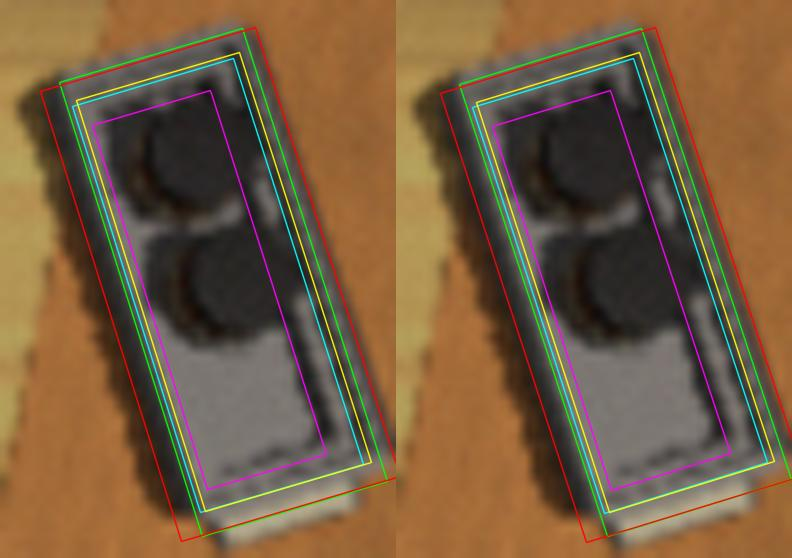

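```bash
python3 bo.py "[(.510,-.171,.315),(.5105,-.172,.330)]"
```

```text
(no output)
```

View pics/bb2.png

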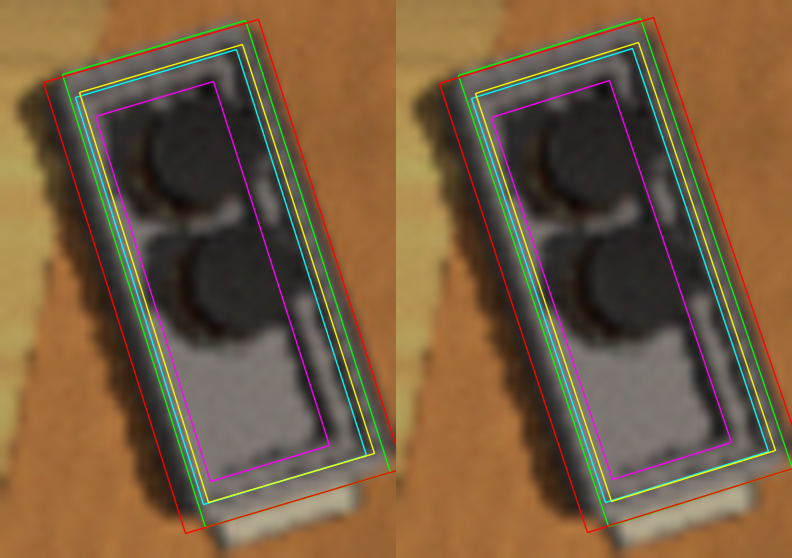

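```bash
cat >> h.py <<'E'
def plan(x,y,z,phi=None):
    o=bot.get_obs(); R=Rot.from_quat(o['tool_rot']).as_matrix(); c=np.array(o['eef_pos'])
    f=np.arctan2(R[1,1],R[0,1]); 
    print('now',c.round(4),'phi',round(f,4),'tilt',R[:,2].round(3),'F',np.round(o['ft_force'],1),'w',round(float(o['grip_width']),4),'t',round(o['clock'],2))
    if phi is None: phi=f
    d=np.array([x,y,z])-c
    dphi=(phi-f+np.pi)%(2*np.pi)-np.pi
    print('az units',round(-dphi/.15,2),'then dx,dy,dz units',np.round([d@[-np.sin(phi),np.cos(phi),0]/.025,d@[np.cos(phi),np.sin(phi),0]/.025,-d[2]/.025],2), 'j6',round(o['joint_pos'][5],2))
E
python3 - <<'E'
from h import *
plan(.5035,-.173,.12,1.889)
E
```

```text
now [0.19   0.4625 0.2503] phi 1.181 tilt [-0. -0. -1.] F [-0.2  0.6  0. ] w 0.0855 t 1.8
az units -4.72 then dx,dy,dz units [ -3.96 -28.07   5.21] j6 1.57
```

```bash
python3 -m handwheel '[{"az":-0.944},{"az":-0.944},{"az":-0.944},{"az":-0.944},{"az":-0.944},{"dx":-0.14,"dy":-1},{"dx":-0.14,"dy":-1},{"dx":-0.14,"dy":-1},{"dx":-0.14,"dy":-1},{"dx":-0.14,"dy":-1},{"dx":-0.14,"dy":-1},{"dx":-0.14,"dy":-1}]' 1
python3 -m handwheel '[{"dx":-0.14,"dy":-1},{"dx":-0.14,"dy":-1},{"dx":-0.14,"dy":-1},{"dx":-0.14,"dy":-1},{"dx":-0.14,"dy":-1},{"dx":-0.14,"dy":-1},{"dx":-0.14,"dy":-1},{"dx":-0.14,"dy":-1},{"dx":-0.14,"dy":-1},{"dx":-0.14,"dy":-1},{"dx":-0.14,"dy":-1,"dz":0.3},{"dx":-0.14,"dy":-1,"dz":0.3}]'
python3 - <<'E'
from h import *
plan(.5035,-.173,.12,1.889)
E
```

```text
now [0.19   0.4625 0.2503] phi 1.181 tilt [-0. -0. -1.] F [-0.2  0.6  0. ] w 0.0855 t 1.8
az units -4.72 then dx,dy,dz units [ -3.96 -28.07   5.21] j6 1.57invalid input
invalid input
```

```bash
python3 -m handwheel '[{"dx":0,"dy":0,"dz":0,"ax":0,"ay":0,"az":-0.944},{"dx":0,"dy":0,"dz":0,"ax":0,"ay":0,"az":-0.944},{"dx":0,"dy":0,"dz":0,"ax":0,"ay":0,"az":-0.944},{"dx":0,"dy":0,"dz":0,"ax":0,"ay":0,"az":-0.944},{"dx":0,"dy":0,"dz":0,"ax":0,"ay":0,"az":-0.944},{"dx":-0.14,"dy":-1,"dz":0,"ax":0,"ay":0,"az":0},{"dx":-0.14,"dy":-1,"dz":0,"ax":0,"ay":0,"az":0},{"dx":-0.14,"dy":-1,"dz":0,"ax":0,"ay":0,"az":0},{"dx":-0.14,"dy":-1,"dz":0,"ax":0,"ay":0,"az":0},{"dx":-0.14,"dy":-1,"dz":0,"ax":0,"ay":0,"az":0},{"dx":-0.14,"dy":-1,"dz":0,"ax":0,"ay":0,"az":0},{"dx":-0.14,"dy":-1,"dz":0,"ax":0,"ay":0,"az":0}]' 1
```

```text
clock: 3.0
eef_pos: [0.2684, 0.303, 0.2504]
tool_rot: [-0.159, 0.987, 0.0, 0.0]
ft_force: [0.6, 0.0, 1.0]
grip_width: 0.0855
```

```bash
python3 -m handwheel '[{"dx":-0.14,"dy":-1,"dz":0,"ax":0,"ay":0,"az":0},{"dx":-0.14,"dy":-1,"dz":0,"ax":0,"ay":0,"az":0},{"dx":-0.14,"dy":-1,"dz":0,"ax":0,"ay":0,"az":0},{"dx":-0.14,"dy":-1,"dz":0,"ax":0,"ay":0,"az":0},{"dx":-0.14,"dy":-1,"dz":0,"ax":0,"ay":0,"az":0},{"dx":-0.14,"dy":-1,"dz":0,"ax":0,"ay":0,"az":0},{"dx":-0.14,"dy":-1,"dz":0,"ax":0,"ay":0,"az":0},{"dx":-0.14,"dy":-1,"dz":0,"ax":0,"ay":0,"az":0},{"dx":-0.14,"dy":-1,"dz":0,"ax":0,"ay":0,"az":0},{"dx":-0.14,"dy":-1,"dz":0.4,"ax":0,"ay":0,"az":0},{"dx":-0.14,"dy":-1,"dz":0.4,"ax":0,"ay":0,"az":0},{"dx":-0.14,"dy":-1,"dz":0.4,"ax":0,"ay":0,"az":0}]' 
python3 -m handwheel '[{"dx":-0.14,"dy":-1,"dz":0.5,"ax":0,"ay":0,"az":0},{"dx":-0.14,"dy":-1,"dz":0.5,"ax":0,"ay":0,"az":0},{"dx":-0.14,"dy":-1,"dz":0.5,"ax":0,"ay":0,"az":0},{"dx":-0.14,"dy":-1,"dz":0.5,"ax":0,"ay":0,"az":0},{"dx":-0.14,"dy":-1,"dz":0.5,"ax":0,"ay":0,"az":0},{"dx":-0.14,"dy":-1,"dz":0.5,"ax":0,"ay":0,"az":0},{"dx":-0.14,"dy":-1,"dz":0.5,"ax":0,"ay":0,"az":0},{"dx":0,"dy":-1,"dz":0.3,"ax":0,"ay":0,"az":0},{"dx":0,"dy":-1,"dz":0.2,"ax":0,"ay":0,"az":0},{"dx":0,"dy":0,"dz":0,"ax":0,"ay":0,"az":0}]'
python3 - <<'E'
from h import *
plan(.5035,-.173,.09,1.889)
p=snap('top','t3'); q=snap('side','s3')
overlay(p,290,150,80,75,10,[],'t3');overlay(q,260,150,80,90,6,[],'s3')
E
```

```text
clock: 4.2
eef_pos: [0.4023, 0.0311, 0.2202]
tool_rot: [-0.158, 0.987, -0.0, 0.0]
ft_force: [-0.2, -0.1, 0.4]
grip_width: 0.0853
clock: 5.2
eef_pos: [0.496, -0.1763, 0.1194]
tool_rot: [-0.157, 0.988, -0.0, -0.0]
ft_force: [0.5, 0.7, -1.2]
grip_width: 0.0853
now [ 0.496  -0.1763  0.1194] phi 1.8857 tilt [-0.    -0.001 -1.   ] F [ 0.5  0.7 -1.2] w 0.0853 t 5.2
az units -0.02 then dx,dy,dz units [-0.33  0.03  1.18] j6 -0.66
```

View pics/t3.png

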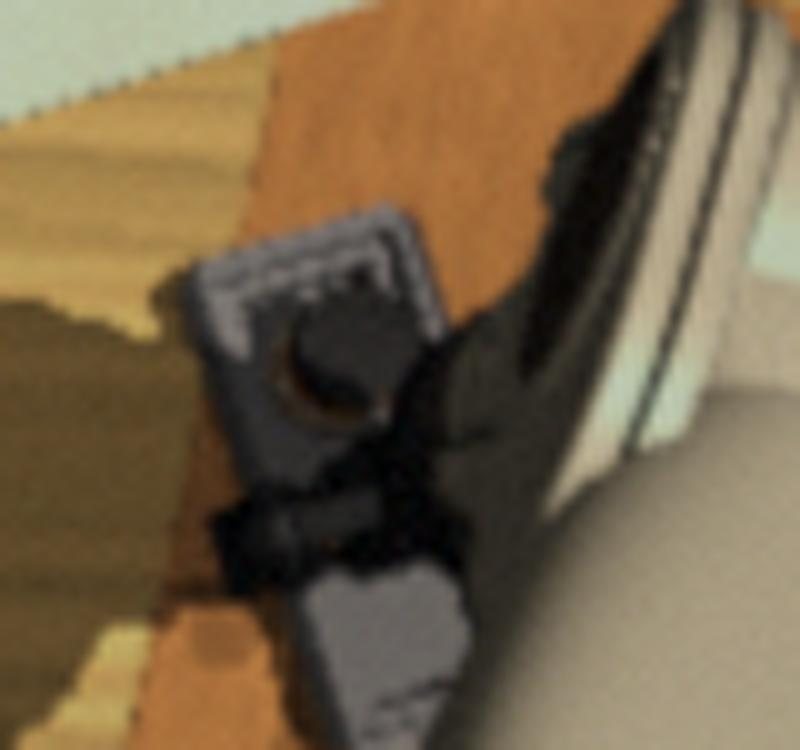

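View pics/s3.png

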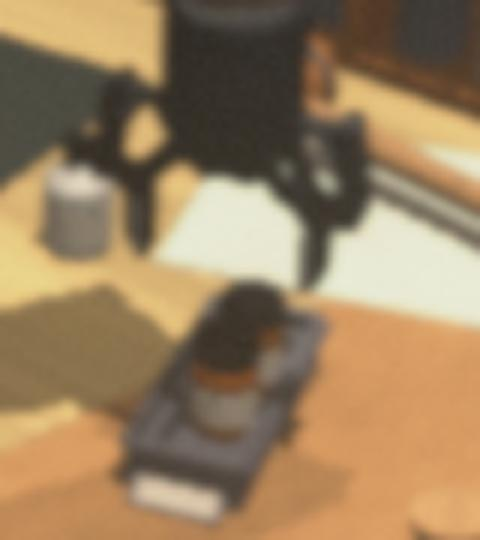

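Run:
```python
from h import *
q=bot.camera('side')
f=1.8857;c=np.array([.496,-.1763,0])
for z in(.1004,.107,.1134):
  for s in(-1,1):
    for r in(.0427,.05):
      X=c+np.array([np.cos(f)*s*r,np.sin(f)*s*r,z]); print(z,s,r,((proj(q,X)-[260,150]+.5)*6).round(0))
```

```text
0.1004 -1 0.0427 [298. 304.]
0.1004 -1 0.05 [311. 307.]
0.1004 1 0.0427 [148. 270.]
0.1004 1 0.05 [135. 267.]
0.107 -1 0.0427 [299. 294.]
0.107 -1 0.05 [312. 297.]
0.107 1 0.0427 [148. 260.]
0.107 1 0.05 [136. 257.]
0.1134 -1 0.0427 [299. 284.]
0.1134 -1 0.05 [313. 287.]
0.1134 1 0.0427 [148. 250.]
0.1134 1 0.05 [136. 247.]
```

```bash
python3 -m handwheel '[{"dx":-0.33,"dy":0.03,"dz":0.6,"ax":0,"ay":0,"az":0},{"dx":0,"dy":0,"dz":0.6,"ax":0,"ay":0,"az":0},{"dx":0,"dy":0,"dz":0.6,"ax":0,"ay":0,"az":0},{"dx":0,"dy":0,"dz":0.5,"ax":0,"ay":0,"az":0},{"dx":0,"dy":0,"dz":0,"ax":0,"ay":0,"az":0},{"dx":0,"dy":0,"dz":0,"ax":0,"ay":0,"az":0}]' 1
python3 -m handwheel '[{"dx":0,"dy":0,"dz":0,"ax":0,"ay":0,"az":0},{"dx":0,"dy":0,"dz":0,"ax":0,"ay":0,"az":0},{"dx":0,"dy":0,"dz":0,"ax":0,"ay":0,"az":0},{"dx":0,"dy":0,"dz":0,"ax":0,"ay":0,"az":0},{"dx":0,"dy":0,"dz":0,"ax":0,"ay":0,"az":0}]' -1
python3 - <<'E'
from h import *
plan(.5035,-.173,.06,1.889)
E
```

```text
clock: 5.95
eef_pos: [0.503, -0.1701, 0.0625]
tool_rot: [-0.159, 0.987, 0.0, -0.0]
ft_force: [-0.4, -1.1, 1.0]
grip_width: 0.0855
clock: 6.45
eef_pos: [0.5036, -0.1709, 0.0637]
tool_rot: [-0.158, 0.987, -0.0, 0.001]
ft_force: [-0.9, 0.4, 5.8]
grip_width: 0.0362
now [ 0.5036 -0.1709  0.0637] phi 1.8888 tilt [ 0.002 -0.001 -1.   ] F [-0.9  0.4  5.8] w 0.0362 t 6.45
az units -0.0 then dx,dy,dz units [ 0.03 -0.08  0.15] j6 -0.65
```

```bash
python3 -m handwheel '[{"dx":0.3,"dy":0,"dz":0,"ax":0,"ay":0,"az":0},{"dx":0.3,"dy":0,"dz":0,"ax":0,"ay":0,"az":0},{"dx":0.3,"dy":0,"dz":0,"ax":0,"ay":0,"az":0},{"dx":0.3,"dy":0,"dz":0,"ax":0,"ay":0,"az":0},{"dx":0.1,"dy":0,"dz":0,"ax":0,"ay":0,"az":0},{"dx":0,"dy":0,"dz":0,"ax":0,"ay":0,"az":0},{"dx":0,"dy":0,"dz":0,"ax":0,"ay":0,"az":0}]' 
python3 -m handwheel '[{"dx":0.1,"dy":0,"dz":0,"ax":0,"ay":0,"az":0},{"dx":0.1,"dy":0,"dz":0,"ax":0,"ay":0,"az":0},{"dx":0,"dy":0,"dz":0,"ax":0,"ay":0,"az":0}]'
```

```text
clock: 7.15
eef_pos: [0.4727, -0.1813, 0.0637]
tool_rot: [-0.158, 0.987, -0.001, 0.001]
ft_force: [1.8, -0.3, 5.9]
grip_width: 0.0359
clock: 7.45
eef_pos: [0.4681, -0.183, 0.0637]
tool_rot: [-0.158, 0.987, -0.001, 0.001]
ft_force: [2.7, -0.6, 5.8]
grip_width: 0.0358
```

```bash
python3 -m handwheel '[{"dx":0.06,"dy":0,"dz":0,"ax":0,"ay":0,"az":0},{"dx":0.06,"dy":0,"dz":0,"ax":0,"ay":0,"az":0},{"dx":0,"dy":0,"dz":0,"ax":0,"ay":0,"az":0}]' 
python3 -m handwheel '[{"dx":0.06,"dy":0,"dz":0,"ax":0,"ay":0,"az":0},{"dx":0,"dy":0,"dz":0,"ax":0,"ay":0,"az":0}]'
```

```text
clock: 7.75
eef_pos: [0.4656, -0.1839, 0.0638]
tool_rot: [-0.158, 0.987, -0.001, 0.002]
ft_force: [3.2, 0.4, 4.7]
grip_width: 0.0363
clock: 7.95
eef_pos: [0.4642, -0.1843, 0.0638]
tool_rot: [-0.158, 0.987, -0.001, 0.002]
ft_force: [3.6, 0.8, 6.6]
grip_width: 0.0358
```

```bash
python3 -m handwheel '[{"dx":0.08,"dy":0,"dz":0,"ax":0,"ay":0,"az":0},{"dx":0,"dy":0,"dz":0,"ax":0,"ay":0,"az":0}]' 
python3 -m handwheel '[{"dx":0.08,"dy":0,"dz":0,"ax":0,"ay":0,"az":0},{"dx":0,"dy":0,"dz":0,"ax":0,"ay":0,"az":0}]'
```

```text
clock: 8.15
eef_pos: [0.4632, -0.1846, 0.0638]
tool_rot: [-0.159, 0.987, -0.0, 0.003]
ft_force: [5.6, 1.8, 3.8]
grip_width: 0.0359
clock: 8.35
eef_pos: [0.4626, -0.1849, 0.0641]
tool_rot: [-0.159, 0.987, -0.0, 0.004]
ft_force: [8.7, 3.2, 3.0]
grip_width: 0.036
```

```bash
python3 -m handwheel '[{"dx":-0.06,"dy":0,"dz":0,"ax":0,"ay":0,"az":0},{"dx":0,"dy":0,"dz":0,"ax":0,"ay":0,"az":0},{"dx":0,"dy":0,"dz":0,"ax":0,"ay":0,"az":0},{"dx":0,"dy":0,"dz":0,"ax":0,"ay":0,"az":0},{"dx":0,"dy":0,"dz":0,"ax":0,"ay":0,"az":0}]' 1
python3 -m handwheel '[{"dx":0,"dy":0,"dz":-0.8,"ax":0,"ay":0,"az":0},{"dx":0,"dy":0,"dz":-0.8,"ax":0,"ay":0,"az":0},{"dx":0,"dy":0,"dz":0,"ax":0,"ay":0,"az":0}]'
python3 - <<'E'
from h import *
plan(.546,-.158,.06,1.889)
p=snap('top','t3'); q=snap('side','s3')
overlay(p,290,150,80,75,10,models(jars=[(.546,-.158,.004)]),'t4');overlay(q,260,150,80,90,6,models(box=(.509,-.172,.318),jars=[(.4632,-.1846,.004),(.546,-.158,.004)]),'s4')
E
```

```text
clock: 8.85
eef_pos: [0.4601, -0.1845, 0.0624]
tool_rot: [-0.158, 0.987, 0.0, -0.001]
ft_force: [-1.1, -0.1, 0.7]
grip_width: 0.0853
clock: 9.15
eef_pos: [0.4625, -0.1853, 0.1051]
tool_rot: [-0.158, 0.987, -0.001, 0.002]
ft_force: [1.0, -0.6, 1.2]
grip_width: 0.0854
now [ 0.4625 -0.1853  0.1051] phi 1.8889 tilt [ 0.004 -0.002 -1.   ] F [ 1.  -0.6  1.2] w 0.0854 t 9.15
az units -0.0 then dx,dy,dz units [-3.52 -0.01  1.8 ] j6 -0.7
```

View pics/t4.png

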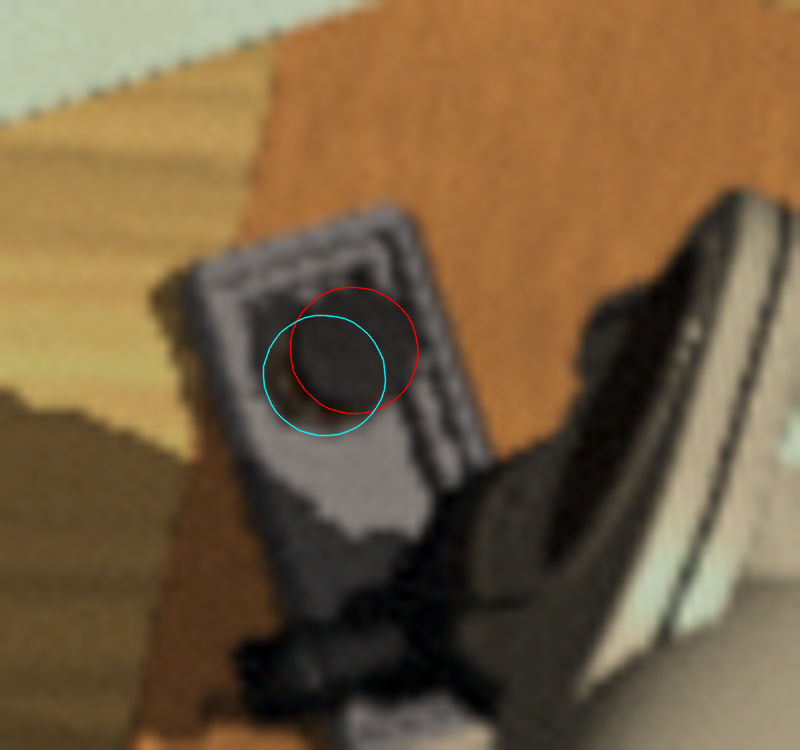

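View pics/s4.png

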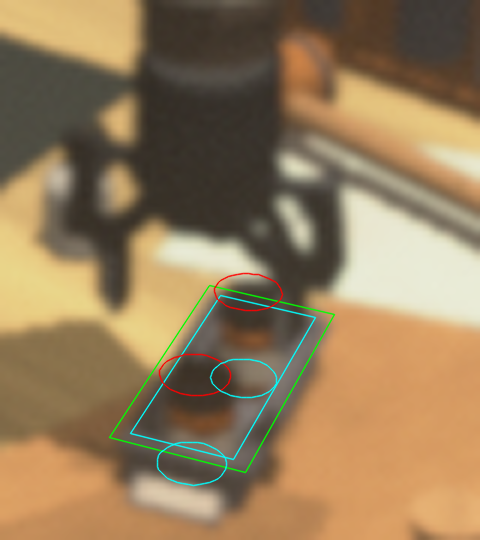

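```bash
python3 -m handwheel '[{"dx":-0.88,"dy":0,"dz":0,"ax":0,"ay":0,"az":0},{"dx":-0.88,"dy":0,"dz":0,"ax":0,"ay":0,"az":0},{"dx":-0.88,"dy":0,"dz":0,"ax":0,"ay":0,"az":0},{"dx":-0.88,"dy":0,"dz":0,"ax":0,"ay":0,"az":0},{"dx":0,"dy":0,"dz":0.6,"ax":0,"ay":0,"az":0},{"dx":0,"dy":0,"dz":0.6,"ax":0,"ay":0,"az":0},{"dx":0,"dy":0,"dz":0.5,"ax":0,"ay":0,"az":0},{"dx":0,"dy":0,"dz":0,"ax":0,"ay":0,"az":0},{"dx":0,"dy":0,"dz":0,"ax":0,"ay":0,"az":0}]'
python3 -m handwheel '[{"dx":0,"dy":0,"dz":0,"ax":0,"ay":0,"az":0},{"dx":0,"dy":0,"dz":0,"ax":0,"ay":0,"az":0},{"dx":0,"dy":0,"dz":0,"ax":0,"ay":0,"az":0},{"dx":0,"dy":0,"dz":0,"ax":0,"ay":0,"az":0},{"dx":0,"dy":0,"dz":0,"ax":0,"ay":0,"az":0}]' -1
```

```text
clock: 10.15
eef_pos: [0.5437, -0.1569, 0.0596]
tool_rot: [-0.158, 0.987, 0.0, -0.001]
ft_force: [-0.4, -0.5, 0.4]
grip_width: 0.0857
clock: 10.65
eef_pos: [0.5449, -0.1573, 0.0613]
tool_rot: [-0.158, 0.987, -0.0, 0.001]
ft_force: [-0.9, -0.1, 4.7]
grip_width: 0.0359
```

```bash
python3 -m handwheel '[{"dx":0.3,"dy":0,"dz":0,"ax":0,"ay":0,"az":0},{"dx":0.3,"dy":0,"dz":0,"ax":0,"ay":0,"az":0},{"dx":0.3,"dy":0,"dz":0,"ax":0,"ay":0,"az":0},{"dx":0.3,"dy":0,"dz":0,"ax":0,"ay":0,"az":0},{"dx":0.3,"dy":0,"dz":0,"ax":0,"ay":0,"az":0},{"dx":0.2,"dy":0,"dz":0,"ax":0,"ay":0,"az":0},{"dx":0.1,"dy":0,"dz":0,"ax":0,"ay":0,"az":0},{"dx":0,"dy":0,"dz":0,"ax":0,"ay":0,"az":0}]' 
python3 -m handwheel '[{"dx":0.08,"dy":0,"dz":0,"ax":0,"ay":0,"az":0},{"dx":0,"dy":0,"dz":0,"ax":0,"ay":0,"az":0}]'
python3 -m handwheel '[{"dx":0.06,"dy":0,"dz":0,"ax":0,"ay":0,"az":0},{"dx":0,"dy":0,"dz":0,"ax":0,"ay":0,"az":0}]'
```

```text
clock: 11.45
eef_pos: [0.502, -0.1716, 0.0613]
tool_rot: [-0.158, 0.987, -0.0, 0.001]
ft_force: [2.0, 0.3, 5.7]
grip_width: 0.036
clock: 11.65
eef_pos: [0.5004, -0.1721, 0.0613]
tool_rot: [-0.158, 0.987, -0.0, 0.002]
ft_force: [2.5, 0.7, 5.6]
grip_width: 0.0366
clock: 11.85
eef_pos: [0.4993, -0.1725, 0.0613]
tool_rot: [-0.158, 0.987, -0.0, 0.002]
ft_force: [3.4, 0.7, 6.1]
grip_width: 0.0364
```

```bash
python3 -m handwheel '[{"dx":0.08,"dy":0,"dz":0,"ax":0,"ay":0,"az":0},{"dx":0,"dy":0,"dz":0,"ax":0,"ay":0,"az":0}]'
python3 -m handwheel '[{"dx":0.08,"dy":0,"dz":0,"ax":0,"ay":0,"az":0},{"dx":0,"dy":0,"dz":0,"ax":0,"ay":0,"az":0}]'
```

```text
clock: 12.05
eef_pos: [0.4989, -0.1727, 0.0614]
tool_rot: [-0.159, 0.987, -0.0, 0.003]
ft_force: [8.2, 2.8, 2.8]
grip_width: 0.0359
clock: 12.25
eef_pos: [0.4986, -0.1731, 0.0619]
tool_rot: [-0.159, 0.987, -0.0, 0.005]
ft_force: [9.3, 3.3, 1.4]
grip_width: 0.0362
```

```bash
python3 -m handwheel '[{"dx":-0.12,"dy":0,"dz":0,"ax":0,"ay":0,"az":0},{"dx":0,"dy":0,"dz":0,"ax":0,"ay":0,"az":0},{"dx":0,"dy":0,"dz":0,"ax":0,"ay":0,"az":0},{"dx":0,"dy":0,"dz":0,"ax":0,"ay":0,"az":0},{"dx":0,"dy":0,"dz":-0.6,"ax":0,"ay":0,"az":0},{"dx":0,"dy":0,"dz":-0.8,"ax":0,"ay":0,"az":0},{"dx":0,"dy":0,"dz":-0.8,"ax":0,"ay":0,"az":0},{"dx":0,"dy":0,"dz":0,"ax":0,"ay":0,"az":0}]' 1
python3 - <<'E'
from h import *
plan(.4602,.0146,.055,1.889)
E
```

```text
clock: 13.05
eef_pos: [0.4987, -0.1733, 0.1177]
tool_rot: [-0.158, 0.987, -0.001, 0.002]
ft_force: [1.1, 0.3, 0.4]
grip_width: 0.0854
now [ 0.4987 -0.1733  0.1177] phi 1.8887 tilt [ 0.004 -0.002 -1.   ] F [1.1 0.3 0.4] w 0.0854 t 13.05
az units -0.0 then dx,dy,dz units [-0.89  7.62  2.51] j6 -0.65
```

```bash
python3 -m handwheel '[{"dx":-0.11,"dy":0.95,"dz":0,"ax":0,"ay":0,"az":0},{"dx":-0.11,"dy":0.95,"dz":0,"ax":0,"ay":0,"az":0},{"dx":-0.11,"dy":0.95,"dz":0,"ax":0,"ay":0,"az":0},{"dx":-0.11,"dy":0.95,"dz":0,"ax":0,"ay":0,"az":0},{"dx":-0.11,"dy":0.95,"dz":0,"ax":0,"ay":0,"az":0},{"dx":-0.11,"dy":0.95,"dz":0,"ax":0,"ay":0,"az":0},{"dx":-0.11,"dy":0.95,"dz":0,"ax":0,"ay":0,"az":0},{"dx":-0.11,"dy":0.95,"dz":0,"ax":0,"ay":0,"az":0},{"dx":0,"dy":0,"dz":0,"ax":0,"ay":0,"az":0}]'
python3 - <<'E'
from h import *
plan(.4602,.0146,.055,1.889)
p=snap('top','t3')
overlay(p,240,180,60,55,12,models(jars=[(.4602,.0146,0)]),'t5')
E
```

```text
clock: 13.95
eef_pos: [0.4571, 0.0167, 0.1142]
tool_rot: [-0.16, 0.987, 0.0, -0.001]
ft_force: [-0.5, -0.6, 1.0]
grip_width: 0.0856
now [0.4571 0.0167 0.1142] phi 1.8925 tilt [-0.003  0.    -1.   ] F [-0.5 -0.6  1. ] w 0.0856 t 13.95
az units 0.02 then dx,dy,dz units [-0.09 -0.12  2.37] j6 -0.29
```

View pics/t5.png

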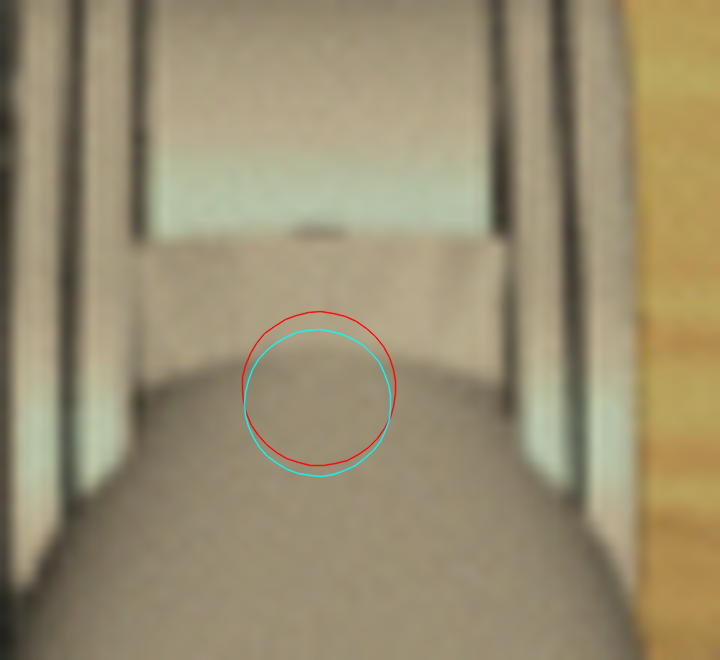

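```bash
python3 -m handwheel '[{"dx":-0.06,"dy":-0.06,"dz":0.6,"ax":0,"ay":0,"az":0},{"dx":0,"dy":0,"dz":0.6,"ax":0,"ay":0,"az":0},{"dx":0,"dy":0,"dz":0.6,"ax":0,"ay":0,"az":0},{"dx":0,"dy":0,"dz":0.6,"ax":0,"ay":0,"az":0},{"dx":0,"dy":0,"dz":0,"ax":0,"ay":0,"az":0},{"dx":0,"dy":0,"dz":0,"ax":0,"ay":0,"az":0}]'
python3 - <<'E'
from h import *
plan(.4602,.0146,.055,1.889)
q=snap('side','s3')
overlay(q,215,140,80,85,7,[],'s5')
E
```

```text
clock: 14.6
eef_pos: [0.4604, 0.0131, 0.055]
tool_rot: [-0.158, 0.987, -0.0, -0.001]
ft_force: [0.5, -0.2, -0.1]
grip_width: 0.085
now [0.4604 0.0131 0.055 ] phi 1.8879 tilt [-0.001 -0.    -1.   ] F [ 0.5 -0.2 -0.1] w 0.085 t 14.6
az units -0.01 then dx,dy,dz units [-0.01  0.06 -0.  ] j6 -0.29
```

View pics/s5.png

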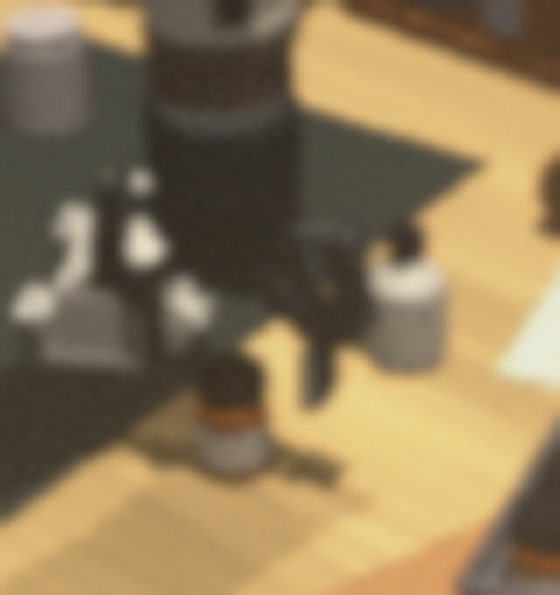

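```bash
python3 -m handwheel '[{"dx":0,"dy":0.06,"dz":0,"ax":0,"ay":0,"az":0},{"dx":0,"dy":0,"dz":0,"ax":0,"ay":0,"az":0},{"dx":0,"dy":0,"dz":0,"ax":0,"ay":0,"az":0},{"dx":0,"dy":0,"dz":0,"ax":0,"ay":0,"az":0},{"dx":0,"dy":0,"dz":0,"ax":0,"ay":0,"az":0}]' -1
python3 -m handwheel '[{"dx":0,"dy":0,"dz":-0.5,"ax":0,"ay":0,"az":0},{"dx":0,"dy":0,"dz":-0.7,"ax":0,"ay":0,"az":0},{"dx":0,"dy":0,"dz":-0.7,"ax":0,"ay":0,"az":0},{"dx":0,"dy":0,"dz":-0.7,"ax":0,"ay":0,"az":0},{"dx":0,"dy":0,"dz":-0.6,"ax":0,"ay":0,"az":0},{"dx":0,"dy":0,"dz":0,"ax":0,"ay":0,"az":0}]'
python3 - <<'E'
from h import *
plan(.5437,-.1579,.145,1.889)
E
```

```text
clock: 15.15
eef_pos: [0.4607, 0.0154, 0.056]
tool_rot: [-0.159, 0.987, -0.0, 0.001]
ft_force: [-0.6, -0.2, 6.0]
grip_width: 0.0361
clock: 15.75
eef_pos: [0.4616, 0.0155, 0.137]
tool_rot: [-0.159, 0.987, -0.0, 0.002]
ft_force: [0.6, -1.3, -1.4]
grip_width: 0.0363
now [0.4616 0.0155 0.137 ] phi 1.8892 tilt [ 0.004  0.    -1.   ] F [ 0.6 -1.3 -1.4] w 0.0363 t 15.75
az units 0.0 then dx,dy,dz units [-0.95 -7.61 -0.32] j6 -0.28
```

```bash
python3 -m handwheel '[{"dx":-0.12,"dy":-0.95,"dz":0,"ax":0,"ay":0,"az":0},{"dx":-0.12,"dy":-0.95,"dz":0,"ax":0,"ay":0,"az":0},{"dx":-0.12,"dy":-0.95,"dz":0,"ax":0,"ay":0,"az":0},{"dx":-0.12,"dy":-0.95,"dz":0,"ax":0,"ay":0,"az":0},{"dx":-0.12,"dy":-0.95,"dz":0,"ax":0,"ay":0,"az":0},{"dx":-0.12,"dy":-0.95,"dz":0,"ax":0,"ay":0,"az":0},{"dx":-0.12,"dy":-0.95,"dz":0,"ax":0,"ay":0,"az":0},{"dx":-0.12,"dy":-0.95,"dz":0,"ax":0,"ay":0,"az":0},{"dx":0,"dy":0,"dz":0,"ax":0,"ay":0,"az":0},{"dx":0,"dy":0,"dz":0,"ax":0,"ay":0,"az":0}]'
python3 - <<'E'
from h import *
plan(.5437,-.1579,.075,1.889)
p=snap('top','t3');q=snap('side','s3')
overlay(p,290,150,80,75,10,[],'t6');overlay(q,260,150,80,90,6,[],'s6')
E
```

```text
clock: 16.75
eef_pos: [0.5416, -0.1577, 0.1338]
tool_rot: [-0.158, 0.987, 0.001, -0.001]
ft_force: [0.1, -0.4, -0.5]
grip_width: 0.036
now [ 0.5416 -0.1577  0.1338] phi 1.8881 tilt [-0.002  0.001 -1.   ] F [ 0.1 -0.4 -0.5] w 0.036 t 16.75
az units -0.01 then dx,dy,dz units [-0.08 -0.04  2.35] j6 -0.6
```

View pics/t6.png

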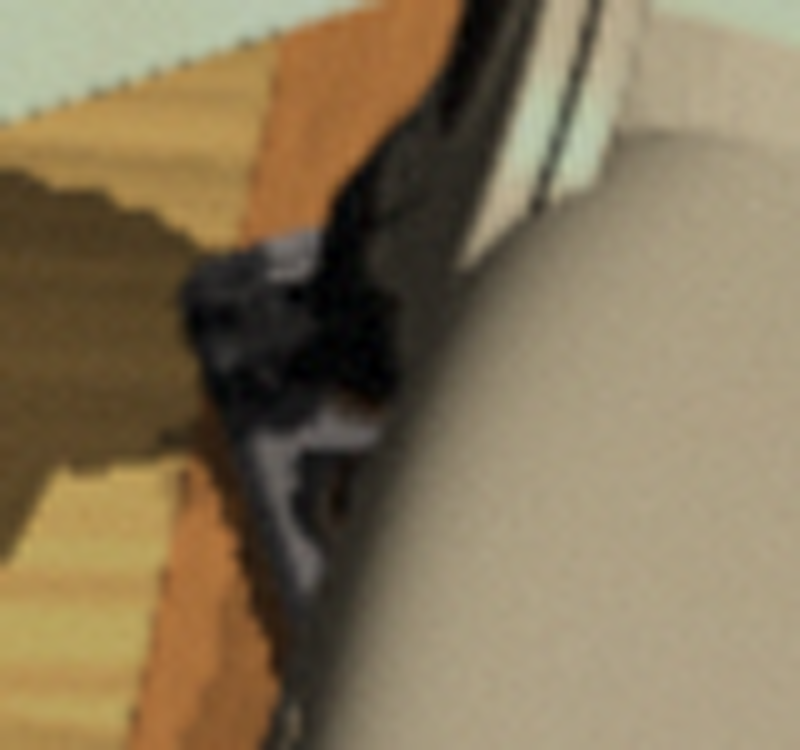

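View pics/s6.png

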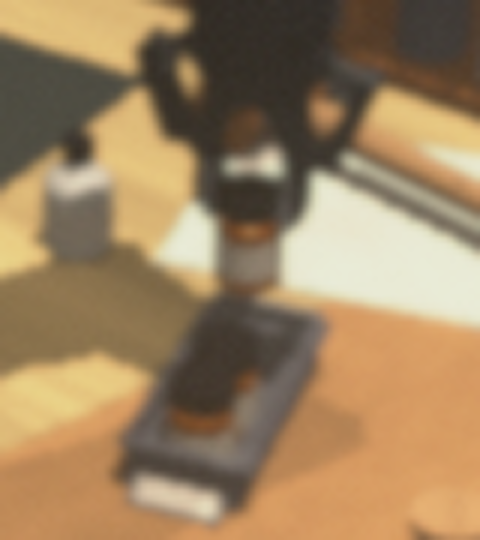

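```bash
python3 -m handwheel '[{"dx":-0.08,"dy":-0.04,"dz":0.5,"ax":0,"ay":0,"az":0},{"dx":0,"dy":0,"dz":0.6,"ax":0,"ay":0,"az":0},{"dx":0,"dy":0,"dz":0.5,"ax":0,"ay":0,"az":0},{"dx":0,"dy":0,"dz":0.4,"ax":0,"ay":0,"az":0},{"dx":0,"dy":0,"dz":0.2,"ax":0,"ay":0,"az":0},{"dx":0,"dy":0,"dz":0,"ax":0,"ay":0,"az":0},{"dx":0,"dy":0,"dz":0,"ax":0,"ay":0,"az":0}]'
python3 - <<'E'
from h import *
plan(.5437,-.1579,.0605,1.889)
E
```

```text
clock: 17.55
eef_pos: [0.5449, -0.158, 0.0805]
tool_rot: [-0.158, 0.987, -0.0, 0.0]
ft_force: [0.2, 0.4, -0.2]
grip_width: 0.0364
now [ 0.5449 -0.158   0.0805] phi 1.8891 tilt [ 0. -0. -1.] F [ 0.2  0.4 -0.2] w 0.0364 t 17.55
az units 0.0 then dx,dy,dz units [0.05 0.02 0.8 ] j6 -0.6
```

```bash
python3 -m handwheel '[{"dx":0.05,"dy":0.02,"dz":0.2,"ax":0,"ay":0,"az":0},{"dx":0,"dy":0,"dz":0.2,"ax":0,"ay":0,"az":0},{"dx":0,"dy":0,"dz":0.2,"ax":0,"ay":0,"az":0},{"dx":0,"dy":0,"dz":0.1,"ax":0,"ay":0,"az":0},{"dx":0,"dy":0,"dz":0,"ax":0,"ay":0,"az":0},{"dx":0,"dy":0,"dz":0,"ax":0,"ay":0,"az":0}]' 
python3 -m handwheel '[{"dx":0,"dy":0,"dz":0.08,"ax":0,"ay":0,"az":0},{"dx":0,"dy":0,"dz":0,"ax":0,"ay":0,"az":0}]'
```

```text
clock: 18.15
eef_pos: [0.5433, -0.1579, 0.0627]
tool_rot: [-0.158, 0.987, 0.0, -0.0]
ft_force: [-0.7, 0.1, -1.2]
grip_width: 0.0362
clock: 18.35
eef_pos: [0.5433, -0.1578, 0.0607]
tool_rot: [-0.158, 0.987, 0.0, -0.0]
ft_force: [-0.3, 0.3, -0.8]
grip_width: 0.0362
```

```bash
python3 -m handwheel '[{"dx":0,"dy":0,"dz":0.05,"ax":0,"ay":0,"az":0},{"dx":0,"dy":0,"dz":0,"ax":0,"ay":0,"az":0}]'
python3 -m handwheel '[{"dx":0,"dy":0,"dz":0.04,"ax":0,"ay":0,"az":0},{"dx":0,"dy":0,"dz":0,"ax":0,"ay":0,"az":0}]'
```

```text
clock: 18.55
eef_pos: [0.5436, -0.1579, 0.0601]
tool_rot: [-0.158, 0.987, -0.0, 0.0]
ft_force: [-0.7, -0.5, 3.1]
grip_width: 0.036
clock: 18.75
eef_pos: [0.5438, -0.1579, 0.0601]
tool_rot: [-0.158, 0.987, -0.0, 0.001]
ft_force: [-2.1, 1.5, 9.1]
grip_width: 0.0361
```

```bash
python3 -m handwheel '[{"dx":0,"dy":0,"dz":0,"ax":0,"ay":0,"az":0},{"dx":0,"dy":0,"dz":0,"ax":0,"ay":0,"az":0},{"dx":0,"dy":0,"dz":0,"ax":0,"ay":0,"az":0},{"dx":0,"dy":0,"dz":-0.6,"ax":0,"ay":0,"az":0},{"dx":0,"dy":0,"dz":-0.8,"ax":0,"ay":0,"az":0},{"dx":0,"dy":0,"dz":-0.8,"ax":0,"ay":0,"az":-0.0},{"dx":0,"dy":0,"dz":-0.8,"ax":0,"ay":0,"az":-0.83},{"dx":0,"dy":0,"dz":0,"ax":0,"ay":0,"az":-0.83},{"dx":0,"dy":0,"dz":0,"ax":0,"ay":0,"az":0}]' 1
python3 - <<'E'
from h import *
plan(.5434,.170,.14,2.138)
E
```

```text
clock: 19.65
eef_pos: [0.5437, -0.158, 0.1341]
tool_rot: [-0.28, 0.96, -0.0, 0.001]
ft_force: [0.3, 0.4, -0.0]
grip_width: 0.0852
now [ 0.5437 -0.158   0.1341] phi 2.1378 tilt [ 0.001 -0.    -1.   ] F [ 0.3  0.4 -0. ] w 0.0852 t 19.65
az units -0.0 then dx,dy,dz units [-7.04 11.07 -0.24] j6 -0.85
```

```bash
python3 -m handwheel '[{"dx":-0.587,"dy":0.922,"dz":0,"ax":0,"ay":0,"az":0},{"dx":-0.587,"dy":0.922,"dz":0,"ax":0,"ay":0,"az":0},{"dx":-0.587,"dy":0.922,"dz":0,"ax":0,"ay":0,"az":0},{"dx":-0.587,"dy":0.922,"dz":0,"ax":0,"ay":0,"az":0},{"dx":-0.587,"dy":0.922,"dz":0,"ax":0,"ay":0,"az":0},{"dx":-0.587,"dy":0.922,"dz":0,"ax":0,"ay":0,"az":0},{"dx":-0.587,"dy":0.922,"dz":0,"ax":0,"ay":0,"az":0},{"dx":-0.587,"dy":0.922,"dz":0,"ax":0,"ay":0,"az":0},{"dx":-0.587,"dy":0.922,"dz":0,"ax":0,"ay":0,"az":0},{"dx":-0.587,"dy":0.922,"dz":0,"ax":0,"ay":0,"az":0},{"dx":-0.587,"dy":0.922,"dz":0,"ax":0,"ay":0,"az":0},{"dx":-0.587,"dy":0.922,"dz":0,"ax":0,"ay":0,"az":0}]'
python3 -m handwheel '[{"dx":0,"dy":0,"dz":0,"ax":0,"ay":0,"az":0},{"dx":0,"dy":0,"dz":0,"ax":0,"ay":0,"az":0}]'
cat > bo2.py <<'E'
from h import *
import sys
p=bot.camera('top')
overlay(p,303,168,44,62,9,[],'b0'); ims=[cv2.imread('pics/b0.png')]
s,v,y=eval(sys.argv[1]); b=(s*.9499+v*-.3127,s*.3127+v*.9499,y); print(b)
J=[]
for js,jv in((.3823,-.3202),(.4199,-.32),(.467,-.32)): J.append((js*.9499-jv*.3127,js*.3127+jv*.9499,.004))
o=[(rect(*b,.160,.065,.034),(0,255,0)),(rect(*b,.160,.077,.0265),(0,0,255)),(rect(*b,.132,.043,.004),(255,0,255)),(rect(*b,.145,.058,.034),(0,255,255))]+[(circ(*j[:2],.019,.064),(255,255,255)) for j in J]
overlay(p,303,168,44,62,9,o,'t'); ims.append(cv2.imread('pics/t.png'))
cv2.imwrite('pics/bb3.png',np.hstack(ims))
E
python3 bo2.py "(.429,-.3215,.318)"
python3 - <<'E'
from h import *
plan(.5434,.170,.032,2.138)
q=snap('side','s3')
overlay(q,200,120,130,115,6,[],'s7')
E
```

```text
clock: 20.85
eef_pos: [0.5425, 0.1709, 0.1325]
tool_rot: [-0.278, 0.96, -0.0, -0.001]
ft_force: [0.9, 0.8, -1.0]
grip_width: 0.0856
clock: 21.05
eef_pos: [0.5426, 0.1703, 0.1326]
tool_rot: [-0.28, 0.96, -0.0, -0.001]
ft_force: [0.5, -0.2, -0.2]
grip_width: 0.0851
(0.5080401499999999, -0.17124455, 0.318)
now [0.5427 0.1696 0.1327] phi 2.1368 tilt [-0.002 -0.001 -1.   ] F [ 0.2 -0.1 -0.5] w 0.0853 t 21.1
az units -0.01 then dx,dy,dz units [-0.03 -0.    4.03] j6 -0.26
```

View pics/bb3.png

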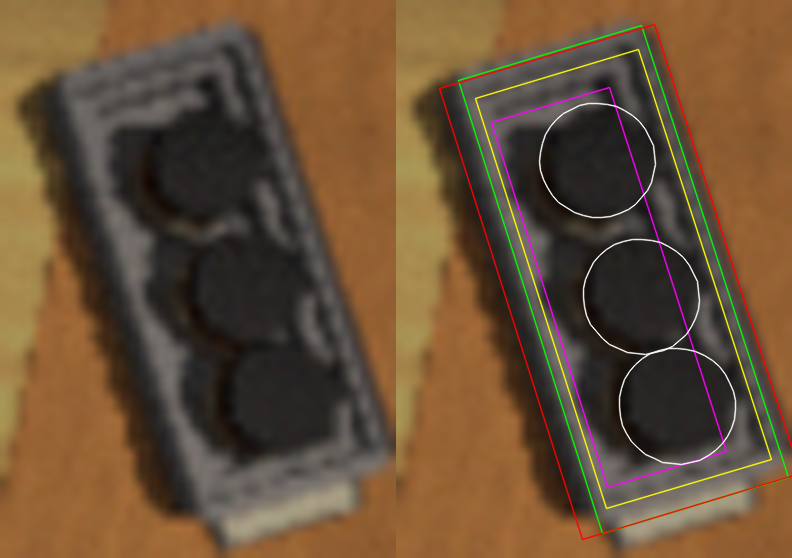

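View pics/s7.png

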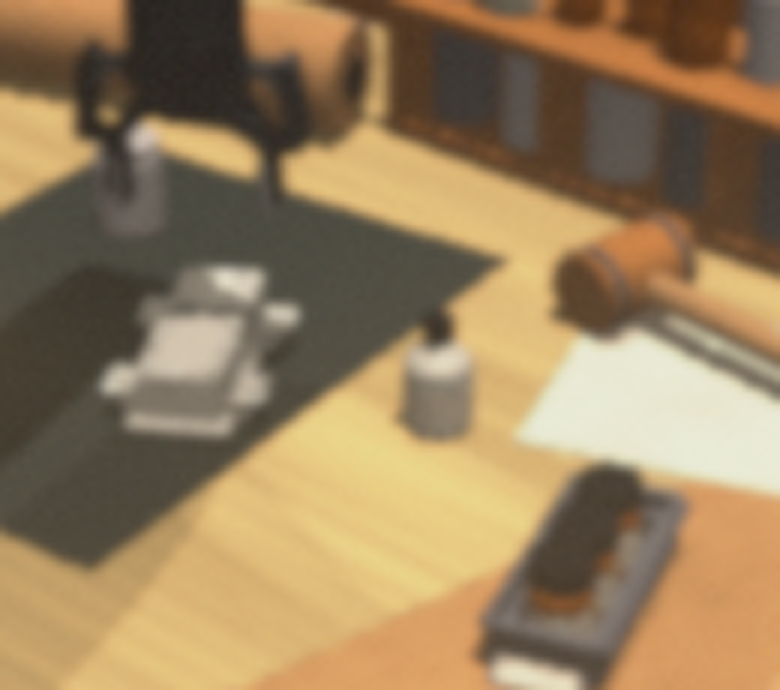

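```bash
python3 -m handwheel '[{"dx":-0.05,"dy":0.02,"dz":0.7,"ax":0,"ay":0,"az":0},{"dx":0,"dy":0,"dz":0.7,"ax":0,"ay":0,"az":0},{"dx":0,"dy":0,"dz":0.7,"ax":0,"ay":0,"az":0},{"dx":0,"dy":0,"dz":0.7,"ax":0,"ay":0,"az":0},{"dx":0,"dy":0,"dz":0.6,"ax":0,"ay":0,"az":0},{"dx":0,"dy":0,"dz":0.3,"ax":0,"ay":0,"az":0},{"dx":0,"dy":0,"dz":0.1,"ax":0,"ay":0,"az":0},{"dx":0,"dy":0,"dz":0,"ax":0,"ay":0,"az":0},{"dx":0,"dy":0,"dz":0,"ax":0,"ay":0,"az":0}]'
python3 - <<'E'
from h import *
plan(.5438,.171,.032,2.138)
q=snap('side','s3')
overlay(q,200,120,80,80,8,[],'s8')
E
```

```text
clock: 22.05
eef_pos: [0.5447, 0.1711, 0.0394]
tool_rot: [-0.28, 0.96, 0.0, 0.001]
ft_force: [0.1, -0.1, 0.7]
grip_width: 0.0854
now [0.5447 0.1711 0.0394] phi 2.1375 tilt [ 0.001  0.    -1.   ] F [ 0.1 -0.1  0.7] w 0.0854 t 22.05
az units -0.0 then dx,dy,dz units [0.03 0.02 0.29] j6 -0.26
```

View pics/s8.png

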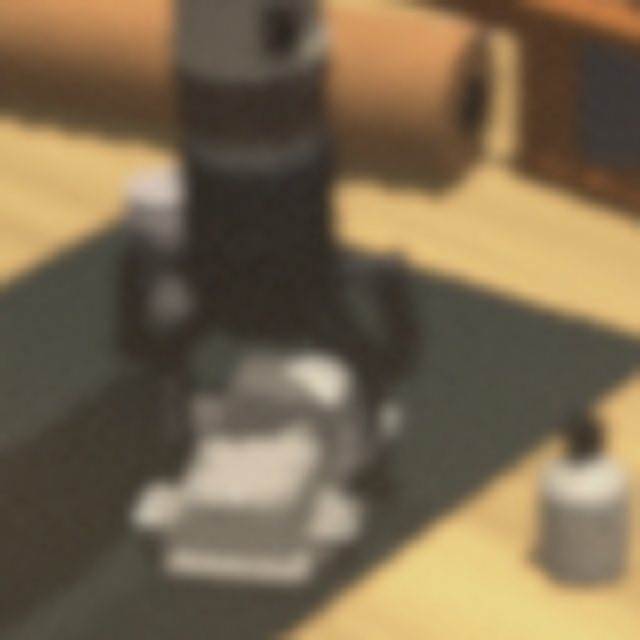

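```bash
python3 -m handwheel '[{"dx":0.03,"dy":0.02,"dz":0.2,"ax":0,"ay":0,"az":0},{"dx":0,"dy":0,"dz":0,"ax":0,"ay":0,"az":0},{"dx":0,"dy":0,"dz":0,"ax":0,"ay":0,"az":0}]'
python3 -m handwheel '[{"dx":0,"dy":0,"dz":0,"ax":0,"ay":0,"az":0},{"dx":0,"dy":0,"dz":0,"ax":0,"ay":0,"az":0},{"dx":0,"dy":0,"dz":0,"ax":0,"ay":0,"az":0},{"dx":0,"dy":0,"dz":0,"ax":0,"ay":0,"az":0},{"dx":0,"dy":0,"dz":0,"ax":0,"ay":0,"az":0}]' -1
python3 -m handwheel '[{"dx":0,"dy":0,"dz":-0.3,"ax":0,"ay":0,"az":0},{"dx":0,"dy":0,"dz":-0.7,"ax":0,"ay":0,"az":0},{"dx":0,"dy":0,"dz":-0.9,"ax":0,"ay":0,"az":0},{"dx":0,"dy":0,"dz":-0.9,"ax":0,"ay":0,"az":0},{"dx":0,"dy":0,"dz":-0.9,"ax":0,"ay":0,"az":0},{"dx":0,"dy":0,"dz":-0.9,"ax":0,"ay":0,"az":0},{"dx":0,"dy":0,"dz":-0.5,"ax":0,"ay":0,"az":0},{"dx":0,"dy":0,"dz":0,"ax":0,"ay":0,"az":0}]'
```

```text
clock: 22.4
eef_pos: [0.5429, 0.1712, 0.0335]
tool_rot: [-0.28, 0.96, 0.0, -0.0]
ft_force: [-0.5, 0.8, -0.5]
grip_width: 0.0855
clock: 22.9
eef_pos: [0.5434, 0.1714, 0.034]
tool_rot: [-0.28, 0.96, 0.0, 0.0]
ft_force: [-0.7, -0.1, 3.3]
grip_width: 0.053
clock: 23.7
eef_pos: [0.5442, 0.1714, 0.1629]
tool_rot: [-0.28, 0.96, -0.0, 0.002]
ft_force: [0.0, 0.1, -2.6]
grip_width: 0.0534
```

```bash
python3 -m handwheel '[{"dx":0,"dy":0,"dz":0,"ax":0,"ay":0,"az":0.415},{"dx":0,"dy":0,"dz":0,"ax":0,"ay":0,"az":0.415},{"dx":0,"dy":0,"dz":0,"ax":0,"ay":0,"az":0.415},{"dx":0,"dy":0,"dz":0,"ax":0,"ay":0,"az":0.415},{"dx":0,"dy":0,"dz":0,"ax":0,"ay":0,"az":0}]'
python3 - <<'E'
from h import *
plan(.5077,-.1703,.15,1.889)
E
```

```text
clock: 24.2
eef_pos: [0.5421, 0.1708, 0.1592]
tool_rot: [-0.158, 0.987, -0.0, -0.002]
ft_force: [0.6, 0.1, -2.6]
grip_width: 0.0533
now [0.5421 0.1708 0.1592] phi 1.8891 tilt [-0.003 -0.001 -1.   ] F [ 0.6  0.1 -2.6] w 0.0533 t 24.2
az units 0.0 then dx,dy,dz units [  5.58 -12.53   0.37] j6 -0.01
```

```bash
python3 -m handwheel '[{"dx":0.2,"dy":-0.4,"dz":0,"ax":0,"ay":0,"az":0},{"dx":0.4,"dy":-0.9,"dz":0,"ax":0,"ay":0,"az":0},{"dx":0.4,"dy":-0.9,"dz":0,"ax":0,"ay":0,"az":0},{"dx":0.4,"dy":-0.9,"dz":0,"ax":0,"ay":0,"az":0},{"dx":0.4,"dy":-0.9,"dz":0,"ax":0,"ay":0,"az":0},{"dx":0.4,"dy":-0.9,"dz":0,"ax":0,"ay":0,"az":0},{"dx":0.4,"dy":-0.9,"dz":0,"ax":0,"ay":0,"az":0},{"dx":0.4,"dy":-0.9,"dz":0,"ax":0,"ay":0,"az":0},{"dx":0.4,"dy":-0.9,"dz":0,"ax":0,"ay":0,"az":0},{"dx":0.4,"dy":-0.9,"dz":0,"ax":0,"ay":0,"az":0},{"dx":0.4,"dy":-0.9,"dz":0,"ax":0,"ay":0,"az":0},{"dx":0.4,"dy":-0.9,"dz":0,"ax":0,"ay":0,"az":0}]'
python3 -m handwheel '[{"dx":0.4,"dy":-0.9,"dz":0,"ax":0,"ay":0,"az":0},{"dx":0.4,"dy":-0.9,"dz":0,"ax":0,"ay":0,"az":0},{"dx":0.18,"dy":-0.43,"dz":0,"ax":0,"ay":0,"az":0},{"dx":0,"dy":0,"dz":0,"ax":0,"ay":0,"az":0},{"dx":0,"dy":0,"dz":0,"ax":0,"ay":0,"az":0}]'
python3 - <<'E'
from h import *
plan(.5077,-.1703,.08,1.889)
q=snap('side','s3')
overlay(q,255,140,80,100,6,[],'s9')
E
```

```text
clock: 25.4
eef_pos: [0.5134, -0.111, 0.1606]
tool_rot: [-0.159, 0.987, 0.0, -0.001]
ft_force: [0.5, 0.2, -1.9]
grip_width: 0.0528
clock: 25.9
eef_pos: [0.5083, -0.1696, 0.1608]
tool_rot: [-0.158, 0.987, 0.0, -0.0]
ft_force: [0.6, -0.2, -2.9]
grip_width: 0.0529
now [ 0.5083 -0.1696  0.1608] phi 1.8891 tilt [-0.001  0.001 -1.   ] F [ 0.6 -0.2 -2.9] w 0.0529 t 25.9
az units 0.0 then dx,dy,dz units [ 0.03 -0.02  3.23] j6 -0.64
```

View pics/s9.png

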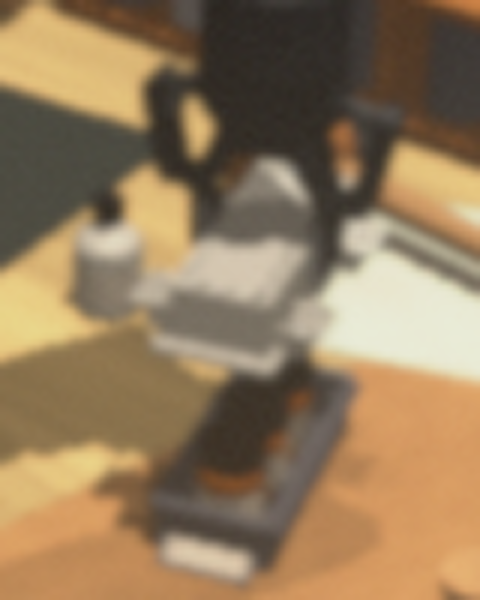

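```bash
python3 -m handwheel '[{"dx":0.03,"dy":-0.02,"dz":0.6,"ax":0,"ay":0,"az":0},{"dx":0,"dy":0,"dz":0.8,"ax":0,"ay":0,"az":0},{"dx":0,"dy":0,"dz":0.8,"ax":0,"ay":0,"az":0},{"dx":0,"dy":0,"dz":0.6,"ax":0,"ay":0,"az":0},{"dx":0,"dy":0,"dz":0.4,"ax":0,"ay":0,"az":0},{"dx":0,"dy":0,"dz":0.1,"ax":0,"ay":0,"az":0},{"dx":0,"dy":0,"dz":0,"ax":0,"ay":0,"az":0},{"dx":0,"dy":0,"dz":0,"ax":0,"ay":0,"az":0}]'
python3 - <<'E'
from h import *
plan(.5077,-.1703,.066,1.889)
p=snap('top','t3')
overlay(p,290,150,80,75,10,[],'t10')
q=snap('side','s3')
overlay(q,260,175,65,65,9,[],'s10')
E
```

```text
clock: 26.75
eef_pos: [0.5088, -0.1707, 0.0794]
tool_rot: [-0.159, 0.987, -0.0, 0.001]
ft_force: [-1.0, -0.9, -2.5]
grip_width: 0.0532
now [ 0.5088 -0.1707  0.0794] phi 1.8895 tilt [ 0.002 -0.    -1.   ] F [-1.  -0.9 -2.5] w 0.0532 t 26.75
az units 0.0 then dx,dy,dz units [0.04 0.03 0.54] j6 -0.64
```

View pics/s10.png

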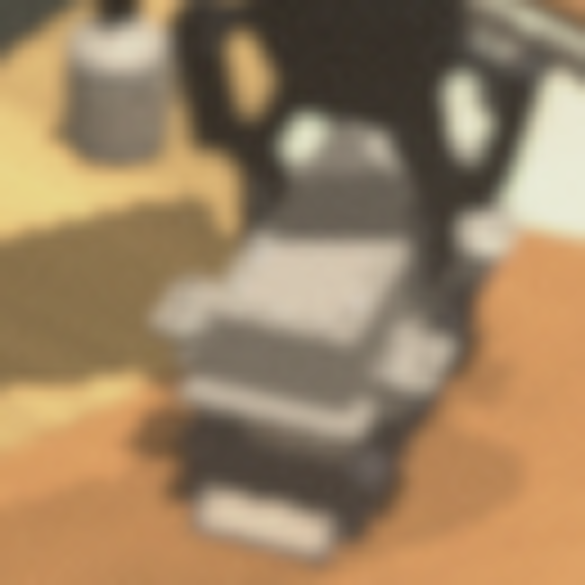

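View pics/t10.png

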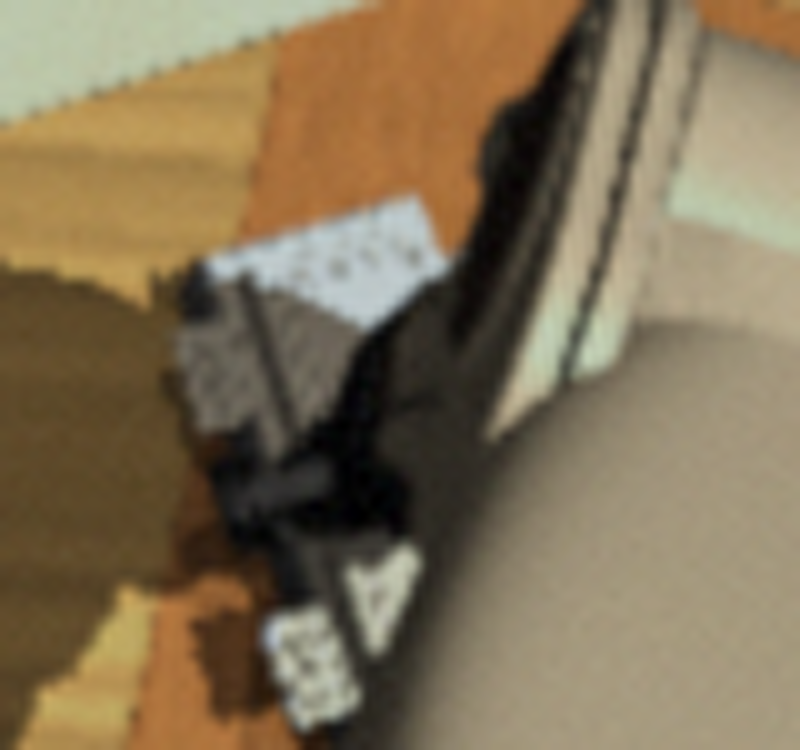

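Run:
```python
from h import *
q=snap('side','s3');p=bot.camera('top')
l=(.5088,-.1707,.3187); z=.0454; o=[(rect(*l,.160,.066,z+.010),(0,255,0)),(rect(*l,.141,.054,z+.042),(0,0,255))]
for sx in(-.045,.045):
    for sy in(-.044,.044): o.append((rect(*l,.032,.016,z+.023,sx,sy),(255,255,0)))
b=(.5077,-.1703,.318); o.append((rect(*b,.16,.065,.034),(255,0,255)))
overlay(q,260,175,65,65,9,o,'s11'); overlay(p,290,150,80,75,10,o,'t11')
```

```text
(no output)
```

View pics/s11.png

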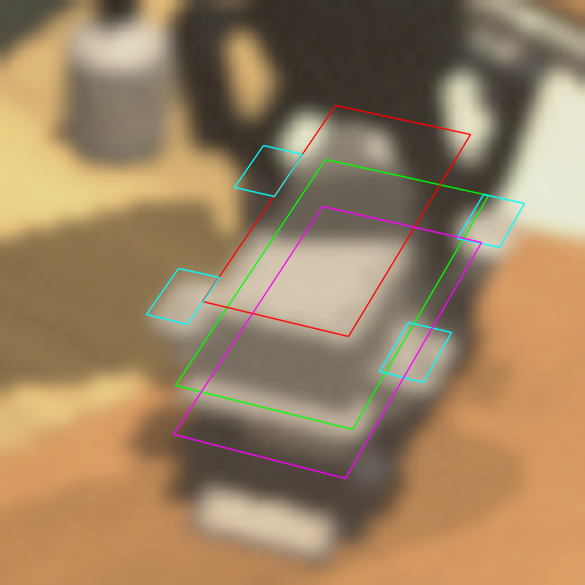

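View pics/t11.png

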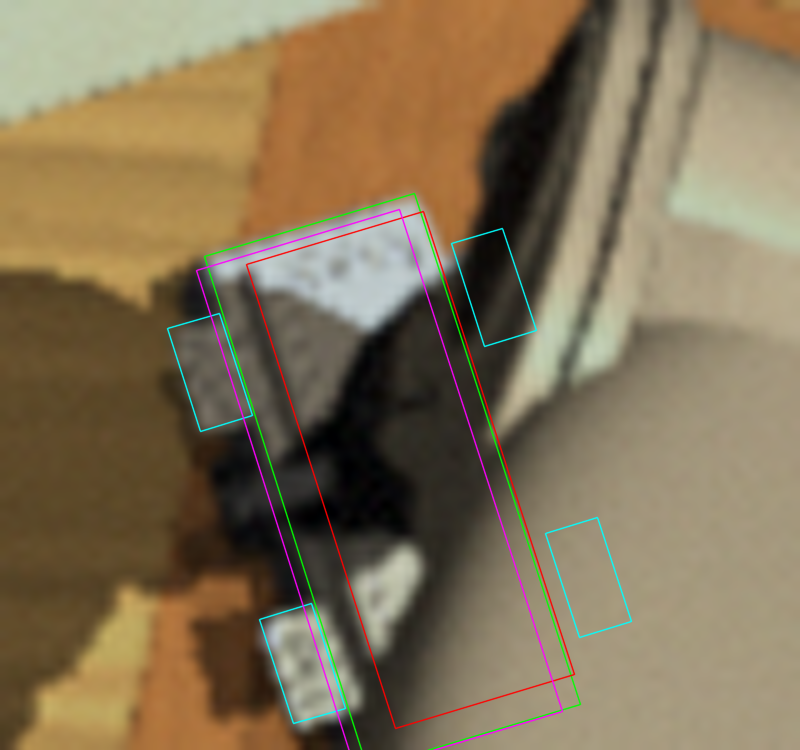

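```bash
python3 -m handwheel '[{"dx":0.04,"dy":0.02,"dz":0.16,"ax":0,"ay":0,"az":0},{"dx":0,"dy":0,"dz":0.16,"ax":0,"ay":0,"az":0},{"dx":0,"dy":0,"dz":0.1,"ax":0,"ay":0,"az":0},{"dx":0,"dy":0,"dz":0,"ax":0,"ay":0,"az":0},{"dx":0,"dy":0,"dz":0,"ax":0,"ay":0,"az":0}]'
python3 -m handwheel '[{"dx":0,"dy":0,"dz":0.08,"ax":0,"ay":0,"az":0},{"dx":0,"dy":0,"dz":0,"ax":0,"ay":0,"az":0}]'
```

```text
clock: 27.45
eef_pos: [0.5068, -0.1706, 0.0679]
tool_rot: [-0.158, 0.987, 0.0, -0.0]
ft_force: [-0.1, -0.1, -3.3]
grip_width: 0.0529
clock: 27.65
eef_pos: [0.5073, -0.1705, 0.0669]
tool_rot: [-0.158, 0.987, -0.0, 0.0]
ft_force: [-0.8, 1.7, 4.4]
grip_width: 0.053
```

```bash
python3 -m handwheel '[{"dx":0,"dy":0,"dz":0.04,"ax":0,"ay":0,"az":0},{"dx":0,"dy":0,"dz":0,"ax":0,"ay":0,"az":0}]'
python3 - <<'E'
from h import *
o=st(); print(np.round(o['ft_torque'],2))
E
```

```text
clock: 27.85
eef_pos: [0.5077, -0.1705, 0.0663]
tool_rot: [-0.158, 0.987, -0.0, 0.001]
ft_force: [-1.4, 1.5, 5.7]
grip_width: 0.0531
{'clock': 27.85, 'eef_pos': [0.5077, -0.1705, 0.0663], 'tool_rot': [-0.1585, 0.9874, -0.0002, 0.0009], 'ft_force': [-1.3705, 1.514, 5.7049], 'grip_width': 0.0531, 'joint_pos': [-0.3242, 0.4591, -0.1916, 0.9183, 0.0005, -0.6425]}
[ 0.22  0.72 -0.13]
```

```bash
python3 -m handwheel '[{"dx":0,"dy":0,"dz":-0.14,"ax":0,"ay":0,"az":0},{"dx":-0.08,"dy":0,"dz":0,"ax":0,"ay":0,"az":0},{"dx":0,"dy":0,"dz":0,"ax":0,"ay":0,"az":0}]'
python3 -m handwheel '[{"dx":0,"dy":0,"dz":0.08,"ax":0,"ay":0,"az":0},{"dx":0,"dy":0,"dz":0.06,"ax":0,"ay":0,"az":0},{"dx":0,"dy":0,"dz":0,"ax":0,"ay":0,"az":0}]'
python3 - <<'E'
from h import *
o=st(); print(np.round(o['ft_torque'],2))
E
```

```text
clock: 28.15
eef_pos: [0.5092, -0.1699, 0.0684]
tool_rot: [-0.158, 0.987, -0.0, 0.0]
ft_force: [0.8, -0.3, -2.3]
grip_width: 0.0533
clock: 28.45
eef_pos: [0.5095, -0.1699, 0.0658]
tool_rot: [-0.158, 0.987, -0.0, 0.001]
ft_force: [-0.5, 1.5, 5.1]
grip_width: 0.0531
{'clock': 28.45, 'eef_pos': [0.5095, -0.1699, 0.0658], 'tool_rot': [-0.1585, 0.9874, -0.0002, 0.0006], 'ft_force': [-0.5208, 1.4827, 5.0926], 'grip_width': 0.0531, 'joint_pos': [-0.322, 0.4625, -0.1874, 0.9197, 0.0003, -0.6403]}
[ 0.18  0.44 -0.08]
```

Run:
```python
from h import *
q=snap('side','s3')
overlay(q,262,180,56,60,10,[],'s12')
```

```text
(no output)
```

View pics/s12.png

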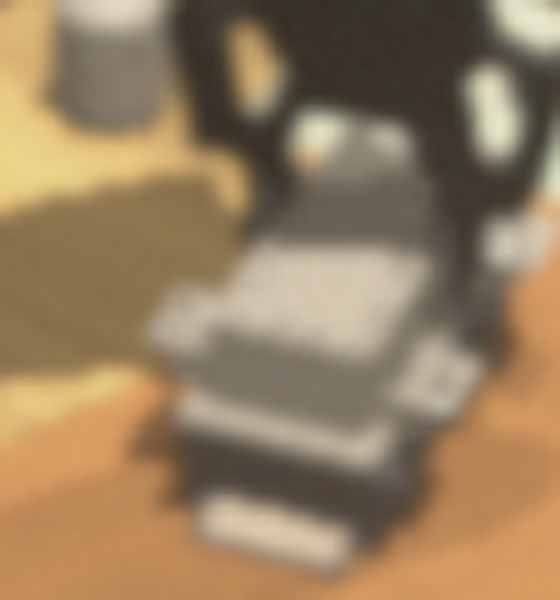

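```bash
python3 -m handwheel '[{"dx":0,"dy":0,"dz":0.06,"ax":0,"ay":0,"az":0},{"dx":0,"dy":0,"dz":0,"ax":0,"ay":0,"az":0}]'
python3 - <<'E'
from h import *
o=bot.get_obs(); print(np.round(o['ft_torque'],2))
E
python3 -m handwheel '[{"dx":0,"dy":0,"dz":0.06,"ax":0,"ay":0,"az":0},{"dx":0,"dy":0,"dz":0,"ax":0,"ay":0,"az":0}]'
python3 - <<'E'
from h import *
o=bot.get_obs(); print(np.round(o['ft_torque'],2))
E
```

```text
clock: 28.7
eef_pos: [0.5099, -0.1698, 0.0649]
tool_rot: [-0.159, 0.987, -0.0, 0.001]
ft_force: [1.4, 2.2, 6.7]
grip_width: 0.053
[ 0.34  0.6  -0.05]
clock: 28.9
eef_pos: [0.5099, -0.1698, 0.0648]
tool_rot: [-0.159, 0.987, -0.0, 0.002]
ft_force: [-3.4, 2.8, 17.7]
grip_width: 0.053
[ 0.6   1.35 -0.02]
```

```bash
python3 -m handwheel '[{"dx":0,"dy":0,"dz":-0.2,"ax":0,"ay":0,"az":0},{"dx":0,"dy":-0.05,"dz":-0.05,"ax":0,"ay":0,"az":0},{"dx":0,"dy":0,"dz":0,"ax":0,"ay":0,"az":0},{"dx":0,"dy":0,"dz":0,"ax":0,"ay":0,"az":0}]'
python3 - <<'E'
from h import *
o=st(); print(np.round(o['ft_torque'],2))
q=bot.camera('side'); p=bot.camera('top')
overlay(q,262,180,56,60,10,[],'s13')
x,y,z=o['eef_pos'];l=(x,y,.318); z-=.034; O=[(rect(*l,.160,.066,z+.010),(0,255,0))]
for sx in(-.045,.045):
    for sy in(-.044,.044): O.append((rect(*l,.032,.016,z+.023,sx,sy),(255,255,0)))
overlay(p,300,165,55,60,10,O,'t13')
cv2.imwrite('pics/c13.png',cv2.resize(np.hstack([cv2.imread('pics/s13.png'),cv2.imread('pics/t13.png')]),(800,432)))
E
```

```text
clock: 29.3
eef_pos: [0.5087, -0.1711, 0.0675]
tool_rot: [-0.158, 0.987, 0.0, -0.001]
ft_force: [-0.4, 0.3, -2.6]
grip_width: 0.0527
{'clock': 29.3, 'eef_pos': [0.5087, -0.1711, 0.0675], 'tool_rot': [-0.1583, 0.9874, 0.0003, -0.0007], 'ft_force': [-0.443, 0.2649, -2.5848], 'grip_width': 0.0527, 'joint_pos': [-0.3244, 0.4617, -0.1834, 0.9271, -0.0001, -0.6424]}
[-0.01 -0.02  0.  ]
```

View pics/c13.png

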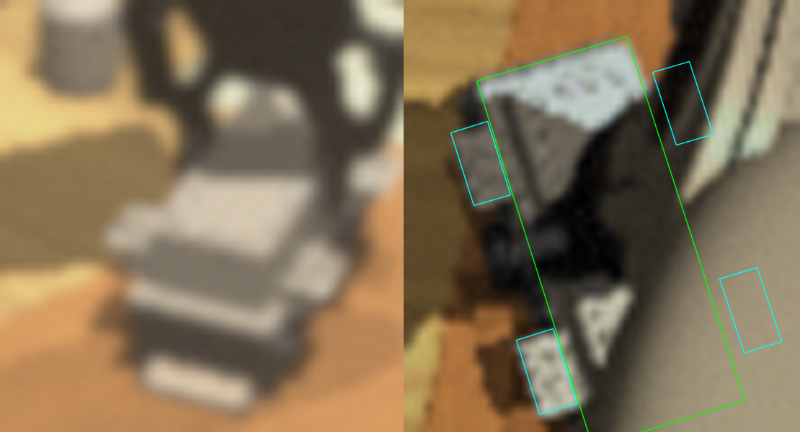

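```bash
python3 -m handwheel '[{"dx":0,"dy":0,"dz":0.08,"ax":0,"ay":0,"az":0},{"dx":0,"dy":0,"dz":0.06,"ax":0,"ay":0,"az":0},{"dx":0,"dy":0,"dz":0,"ax":0,"ay":0,"az":0}]'
python3 - <<'E'
from h import *
o=bot.get_obs(); print(np.round(o['ft_torque'],2))
E
```

```text
clock: 29.7
eef_pos: [0.5093, -0.1711, 0.0651]
tool_rot: [-0.158, 0.987, -0.0, -0.0]
ft_force: [0.1, 0.2, 1.4]
grip_width: 0.0529
[ 0.01  0.48 -0.1 ]
```

Run:
```python
from h import *
q=bot.camera('side')
def dr(fn,u0,v0,S,tcp,out,pitch=0):
    a=cv2.imread('pics/%s.png'%fn); x,y,z=tcp; l=(x,y,.318); z-=.034
    O=[(rect(*l,.160,.066,z+.010),(0,255,0)),(rect(*l,.160,.066,z+.006),(0,255,0)),(rect(*l,.141,.054,z+.042),(0,0,255))]
    for sx in(-.045,.045):
        for sy in(-.044,.044): O.append((rect(*l,.032,.016,z+.023,sx,sy),(255,255,0)))
    for P,c in O:
        k=np.array([(proj(q,X)-[u0,v0]+.5+[0.8,0.5])*S for X in P]); cv2.polylines(a,[k.round().astype(np.int32)],True,c,1,cv2.LINE_AA)
    cv2.imwrite('pics/%s.png'%out,cv2.resize(a,None,fx=600/a.shape[0],fy=600/a.shape[0]))
dr('s9',255,140,6,(.5083,-.1696,.1608),'p9')
dr('s13',262,180,10,(.5087,-.1711,.0675),'p13')
```

```text
(no output)
```

View pics/p9.png

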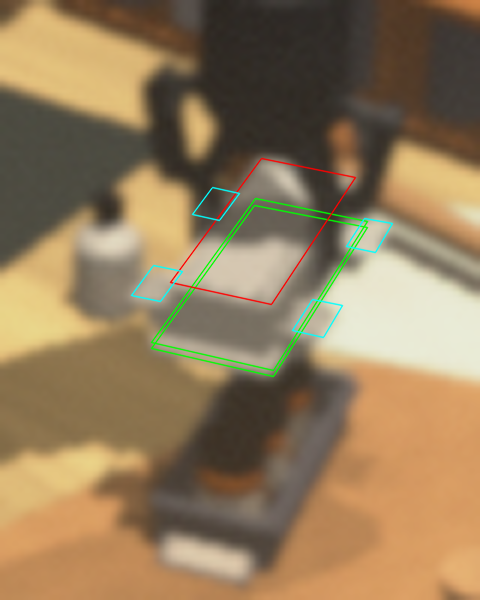

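View pics/p13.png

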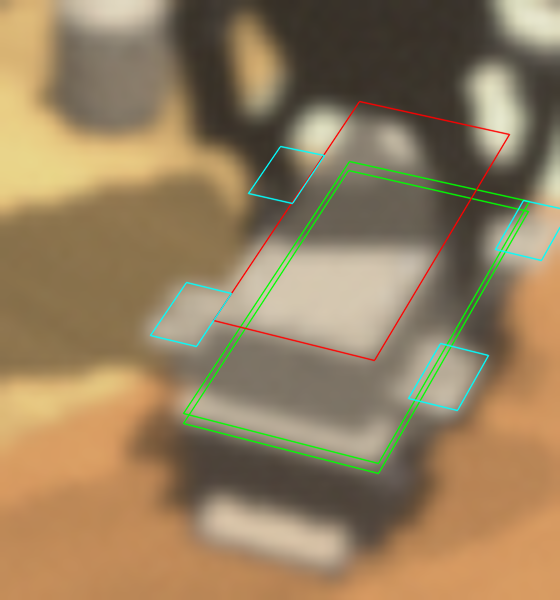

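```bash
python3 -m handwheel '[{"dx":0,"dy":0,"dz":0.05,"ax":0,"ay":0,"az":0},{"dx":0,"dy":0,"dz":0,"ax":0,"ay":0,"az":0}]'
python3 - <<'E'
from h import *
o=bot.get_obs(); print(np.round(o['ft_torque'],2))
E
python3 -m handwheel '[{"dx":0,"dy":0,"dz":0.05,"ax":0,"ay":0,"az":0},{"dx":0,"dy":0,"dz":0,"ax":0,"ay":0,"az":0}]'
python3 - <<'E'
from h import *
o=bot.get_obs(); print(np.round(o['ft_torque'],2))
E
```

```text
clock: 29.95
eef_pos: [0.5093, -0.1711, 0.0649]
tool_rot: [-0.158, 0.987, -0.0, 0.0]
ft_force: [-2.1, 1.7, 10.2]
grip_width: 0.0531
[ 0.28  1.09 -0.1 ]
clock: 30.15
eef_pos: [0.5094, -0.1711, 0.0649]
tool_rot: [-0.158, 0.987, -0.0, 0.001]
ft_force: [-5.6, 1.7, 16.9]
grip_width: 0.0527
[ 0.44  1.68 -0.09]
```

```bash
python3 -m handwheel '[{"dx":0,"dy":0,"dz":-0.14,"ax":0,"ay":0,"az":0},{"dx":0,"dy":0,"dz":0,"ax":0,"ay":0.15,"az":0},{"dx":0,"dy":0,"dz":0.06,"ax":0,"ay":0,"az":0},{"dx":0,"dy":0,"dz":0,"ax":0,"ay":0,"az":0}]'
python3 - <<'E'
from h import *
o=bot.get_obs(); print(np.round(o['ft_torque'],2))
E
python3 -m handwheel '[{"dx":0,"dy":0,"dz":0.05,"ax":0,"ay":0,"az":0},{"dx":0,"dy":0,"dz":0,"ax":0,"ay":0,"az":0}]'
python3 - <<'E'
from h import *
o=bot.get_obs(); print(np.round(o['ft_torque'],2))
E
```

```text
clock: 30.55
eef_pos: [0.5093, -0.1713, 0.065]
tool_rot: [-0.158, 0.987, -0.002, -0.011]
ft_force: [-4.8, 0.4, 7.6]
grip_width: 0.0527
[0.25 0.41 0.18]
clock: 30.75
eef_pos: [0.5093, -0.1713, 0.0649]
tool_rot: [-0.158, 0.987, -0.002, -0.011]
ft_force: [-7.8, 0.4, 16.1]
grip_width: 0.0528
[0.48 0.9  0.05]
```

```bash
python3 -m handwheel '[{"dx":0,"dy":0,"dz":-0.1,"ax":0,"ay":-0.15,"az":0},{"dx":0,"dy":0,"dz":0,"ax":0,"ay":0,"az":0},{"dx":0,"dy":0,"dz":0,"ax":0,"ay":0,"az":0}]'
python3 - <<'E'
from h import *
o=bot.get_obs(); print(np.round(o['ft_torque'],2))
q=bot.camera('side'); p=bot.camera('top')
overlay(q,262,180,56,60,10,[],'s14')
overlay(p,300,165,55,60,10,[],'t14')
E
```

```text
clock: 31.05
eef_pos: [0.5096, -0.1712, 0.0655]
tool_rot: [-0.158, 0.987, -0.0, 0.0]
ft_force: [0.7, 2.0, 2.5]
grip_width: 0.0526
[0.06 0.21 0.05]
```

View pics/s14.png

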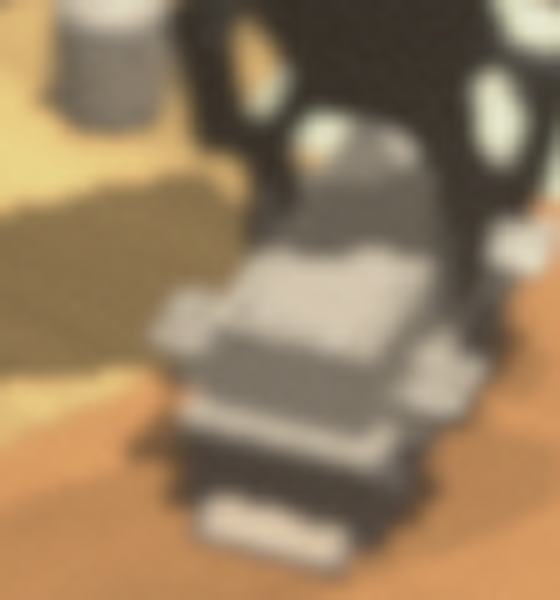

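View pics/t14.png

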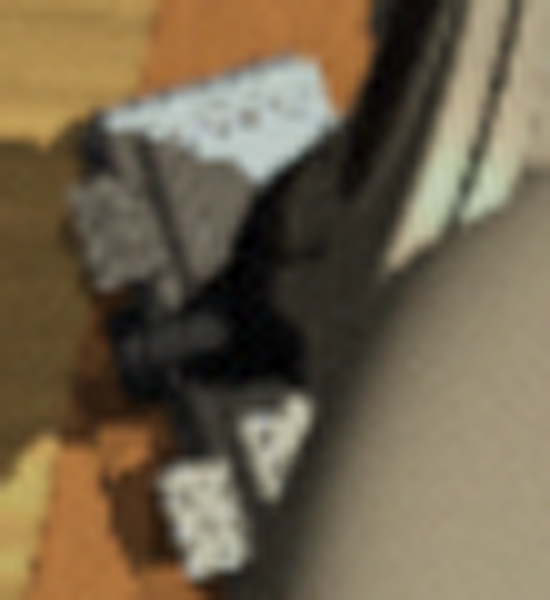

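```bash
python3 -m handwheel '[{"dx":0,"dy":0,"dz":0,"ax":0,"ay":0,"az":0},{"dx":0,"dy":0,"dz":0,"ax":0,"ay":0,"az":0},{"dx":0,"dy":0,"dz":0,"ax":0,"ay":0,"az":0},{"dx":0,"dy":0,"dz":-0.5,"ax":0,"ay":0,"az":0},{"dx":0,"dy":0,"dz":-0.9,"ax":0,"ay":0,"az":0},{"dx":0,"dy":0,"dz":-0.9,"ax":0,"ay":0,"az":0},{"dx":-0.4,"dy":-0.9,"dz":-0.9,"ax":0,"ay":0,"az":0.8},{"dx":-0.4,"dy":-0.9,"dz":0,"ax":0,"ay":0,"az":0.8},{"dx":-0.4,"dy":-0.9,"dz":0,"ax":0,"ay":0,"az":0.8},{"dx":-0.4,"dy":-0.9,"dz":0,"ax":0,"ay":0,"az":0.8},{"dx":0,"dy":0,"dz":0,"ax":0,"ay":0,"az":0}]' 1
python3 - <<'E'
from h import *
q=bot.camera('side'); p=bot.camera('top')
l=(.5093,-.1711,.318); 
def O(z0):
    o=[(rect(*l,.160,.066,z0+.010),(0,255,0)),(rect(*l,.141,.054,z0+.042),(0,0,255))]
    for sx in(-.045,.045):
        for sy in(-.044,.044): o.append((rect(*l,.032,.016,z0+.023,sx,sy),(255,255,0)))
    return o
overlay(q,262,180,56,60,10,[],'s15')
overlay(p,300,165,55,60,10,[],'t15a');overlay(p,300,165,55,60,10,O(.028),'t15')
E
```

```text
clock: 32.25
eef_pos: [0.562, -0.2568, 0.1465]
tool_rot: [0.083, 0.997, -0.001, 0.001]
ft_force: [0.1, 0.3, -0.2]
grip_width: 0.0857
```

View pics/s15.png

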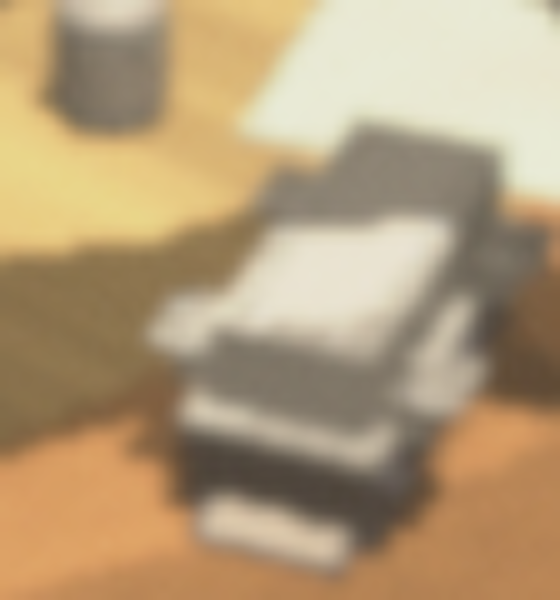

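View pics/t15.png

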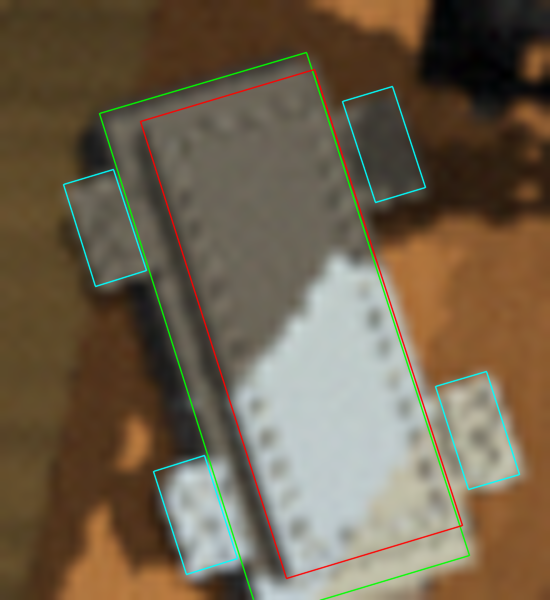

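View pics/t15a.png

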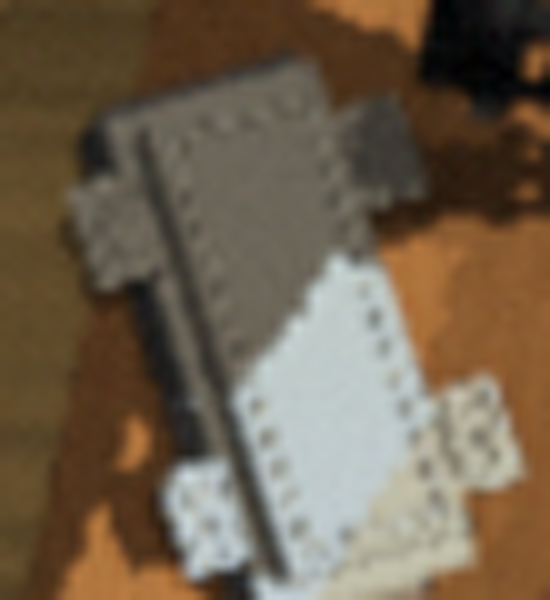

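```bash
python3 -m handwheel '[{"dx":0,"dy":0,"dz":0,"ax":0,"ay":0,"az":0.91},{"dx":0,"dy":0,"dz":0,"ax":0,"ay":0,"az":0.91},{"dx":0,"dy":0,"dz":0,"ax":0,"ay":0,"az":0.91},{"dx":0,"dy":0,"dz":0,"ax":0,"ay":0,"az":0.91},{"dx":0,"dy":0,"dz":0,"ax":0,"ay":0,"az":0.91},{"dx":0,"dy":0,"dz":0,"ax":0,"ay":0,"az":0.91},{"dx":0,"dy":0,"dz":0,"ax":0,"ay":0,"az":0.91},{"dx":0,"dy":0,"dz":0,"ax":0,"ay":0,"az":0.91},{"dx":0,"dy":0,"dz":0,"ax":0,"ay":0,"az":0}]' -1
python3 - <<'E'
from h import *
plan(.5665,-.2012,.09,.318)
E
```

```text
clock: 33.25
eef_pos: [0.5604, -0.2529, 0.146]
tool_rot: [0.586, 0.81, 0.0, -0.0]
ft_force: [-0.7, 0.3, 0.4]
grip_width: 0.0001
now [ 0.5604 -0.2529  0.146 ] phi 0.3192 tilt [-0.  0. -1.] F [-0.7  0.3  0.4] w 0.0001 t 33.25
az units 0.01 then dx,dy,dz units [1.89 0.88 2.24] j6 0.83
```

```bash
python3 -m handwheel '[{"dx":0.63,"dy":0.3,"dz":0,"ax":0,"ay":0,"az":0},{"dx":0.63,"dy":0.3,"dz":0.3,"ax":0,"ay":0,"az":0},{"dx":0.63,"dy":0.28,"dz":0.6,"ax":0,"ay":0,"az":0},{"dx":0,"dy":0,"dz":0.6,"ax":0,"ay":0,"az":0},{"dx":0,"dy":0,"dz":0.6,"ax":0,"ay":0,"az":0},{"dx":0,"dy":0,"dz":0.4,"ax":0,"ay":0,"az":0},{"dx":0,"dy":0,"dz":0,"ax":0,"ay":0,"az":0},{"dx":0,"dy":0,"dz":0,"ax":0,"ay":0,"az":0}]'
python3 - <<'E'
from h import *
plan(.5665,-.2012,.072,.318)
q=bot.camera('side')
overlay(q,262,170,56,60,10,[],'s16')
E
```

```text
clock: 34.05
eef_pos: [0.567, -0.2016, 0.0831]
tool_rot: [0.586, 0.81, 0.0, -0.0]
ft_force: [0.3, -0.1, -0.1]
grip_width: 0.0003
now [ 0.567  -0.2016  0.0831] phi 0.3181 tilt [-0.  0. -1.] F [ 0.3 -0.1 -0.1] w 0.0003 t 34.05
az units 0.0 then dx,dy,dz units [ 0.02 -0.01  0.44] j6 0.91
```

View pics/s16.png

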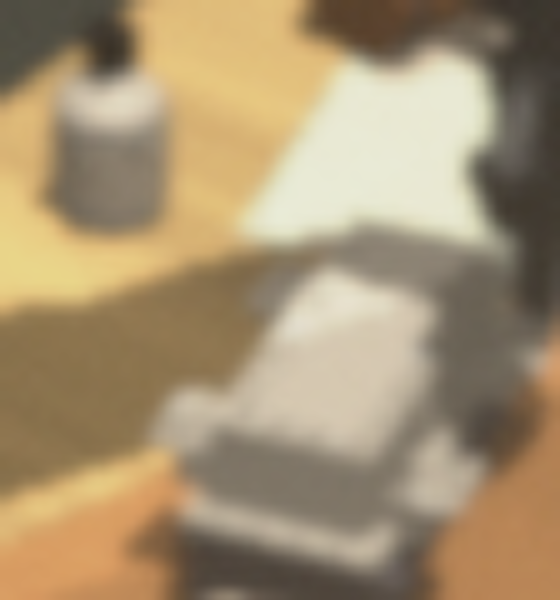

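Probe down: pad top expected at tip 0.051 → TCP 0.070 if seated.

```bash
python3 -m handwheel '[{"dx":0,"dy":0,"dz":0.2,"ax":0,"ay":0,"az":0},{"dx":0,"dy":0,"dz":0.1,"ax":0,"ay":0,"az":0},{"dx":0,"dy":0,"dz":0,"ax":0,"ay":0,"az":0}]'
python3 -m handwheel '[{"dx":0,"dy":0,"dz":0.1,"ax":0,"ay":0,"az":0},{"dx":0,"dy":0,"dz":0,"ax":0,"ay":0,"az":0}]'
python3 -m handwheel '[{"dx":0,"dy":0,"dz":0.08,"ax":0,"ay":0,"az":0},{"dx":0,"dy":0,"dz":0,"ax":0,"ay":0,"az":0}]'
python3 -m handwheel '[{"dx":0,"dy":0,"dz":0.08,"ax":0,"ay":0,"az":0},{"dx":0,"dy":0,"dz":0,"ax":0,"ay":0,"az":0}]'
python3 -m handwheel '[{"dx":0,"dy":0,"dz":0.08,"ax":0,"ay":0,"az":0},{"dx":0,"dy":0,"dz":0,"ax":0,"ay":0,"az":0}]'
```

```text
clock: 34.4
eef_pos: [0.5667, -0.2023, 0.0753]
tool_rot: [0.587, 0.81, -0.0, -0.0]
ft_force: [-0.6, 0.1, 0.1]
grip_width: 0.0003
clock: 34.6
eef_pos: [0.5668, -0.2023, 0.0728]
tool_rot: [0.587, 0.81, -0.0, -0.0]
ft_force: [0.2, 0.7, -0.2]
grip_width: -0.0001
clock: 34.8
eef_pos: [0.5669, -0.2023, 0.0708]
tool_rot: [0.587, 0.81, -0.0, -0.0]
ft_force: [-0.2, -0.0, 0.6]
grip_width: 0.0001
clock: 35.0
eef_pos: [0.5669, -0.2022, 0.0688]
tool_rot: [0.587, 0.81, -0.0, -0.0]
ft_force: [0.4, -0.3, -0.2]
grip_width: 0.0002
clock: 35.2
eef_pos: [0.5669, -0.2022, 0.0668]
tool_rot: [0.587, 0.81, -0.0, -0.0]
ft_force: [-0.4, 0.3, -0.1]
grip_width: 0.0002
```

```bash
python3 -m handwheel '[{"dx":0,"dy":0,"dz":0.08,"ax":0,"ay":0,"az":0},{"dx":0,"dy":0,"dz":0,"ax":0,"ay":0,"az":0}]'
python3 -m handwheel '[{"dx":0,"dy":0,"dz":0.08,"ax":0,"ay":0,"az":0},{"dx":0,"dy":0,"dz":0,"ax":0,"ay":0,"az":0}]'
python3 - <<'E'
from h import *
p=bot.camera('top');q=bot.camera('side')
overlay(p,300,165,55,60,10,[],'t17')
overlay(q,270,170,56,60,10,[],'s17')
E
```

```text
clock: 35.4
eef_pos: [0.567, -0.2023, 0.0649]
tool_rot: [0.587, 0.81, -0.0, 0.0]
ft_force: [0.3, -1.0, 0.8]
grip_width: 0.0001
clock: 35.6
eef_pos: [0.567, -0.2023, 0.063]
tool_rot: [0.587, 0.81, -0.0, 0.0]
ft_force: [0.3, 0.3, 1.6]
grip_width: -0.0002
```

View pics/t17.png

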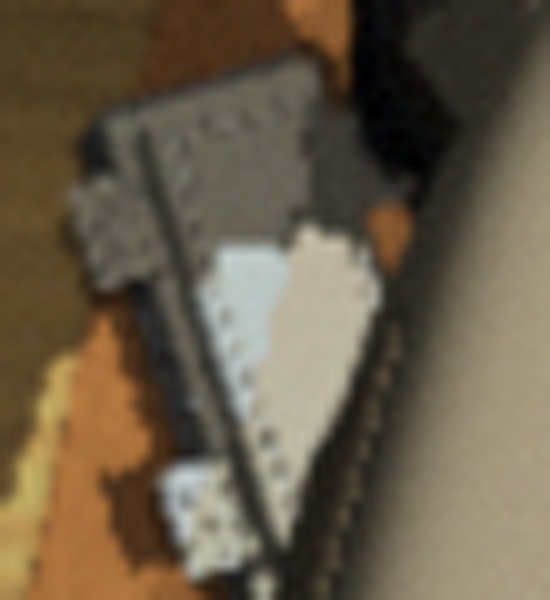

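View pics/s17.png

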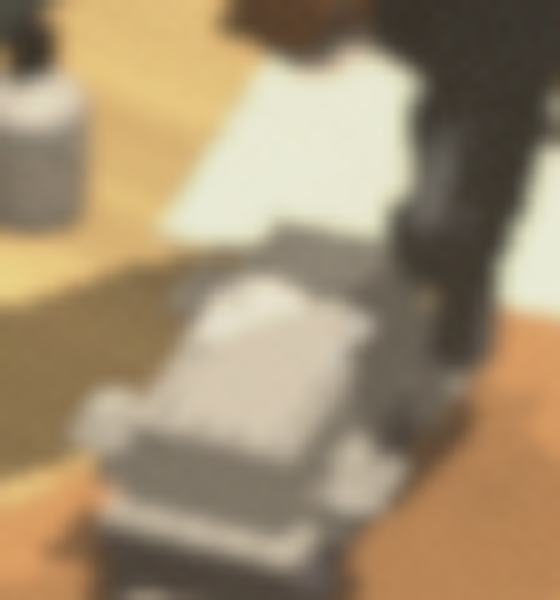

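```bash
python3 -m handwheel '[{"dx":0,"dy":0,"dz":0.08,"ax":0,"ay":0,"az":0},{"dx":0,"dy":0,"dz":0,"ax":0,"ay":0,"az":0}]'
python3 -m handwheel '[{"dx":0,"dy":0,"dz":0.08,"ax":0,"ay":0,"az":0},{"dx":0,"dy":0,"dz":0,"ax":0,"ay":0,"az":0}]'
python3 -m handwheel '[{"dx":0,"dy":0,"dz":0.08,"ax":0,"ay":0,"az":0},{"dx":0,"dy":0,"dz":0,"ax":0,"ay":0,"az":0}]'
```

```text
clock: 35.9
eef_pos: [0.5669, -0.2023, 0.0609]
tool_rot: [0.587, 0.81, -0.0, 0.0]
ft_force: [-0.6, -1.1, 1.8]
grip_width: -0.0001
clock: 36.1
eef_pos: [0.5668, -0.2021, 0.0586]
tool_rot: [0.587, 0.81, 0.0, -0.0]
ft_force: [0.8, -0.3, -0.3]
grip_width: -0.0
clock: 36.3
eef_pos: [0.567, -0.2022, 0.0572]
tool_rot: [0.587, 0.81, 0.0, 0.0]
ft_force: [-1.1, 0.6, 4.8]
grip_width: 0.0
```

```bash
python3 -m handwheel '[{"dx":0,"dy":0,"dz":0.06,"ax":0,"ay":0,"az":0},{"dx":0,"dy":0,"dz":0,"ax":0,"ay":0,"az":0}]'
python3 -m handwheel '[{"dx":0,"dy":0,"dz":0.05,"ax":0,"ay":0,"az":0},{"dx":0,"dy":0,"dz":0,"ax":0,"ay":0,"az":0}]'
```

```text
clock: 36.5
eef_pos: [0.5672, -0.2025, 0.056]
tool_rot: [0.587, 0.81, -0.0, 0.0]
ft_force: [-0.4, 0.4, 4.5]
grip_width: -0.0001
clock: 36.7
eef_pos: [0.5673, -0.2027, 0.0548]
tool_rot: [0.587, 0.81, -0.0, 0.001]
ft_force: [-1.3, -0.7, 5.1]
grip_width: -0.0002
```

Run:
```python
from h import *
p=bot.camera('top');q=bot.camera('side')
overlay(p,300,165,55,60,10,[],'t18')
overlay(q,262,170,56,60,10,[],'s18')
```

```text
(no output)
```

View pics/s18.png

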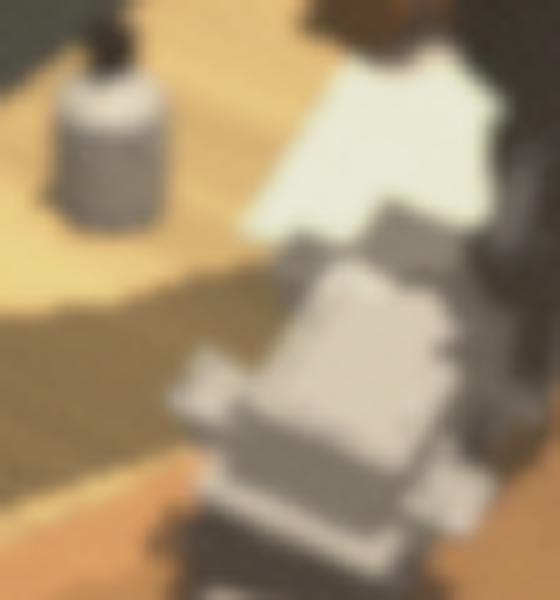

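View pics/t18.png

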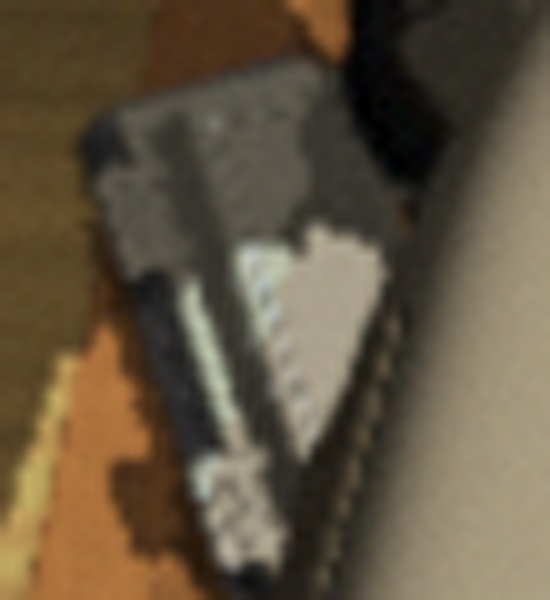

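```bash
python3 -m handwheel '[{"dx":0,"dy":0,"dz":-0.8,"ax":0,"ay":0,"az":0},{"dx":0,"dy":0,"dz":-0.9,"ax":0,"ay":0,"az":0},{"dx":-0.9,"dy":0,"dz":-0.9,"ax":0,"ay":0,"az":-0.9},{"dx":-0.9,"dy":0,"dz":-0.9,"ax":0,"ay":0,"az":-0.9},{"dx":0,"dy":0.5,"dz":0,"ax":0,"ay":0,"az":-0.9},{"dx":0,"dy":0,"dz":0,"ax":0,"ay":0,"az":-0.9}]' 1
python3 - <<'E'
from h import *
q=bot.camera('side'); p=bot.camera('top')
overlay(q,262,180,56,60,10,[],'s19')
overlay(p,300,165,55,60,10,[],'t19')
E
```

```text
clock: 37.4
eef_pos: [0.5958, -0.2369, 0.1422]
tool_rot: [0.347, 0.938, 0.001, 0.001]
ft_force: [-0.6, 0.1, -0.1]
grip_width: 0.0847
```

View pics/s19.png

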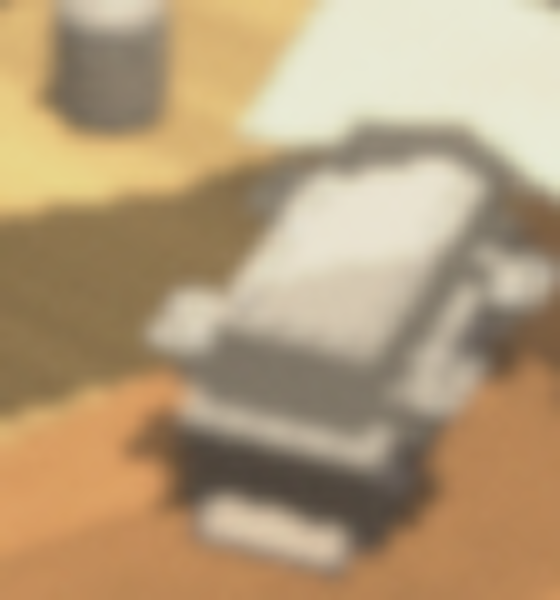

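View pics/t19.png

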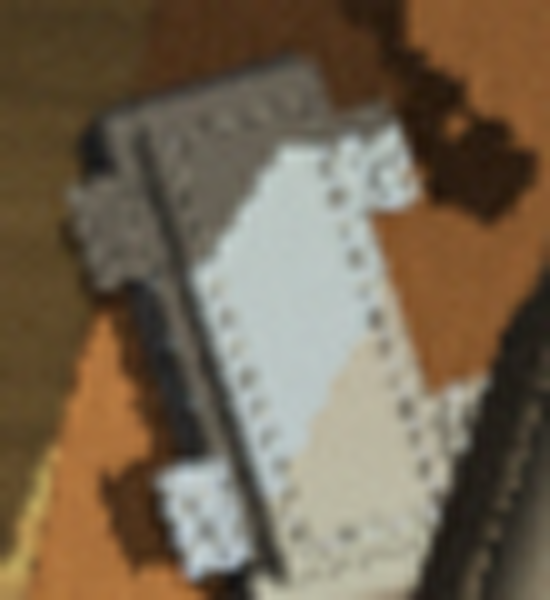

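Run:
```python
from h import *
# use saved early picture t (pre-lid) vs now
p=bot.camera('top')
overlay(p,303,168,44,62,9,[],'b9')
a=cv2.imread('pics/b0.png'); b=cv2.imread('pics/b9.png'); 
cv2.imwrite('pics/cmp.png',np.hstack([a[:,:396],b]))
```

```text
(no output)
```

View pics/cmp.png

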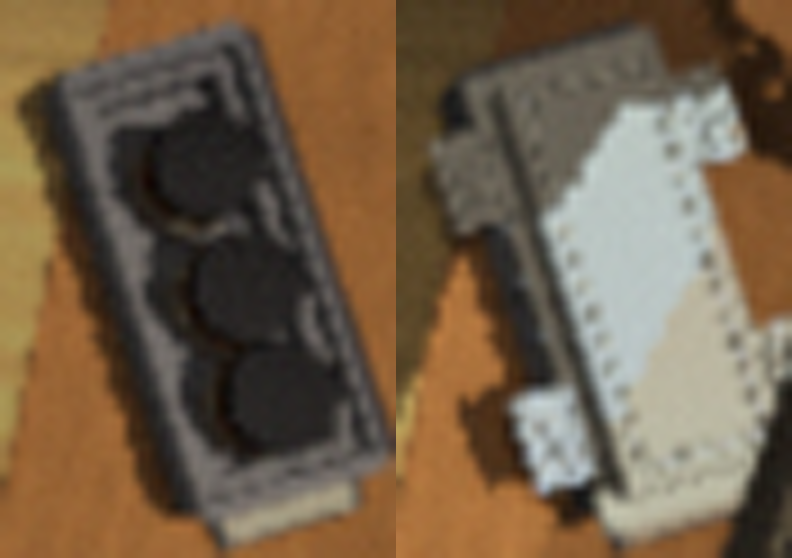

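Run:
```python
from h import *
p=bot.camera('top')
a=cv2.imread('pics/b0.png').astype(float); b=cv2.imread('pics/b9.png').astype(float)
yaw=.318;U=np.array([np.cos(yaw),np.sin(yaw)]);V=np.array([-U[1],U[0]])
c=.4305*U-.321*V
def samp(im,u,v,z):
    X=np.append(c+u*U+v*V,z); q=(proj(p,X)-[303,168]+.5)*9-.5
    x,y=np.round(q).astype(int); return im[min(max(y,0),im.shape[0]-1),min(max(x,0),im.shape[1]-1)]
print('lateral v: box(z.034) lid(z.044), u -15..15')
for v in list(range(-46,-24,2))+list(range(24,46,2)):
    print(v,[np.mean([samp(im,u/1000,v/1000,z) for u in range(-15,16,3)],axis=0).round().astype(int).tolist() for im,z in((a,.034),(b,.044))])
print('axial u, v -15..15')
for u in list(range(-92,-66,2))+list(range(66,92,2)):
    print(u,[np.mean([samp(im,u/1000,v/1000,z) for v in range(-10,20,3)],axis=0).round().astype(int).tolist() for im,z in((a,.034),(b,.044))])
```

```text
lateral v: box(z.034) lid(z.044), u -15..15
-46 [[50, 96, 148], [47, 89, 137]]
-44 [[50, 96, 148], [46, 88, 136]]
-42 [[50, 96, 149], [44, 87, 134]]
-40 [[50, 94, 147], [43, 85, 133]]
-38 [[49, 81, 121], [50, 89, 134]]
-36 [[52, 67, 88], [87, 117, 147]]
-34 [[67, 71, 79], [136, 156, 168]]
-32 [[82, 84, 87], [161, 176, 178]]
-30 [[73, 75, 78], [162, 173, 171]]
-28 [[50, 51, 53], [151, 160, 158]]
-26 [[41, 42, 44], [158, 167, 163]]
24 [[58, 60, 64], [57, 63, 63]]
26 [[75, 78, 82], [55, 64, 69]]
28 [[93, 97, 102], [75, 86, 93]]
30 [[97, 101, 106], [84, 95, 101]]
32 [[78, 81, 85], [73, 80, 83]]
34 [[54, 55, 58], [53, 56, 57]]
36 [[40, 41, 43], [42, 42, 43]]
38 [[32, 35, 39], [39, 40, 41]]
40 [[24, 33, 43], [35, 39, 46]]
42 [[20, 34, 53], [28, 39, 54]]
44 [[20, 39, 63], [24, 42, 65]]
axial u, v -15..15
-92 [[49, 96, 149], [42, 80, 124]]
-90 [[56, 93, 136], [47, 79, 117]]
-88 [[82, 107, 131], [69, 92, 117]]
-86 [[112, 136, 147], [102, 123, 139]]
-84 [[129, 154, 163], [130, 153, 164]]
-82 [[131, 156, 166], [151, 174, 179]]
-80 [[122, 142, 152], [161, 183, 186]]
-78 [[112, 124, 132], [166, 187, 188]]
-76 [[107, 113, 120], [162, 183, 184]]
-74 [[101, 105, 111], [150, 170, 172]]
-72 [[90, 93, 98], [147, 167, 170]]
-70 [[90, 95, 100], [155, 175, 177]]
-68 [[97, 102, 107], [160, 179, 179]]
66 [[71, 74, 78], [85, 97, 102]]
68 [[85, 88, 93], [84, 96, 102]]
70 [[86, 90, 94], [85, 97, 103]]
72 [[76, 78, 83], [86, 98, 105]]
74 [[78, 80, 84], [84, 95, 102]]
76 [[88, 91, 94], [73, 82, 87]]
78 [[93, 97, 102], [56, 63, 69]]
80 [[83, 96, 113], [39, 50, 65]]
82 [[67, 95, 131], [29, 47, 71]]
84 [[56, 97, 144], [27, 49, 76]]
86 [[51, 97, 148], [27, 50, 77]]
88 [[50, 97, 148], [27, 50, 78]]
90 [[52, 100, 149], [27, 51, 78]]
```

```bash
python3 -m handwheel '[{"dx":0,"dy":0,"dz":0,"ax":0,"ay":0,"az":-0.98},{"dx":0,"dy":0,"dz":0,"ax":0,"ay":0,"az":-0.98},{"dx":0,"dy":0,"dz":0,"ax":0,"ay":0,"az":-0.98},{"dx":0,"dy":0,"dz":0,"ax":0,"ay":0,"az":-0.98},{"dx":0,"dy":0,"dz":0,"ax":0,"ay":0,"az":-0.98},{"dx":0,"dy":0,"dz":0,"ax":0,"ay":0,"az":-0.98},{"dx":0,"dy":0,"dz":0,"ax":0,"ay":0,"az":-0.98}]' 1
python3 - <<'E'
from h import *
plan(.5095,-.1712,.12,1.889)
E
```

```text
clock: 38.3
eef_pos: [0.5938, -0.2367, 0.1413]
tool_rot: [-0.159, 0.987, 0.0, -0.0]
ft_force: [-0.7, -0.5, -0.1]
grip_width: 0.0855
now [ 0.5938 -0.2367  0.1413] phi 1.8897 tilt [-0.001  0.001 -1.   ] F [-0.7 -0.5 -0.1] w 0.0855 t 38.3
az units 0.0 then dx,dy,dz units [2.38 3.54 0.85] j6 -0.7
```

```bash
python3 -m handwheel '[{"dx":0.6,"dy":0.88,"dz":0,"ax":0,"ay":0,"az":0},{"dx":0.6,"dy":0.89,"dz":0,"ax":0,"ay":0,"az":0},{"dx":0.6,"dy":0.89,"dz":0,"ax":0,"ay":0,"az":0},{"dx":0.58,"dy":0.88,"dz":0,"ax":0,"ay":0,"az":0},{"dx":0,"dy":0,"dz":0.7,"ax":0,"ay":0,"az":0},{"dx":0,"dy":0,"dz":0.7,"ax":0,"ay":0,"az":0},{"dx":0,"dy":0,"dz":0.7,"ax":0,"ay":0,"az":0},{"dx":0,"dy":0,"dz":0.6,"ax":0,"ay":0,"az":0},{"dx":0,"dy":0,"dz":0.1,"ax":0,"ay":0,"az":0},{"dx":0,"dy":0,"dz":0,"ax":0,"ay":0,"az":0}]'
python3 - <<'E'
from h import *
plan(.5095,-.1712,.066,1.889)
E
```

```text
clock: 39.3
eef_pos: [0.5096, -0.171, 0.0713]
tool_rot: [-0.156, 0.988, 0.0, -0.001]
ft_force: [0.7, -0.1, 0.3]
grip_width: 0.0852
now [ 0.5096 -0.171   0.0713] phi 1.8848 tilt [-0.002  0.001 -1.   ] F [ 0.7 -0.1  0.3] w 0.0852 t 39.3
az units -0.03 then dx,dy,dz units [ 0.01 -0.01  0.21] j6 -0.64
```

```bash
python3 -m handwheel '[{"dx":0,"dy":0,"dz":0.2,"ax":0,"ay":0,"az":-0.02},{"dx":0,"dy":0,"dz":0,"ax":0,"ay":0,"az":0},{"dx":0,"dy":0,"dz":0,"ax":0,"ay":0,"az":0}]'
python3 -m handwheel '[{"dx":0,"dy":0,"dz":0,"ax":0,"ay":0,"az":0},{"dx":0,"dy":0,"dz":0,"ax":0,"ay":0,"az":0},{"dx":0,"dy":0,"dz":0,"ax":0,"ay":0,"az":0},{"dx":0,"dy":0,"dz":-0.1,"ax":0,"ay":0,"az":0},{"dx":0,"dy":0,"dz":-0.06,"ax":0,"ay":0,"az":0},{"dx":-0.07,"dy":0,"dz":0,"ax":0,"ay":0,"az":0},{"dx":-0.06,"dy":0,"dz":0,"ax":0,"ay":0,"az":0},{"dx":0,"dy":0,"dz":0,"ax":0,"ay":0,"az":0}]' -1
python3 - <<'E'
from h import *
plan(.5125,-.1702,.066,1.889)
E
```

```text
clock: 39.6
eef_pos: [0.5105, -0.1714, 0.0672]
tool_rot: [-0.158, 0.987, -0.0, 0.0]
ft_force: [0.4, 0.1, -1.2]
grip_width: 0.0852
clock: 40.4
eef_pos: [0.5108, -0.1701, 0.0691]
tool_rot: [-0.158, 0.987, 0.001, -0.003]
ft_force: [-2.1, -1.8, -13.3]
grip_width: 0.0528
now [ 0.5108 -0.1701  0.0691] phi 1.8883 tilt [-0.006  0.    -1.   ] F [ -2.1  -1.8 -13.3] w 0.0528 t 40.4
az units -0.0 then dx,dy,dz units [-0.06 -0.02  0.13] j6 -0.64
```

```bash
python3 -m handwheel '[{"dx":0,"dy":0,"dz":0.1,"ax":0,"ay":0,"az":0},{"dx":-0.06,"dy":0,"dz":0,"ax":0,"ay":0,"az":0},{"dx":0,"dy":0,"dz":0,"ax":0,"ay":0,"az":0},{"dx":0,"dy":0,"dz":0,"ax":0,"ay":0,"az":0}]'
python3 - <<'E'
from h import *
o=bot.get_obs(); print(np.round(o['ft_torque'],2)); plan(.5125,-.1702,.066,1.889)
p=bot.camera('top')
overlay(p,303,168,44,62,9,[],'b10')
E
```

```text
clock: 40.8
eef_pos: [0.5141, -0.1697, 0.0682]
tool_rot: [-0.158, 0.987, 0.0, -0.001]
ft_force: [-4.6, -0.1, -8.9]
grip_width: 0.0526
[ 0.06  1.23 -0.09]
now [ 0.5141 -0.1697  0.0682] phi 1.8888 tilt [-0.001  0.    -1.   ] F [-4.6 -0.1 -8.9] w 0.0526 t 40.8
az units -0.0 then dx,dy,dz units [0.07 0.   0.09] j6 -0.64
```

View pics/b10.png

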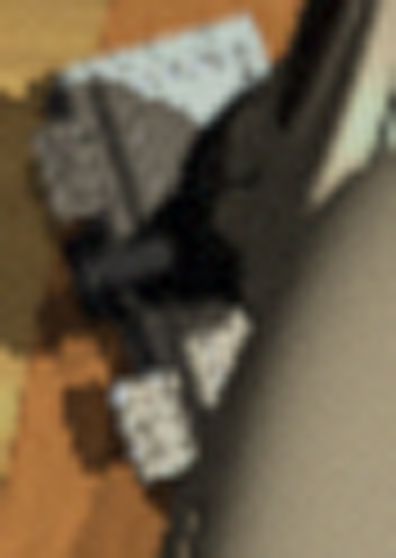

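```bash
python3 -m handwheel '[{"dx":0.08,"dy":0,"dz":0.06,"ax":0,"ay":0,"az":0},{"dx":0,"dy":0,"dz":0.06,"ax":0,"ay":0,"az":0},{"dx":0,"dy":0,"dz":0.04,"ax":0,"ay":0,"az":0},{"dx":0,"dy":0,"dz":0,"ax":0,"ay":0,"az":0}]'
python3 - <<'E'
from h import *
o=bot.get_obs(); print(np.round(o['ft_torque'],2)); plan(.5124,-.1705,.062,1.889)
E
```

```text
clock: 41.25
eef_pos: [0.5137, -0.1701, 0.0667]
tool_rot: [-0.159, 0.987, -0.0, 0.002]
ft_force: [-8.0, 2.5, 5.5]
grip_width: 0.0527
[0.86 1.19 0.28]
now [ 0.5137 -0.1701  0.0667] phi 1.8902 tilt [ 0.003  0.    -1.   ] F [-8.   2.5  5.5] w 0.0527 t 41.25
az units 0.01 then dx,dy,dz units [ 0.06 -0.    0.19] j6 -0.64
```

```bash
python3 -m handwheel '[{"dx":0.1,"dy":0,"dz":-0.02,"ax":0,"ay":0,"az":0},{"dx":0,"dy":0,"dz":0,"ax":0,"ay":0,"az":0},{"dx":0,"dy":0,"dz":0.04,"ax":0,"ay":0,"az":0},{"dx":0,"dy":0,"dz":0,"ax":0,"ay":0,"az":0}]'
python3 - <<'E'
from h import *
o=bot.get_obs(); print(np.round(o['ft_torque'],2)); plan(.5124,-.1705,.062,1.889)
E
```

```text
clock: 41.65
eef_pos: [0.5132, -0.1703, 0.0663]
tool_rot: [-0.16, 0.987, 0.0, 0.003]
ft_force: [-3.3, 5.4, 3.8]
grip_width: 0.0528
[1.31 0.22 0.36]
now [ 0.5132 -0.1703  0.0663] phi 1.8912 tilt [ 0.007  0.001 -1.   ] F [-3.3  5.4  3.8] w 0.0528 t 41.65
az units 0.01 then dx,dy,dz units [0.03 0.   0.17] j6 -0.64
```

```bash
python3 -m handwheel '[{"dx":0,"dy":0,"dz":0,"ax":0,"ay":0,"az":0},{"dx":0,"dy":0,"dz":0,"ax":0,"ay":0,"az":0},{"dx":0,"dy":0,"dz":0,"ax":0,"ay":0,"az":0},{"dx":0,"dy":0,"dz":-0.6,"ax":0,"ay":0,"az":0},{"dx":0,"dy":0,"dz":-0.9,"ax":0,"ay":0,"az":0},{"dx":0,"dy":0,"dz":-0.9,"ax":0,"ay":0,"az":0},{"dx":-0.4,"dy":-0.9,"dz":-0.9,"ax":0,"ay":0,"az":0.9},{"dx":-0.4,"dy":-0.9,"dz":0,"ax":0,"ay":0,"az":0.9},{"dx":-0.4,"dy":-0.9,"dz":0,"ax":0,"ay":0,"az":0.9},{"dx":-0.4,"dy":-0.9,"dz":0,"ax":0,"ay":0,"az":0.9}]' 1
python3 - <<'E'
from h import *
q=bot.camera('side'); p=bot.camera('top')
overlay(q,262,180,56,60,10,[],'s20')
overlay(p,303,168,50,62,9,[],'b11'); b=cv2.imread('pics/b11.png').astype(float)
a=cv2.imread('pics/s20.png'); cv2.imwrite('pics/c20.png',np.hstack([cv2.resize(a,(448,480)),cv2.resize(b.astype(np.uint8),(352,480))[:, :352]]))
yaw=.318;U=np.array([np.cos(yaw),np.sin(yaw)]);V=np.array([-U[1],U[0]]);c=.4305*U-.321*V
def samp(im,u,v,z):
    X=np.append(c+u*U+v*V,z); k=(proj(p,X)-[303,168]+.5)*9-.5
    x,y=np.round(k).astype(int); return im[min(max(y,0),im.shape[0]-1),min(max(x,0),im.shape[1]-1)]
for v in list(range(-40,-28,2))+list(range(28,42,2)):
    print(v,np.mean([samp(b,u/1000,v/1000,.044) for u in range(-15,16,3)],axis=0).round().astype(int).tolist())
for u in range(70,90,2):
    print(u,np.mean([samp(b,u/1000,v/1000,.044) for v in range(-10,20,3)],axis=0).round().astype(int).tolist())
E
```

```text
clock: 42.65
eef_pos: [0.5614, -0.2563, 0.147]
tool_rot: [0.113, 0.994, -0.001, 0.001]
ft_force: [-0.8, -0.8, -0.2]
grip_width: 0.0856
-40 [54, 107, 166]
-38 [59, 108, 166]
-36 [95, 126, 163]
-34 [148, 157, 166]
-32 [171, 172, 167]
-30 [168, 169, 162]
28 [84, 95, 101]
30 [87, 99, 104]
32 [71, 80, 84]
34 [48, 53, 55]
36 [34, 35, 35]
38 [29, 28, 30]
40 [25, 29, 36]
70 [90, 102, 108]
72 [90, 103, 109]
74 [92, 105, 110]
76 [92, 104, 109]
78 [83, 97, 104]
80 [63, 79, 95]
82 [41, 62, 85]
84 [28, 52, 79]
86 [25, 50, 78]
88 [28, 51, 79]
```

View pics/c20.png

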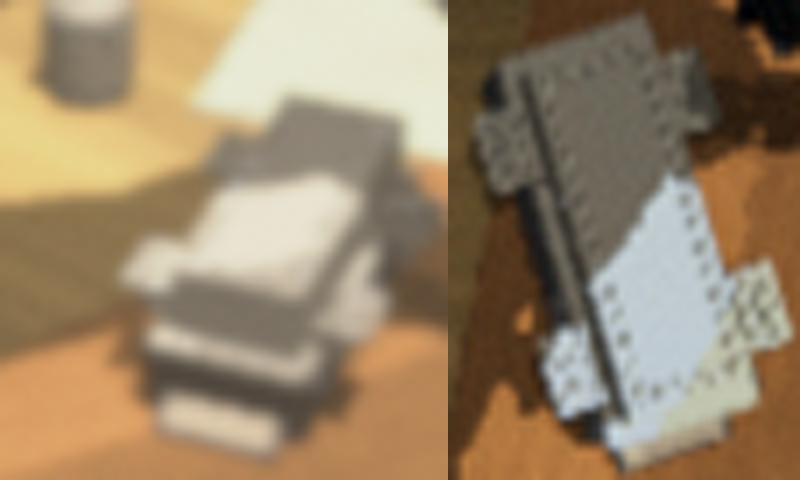

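```bash
python3 -m handwheel '[{"dx":0,"dy":0,"dz":0,"ax":0,"ay":0,"az":0.98},{"dx":0,"dy":0,"dz":0,"ax":0,"ay":0,"az":0.98},{"dx":0,"dy":0,"dz":0,"ax":0,"ay":0,"az":0.98},{"dx":0,"dy":0,"dz":0,"ax":0,"ay":0,"az":0.98},{"dx":0,"dy":0,"dz":0,"ax":0,"ay":0,"az":0.98},{"dx":0,"dy":0,"dz":0,"ax":0,"ay":0,"az":0.98},{"dx":0,"dy":0,"dz":0,"ax":0,"ay":0,"az":0.98}]' -1
python3 - <<'E'
from h import *
plan(.5678,-.1990,.075,.318)
E
```

```text
clock: 43.45
eef_pos: [0.5601, -0.2548, 0.1464]
tool_rot: [0.587, 0.809, 0.0, 0.0]
ft_force: [-0.6, 0.3, 0.1]
grip_width: -0.0002
now [ 0.5601 -0.2548  0.1464] phi 0.3154 tilt [ 0. -0. -1.] F [-0.6  0.3  0.1] w -0.0002 t 43.45
az units -0.02 then dx,dy,dz units [2.02 0.99 2.86] j6 0.83
```

```bash
python3 -m handwheel '[{"dx":0.67,"dy":0.33,"dz":0.2,"ax":0,"ay":0,"az":0},{"dx":0.67,"dy":0.33,"dz":0.5,"ax":0,"ay":0,"az":0},{"dx":0.68,"dy":0.33,"dz":0.7,"ax":0,"ay":0,"az":0},{"dx":0,"dy":0,"dz":0.8,"ax":0,"ay":0,"az":0},{"dx":0,"dy":0,"dz":0.6,"ax":0,"ay":0,"az":0},{"dx":0,"dy":0,"dz":0.1,"ax":0,"ay":0,"az":0},{"dx":0,"dy":0,"dz":0,"ax":0,"ay":0,"az":0}]'
python3 -m handwheel '[{"dx":0,"dy":0,"dz":0.2,"ax":0,"ay":0,"az":0},{"dx":0,"dy":0,"dz":0.1,"ax":0,"ay":0,"az":0}]'
python3 -m handwheel '[{"dx":0,"dy":0,"dz":0.1,"ax":0,"ay":0,"az":0},{"dx":0,"dy":0,"dz":0,"ax":0,"ay":0,"az":0}]'
python3 -m handwheel '[{"dx":0,"dy":0,"dz":0.1,"ax":0,"ay":0,"az":0},{"dx":0,"dy":0,"dz":0,"ax":0,"ay":0,"az":0}]'
```

```text
clock: 44.15
eef_pos: [0.5673, -0.1982, 0.0733]
tool_rot: [0.584, 0.811, -0.0, -0.001]
ft_force: [-0.5, -0.4, 0.2]
grip_width: -0.0002
clock: 44.35
eef_pos: [0.5682, -0.1995, 0.0669]
tool_rot: [0.585, 0.811, 0.0, 0.001]
ft_force: [-0.7, 0.7, 0.2]
grip_width: -0.0001
clock: 44.55
eef_pos: [0.5675, -0.1994, 0.0637]
tool_rot: [0.585, 0.811, -0.0, -0.0]
ft_force: [0.2, 0.1, 1.0]
grip_width: -0.0002
clock: 44.75
eef_pos: [0.5675, -0.1993, 0.0611]
tool_rot: [0.585, 0.811, -0.0, -0.0]
ft_force: [0.3, 0.1, -0.6]
grip_width: 0.0004
```

```bash
python3 -m handwheel '[{"dx":0,"dy":0,"dz":0.1,"ax":0,"ay":0,"az":0},{"dx":0,"dy":0,"dz":0,"ax":0,"ay":0,"az":0}]'
python3 -m handwheel '[{"dx":0,"dy":0,"dz":0.08,"ax":0,"ay":0,"az":0},{"dx":0,"dy":0,"dz":0,"ax":0,"ay":0,"az":0}]'
python3 -m handwheel '[{"dx":0,"dy":0,"dz":0.06,"ax":0,"ay":0,"az":0},{"dx":0,"dy":0,"dz":0,"ax":0,"ay":0,"az":0}]'
```

```text
clock: 44.95
eef_pos: [0.5674, -0.1992, 0.0585]
tool_rot: [0.585, 0.811, -0.0, -0.0]
ft_force: [-0.1, -0.3, 0.0]
grip_width: 0.0001
clock: 45.15
eef_pos: [0.5677, -0.1993, 0.057]
tool_rot: [0.585, 0.811, 0.0, 0.0]
ft_force: [-0.3, 0.6, 1.7]
grip_width: 0.0002
clock: 45.35
eef_pos: [0.5678, -0.1994, 0.0562]
tool_rot: [0.585, 0.811, 0.0, 0.0]
ft_force: [-2.3, 1.3, 7.1]
grip_width: 0.0001
```

```bash
python3 -m handwheel '[{"dx":0,"dy":0,"dz":-0.8,"ax":0,"ay":0,"az":0},{"dx":0,"dy":0,"dz":-0.9,"ax":0,"ay":0,"az":0},{"dx":0,"dy":0,"dz":-0.4,"ax":0,"ay":0,"az":0},{"dx":0.9,"dy":0,"dz":0,"ax":0,"ay":0,"az":0},{"dx":0.9,"dy":0,"dz":0,"ax":0,"ay":0,"az":0},{"dx":0.9,"dy":0,"dz":0,"ax":0,"ay":0,"az":0},{"dx":0.9,"dy":0,"dz":0,"ax":0,"ay":0,"az":0},{"dx":0,"dy":0,"dz":0.4,"ax":0,"ay":0,"az":0},{"dx":0,"dy":0,"dz":0,"ax":0,"ay":0,"az":0},{"dx":0,"dy":0,"dz":0,"ax":0,"ay":0,"az":0}]'
python3 - <<'E'
from h import *
plan(.5396,-.1136,.07,.318)
p=bot.camera('top')
overlay(p,303,168,50,62,9,[],'b12')
E
```

```text
clock: 46.35
eef_pos: [0.5392, -0.1144, 0.0972]
tool_rot: [0.586, 0.811, -0.0, -0.0]
ft_force: [-0.0, -0.5, 0.3]
grip_width: 0.0006
now [ 0.5392 -0.1144  0.0972] phi 0.3194 tilt [-0.001 -0.    -1.   ] F [-0.  -0.5  0.3] w 0.0006 t 46.35
az units 0.01 then dx,dy,dz units [0.03 0.02 1.09] j6 1.04
```

View pics/b12.png

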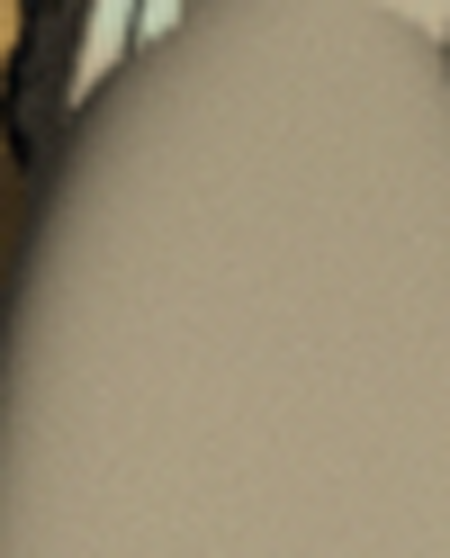

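```bash
python3 -m handwheel '[{"dx":0.03,"dy":0.02,"dz":0.5,"ax":0,"ay":0,"az":0},{"dx":0,"dy":0,"dz":0.45,"ax":0,"ay":0,"az":0},{"dx":0,"dy":0,"dz":0.1,"ax":0,"ay":0,"az":0},{"dx":0,"dy":0,"dz":0,"ax":0,"ay":0,"az":0}]'
python3 -m handwheel '[{"dx":0,"dy":0,"dz":0.1,"ax":0,"ay":0,"az":0},{"dx":0,"dy":0,"dz":0.1,"ax":0,"ay":0,"az":0}]'
python3 -m handwheel '[{"dx":0,"dy":0,"dz":0.1,"ax":0,"ay":0,"az":0},{"dx":0,"dy":0,"dz":0.1,"ax":0,"ay":0,"az":0}]'
python3 -m handwheel '[{"dx":0,"dy":0,"dz":0.1,"ax":0,"ay":0,"az":0},{"dx":0,"dy":0,"dz":0,"ax":0,"ay":0,"az":0}]'
```

```text
clock: 46.8
eef_pos: [0.5386, -0.113, 0.0703]
tool_rot: [0.586, 0.811, -0.001, -0.001]
ft_force: [-0.1, -0.7, -0.6]
grip_width: -0.0001
clock: 47.0
eef_pos: [0.5398, -0.1131, 0.0668]
tool_rot: [0.585, 0.811, 0.0, 0.0]
ft_force: [-0.5, -0.9, 1.8]
grip_width: 0.0004
clock: 47.2
eef_pos: [0.5399, -0.1131, 0.0619]
tool_rot: [0.585, 0.811, 0.0, 0.0]
ft_force: [-1.6, 0.1, 3.8]
grip_width: -0.0002
clock: 47.4
eef_pos: [0.5394, -0.1129, 0.0586]
tool_rot: [0.585, 0.811, 0.0, -0.0]
ft_force: [0.8, 0.0, 0.2]
grip_width: 0.0003
```

```bash
python3 -m handwheel '[{"dx":0,"dy":0,"dz":0.1,"ax":0,"ay":0,"az":0},{"dx":0,"dy":0,"dz":0.04,"ax":0,"ay":0,"az":0},{"dx":0,"dy":0,"dz":0,"ax":0,"ay":0,"az":0}]'
python3 -m handwheel '[{"dx":0,"dy":0,"dz":-0.8,"ax":0,"ay":0,"az":0},{"dx":0,"dy":0,"dz":-0.3,"ax":0,"ay":0,"az":0},{"dx":0,"dy":-0.9,"dz":0,"ax":0,"ay":0,"az":0},{"dx":0,"dy":-0.9,"dz":0,"ax":0,"ay":0,"az":0},{"dx":0,"dy":-0.9,"dz":0,"ax":0,"ay":0,"az":0},{"dx":0,"dy":-0.9,"dz":0,"ax":0,"ay":0,"az":0},{"dx":0,"dy":0,"dz":0,"ax":0,"ay":0,"az":0},{"dx":0,"dy":0,"dz":0,"ax":0,"ay":0,"az":0}]'
python3 - <<'E'
from h import *
plan(.4542,-.1418,.07,.318)
E
```

```text
clock: 47.7
eef_pos: [0.5397, -0.1129, 0.0564]
tool_rot: [0.585, 0.811, 0.0, 0.0]
ft_force: [-2.9, 1.2, 7.8]
grip_width: 0.0
clock: 48.5
eef_pos: [0.4545, -0.1414, 0.0832]
tool_rot: [0.586, 0.811, 0.0, 0.0]
ft_force: [-0.1, -0.9, -0.1]
grip_width: -0.0002
now [ 0.4545 -0.1414  0.0832] phi 0.3194 tilt [ 0.001  0.    -1.   ] F [-0.1 -0.9 -0.1] w -0.0002 t 48.5
az units 0.01 then dx,dy,dz units [-0.01 -0.02  0.53] j6 0.95
```

Now fl (at its spot already).

```bash
python3 -m handwheel '[{"dx":0,"dy":0,"dz":0.4,"ax":0,"ay":0,"az":0},{"dx":0,"dy":0,"dz":0.15,"ax":0,"ay":0,"az":0},{"dx":0,"dy":0,"dz":0,"ax":0,"ay":0,"az":0}]'
python3 -m handwheel '[{"dx":0,"dy":0,"dz":0.1,"ax":0,"ay":0,"az":0},{"dx":0,"dy":0,"dz":0.1,"ax":0,"ay":0,"az":0}]'
python3 -m handwheel '[{"dx":0,"dy":0,"dz":0.1,"ax":0,"ay":0,"az":0},{"dx":0,"dy":0,"dz":0.1,"ax":0,"ay":0,"az":0}]'
python3 -m handwheel '[{"dx":0,"dy":0,"dz":0.08,"ax":0,"ay":0,"az":0},{"dx":0,"dy":0,"dz":0,"ax":0,"ay":0,"az":0}]'
```

```text
clock: 48.8
eef_pos: [0.4542, -0.1409, 0.0682]
tool_rot: [0.585, 0.811, -0.0, -0.001]
ft_force: [0.1, -0.2, -0.5]
grip_width: 0.0001
clock: 49.0
eef_pos: [0.4544, -0.141, 0.0642]
tool_rot: [0.585, 0.811, 0.0, -0.0]
ft_force: [-0.7, 0.7, 2.8]
grip_width: -0.0001
clock: 49.2
eef_pos: [0.4543, -0.1411, 0.0593]
tool_rot: [0.585, 0.811, 0.0, 0.0]
ft_force: [-0.5, 1.1, 1.3]
grip_width: 0.0003
clock: 49.4
eef_pos: [0.4542, -0.1413, 0.0571]
tool_rot: [0.585, 0.811, 0.0, 0.0]
ft_force: [0.7, 1.0, 0.8]
grip_width: 0.0001
```

```bash
python3 -m handwheel '[{"dx":0,"dy":0,"dz":0.1,"ax":0,"ay":0,"az":0},{"dx":0,"dy":0,"dz":0,"ax":0,"ay":0,"az":0}]'
python3 -m handwheel '[{"dx":0,"dy":0,"dz":0.04,"ax":0,"ay":0,"az":0},{"dx":0,"dy":0,"dz":0,"ax":0,"ay":0,"az":0}]'
python3 -m handwheel '[{"dx":0,"dy":0,"dz":-0.8,"ax":0,"ay":0,"az":0},{"dx":0,"dy":0,"dz":-0.9,"ax":0,"ay":0,"az":0},{"dx":0,"dy":0,"dz":-0.3,"ax":0,"ay":0,"az":0},{"dx":-0.9,"dy":0,"dz":0,"ax":0,"ay":0,"az":0},{"dx":-0.9,"dy":0,"dz":0,"ax":0,"ay":0,"az":0},{"dx":-0.9,"dy":0,"dz":0,"ax":0,"ay":0,"az":0},{"dx":-0.9,"dy":0,"dz":0,"ax":0,"ay":0,"az":0},{"dx":0,"dy":0,"dz":0.4,"ax":0,"ay":0,"az":0},{"dx":0,"dy":0,"dz":0,"ax":0,"ay":0,"az":0},{"dx":0,"dy":0,"dz":0,"ax":0,"ay":0,"az":0}]'
python3 - <<'E'
from h import *
plan(.4824,-.2272,.07,.318)
q=bot.camera('side'); overlay(q,262,180,56,60,10,[],'s21')
E
```

```text
clock: 49.6
eef_pos: [0.4544, -0.1414, 0.0559]
tool_rot: [0.585, 0.811, 0.0, 0.0]
ft_force: [-2.5, 1.7, 11.5]
grip_width: 0.0003
clock: 49.8
eef_pos: [0.4544, -0.1413, 0.0555]
tool_rot: [0.585, 0.811, 0.0, 0.001]
ft_force: [-3.3, 1.7, 14.8]
grip_width: -0.0001
clock: 50.8
eef_pos: [0.4811, -0.2256, 0.0926]
tool_rot: [0.585, 0.811, -0.0, -0.002]
ft_force: [0.2, 0.3, -0.8]
grip_width: -0.0001
now [ 0.4811 -0.2256  0.0926] phi 0.3204 tilt [-0.003  0.002 -1.   ] F [ 0.2  0.3 -0.8] w -0.0001 t 50.8
az units 0.02 then dx,dy,dz units [-0.08  0.03  0.9 ] j6 0.81
```

View pics/s21.png

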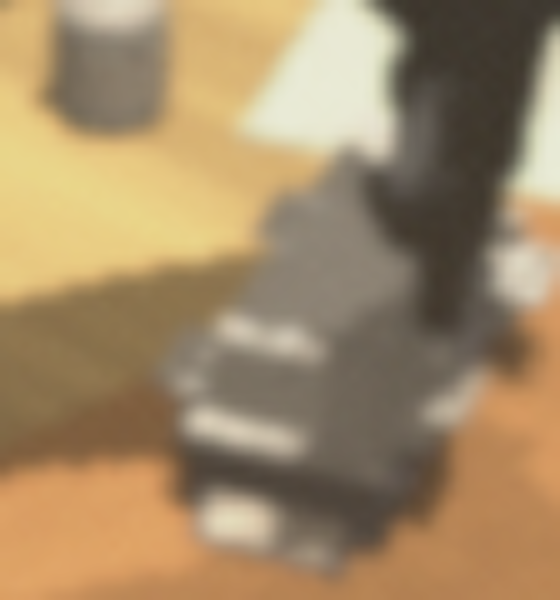

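```bash
python3 -m handwheel '[{"dx":-0.06,"dy":0.02,"dz":0.5,"ax":0,"ay":0,"az":0},{"dx":0,"dy":0,"dz":0.4,"ax":0,"ay":0,"az":0},{"dx":0,"dy":0,"dz":0,"ax":0,"ay":0,"az":0}]'
python3 -m handwheel '[{"dx":0,"dy":0,"dz":0.1,"ax":0,"ay":0,"az":0},{"dx":0,"dy":0,"dz":0.1,"ax":0,"ay":0,"az":0}]'
python3 -m handwheel '[{"dx":0,"dy":0,"dz":0.1,"ax":0,"ay":0,"az":0},{"dx":0,"dy":0,"dz":0.1,"ax":0,"ay":0,"az":0}]'
python3 -m handwheel '[{"dx":0,"dy":0,"dz":0.1,"ax":0,"ay":0,"az":0},{"dx":0,"dy":0,"dz":0,"ax":0,"ay":0,"az":0}]'
python3 -m handwheel '[{"dx":0,"dy":0,"dz":0.08,"ax":0,"ay":0,"az":0},{"dx":0,"dy":0,"dz":0,"ax":0,"ay":0,"az":0}]'
```

```text
clock: 51.15
eef_pos: [0.4819, -0.227, 0.0693]
tool_rot: [0.585, 0.811, -0.0, -0.002]
ft_force: [-0.0, 0.3, -0.3]
grip_width: 0.0002
clock: 51.35
eef_pos: [0.4835, -0.2279, 0.0663]
tool_rot: [0.585, 0.811, 0.0, 0.0]
ft_force: [-0.0, 0.1, 0.4]
grip_width: -0.0
clock: 51.55
eef_pos: [0.4835, -0.228, 0.0615]
tool_rot: [0.585, 0.811, 0.0, 0.0]
ft_force: [-1.3, 0.7, 2.2]
grip_width: -0.0002
clock: 51.75
eef_pos: [0.4833, -0.228, 0.0585]
tool_rot: [0.585, 0.811, -0.0, -0.0]
ft_force: [-0.6, -1.0, 1.3]
grip_width: -0.0001
clock: 51.95
eef_pos: [0.4835, -0.2281, 0.0569]
tool_rot: [0.585, 0.811, -0.0, 0.0]
ft_force: [-0.0, 0.1, 1.2]
grip_width: -0.0
```

```bash
python3 -m handwheel '[{"dx":0,"dy":0,"dz":0.1,"ax":0,"ay":0,"az":0},{"dx":0,"dy":0,"dz":0,"ax":0,"ay":0,"az":0}]'
python3 -m handwheel '[{"dx":0,"dy":0,"dz":0.05,"ax":0,"ay":0,"az":0},{"dx":0,"dy":0,"dz":0,"ax":0,"ay":0,"az":0}]'
python3 -m handwheel '[{"dx":0,"dy":0,"dz":-0.8,"ax":0,"ay":0,"az":0},{"dx":0,"dy":0,"dz":-0.9,"ax":0,"ay":0,"az":0},{"dx":-0.9,"dy":-0.5,"dz":-0.9,"ax":0,"ay":0,"az":0},{"dx":-0.9,"dy":-0.5,"dz":-0.9,"ax":0,"ay":0,"az":0},{"dx":-0.9,"dy":-0.5,"dz":-0.5,"ax":0,"ay":0,"az":0},{"dx":-0.9,"dy":-0.5,"dz":0,"ax":0,"ay":0,"az":0},{"dx":-0.9,"dy":-0.5,"dz":0,"ax":0,"ay":0,"az":0},{"dx":0,"dy":0,"dz":0,"ax":0,"ay":0,"az":0}]'
python3 - <<'E'
from h import *
q=bot.camera('side'); p=bot.camera('top')
overlay(q,262,180,56,60,10,[],'s22'); overlay(p,300,165,55,60,10,[],'t22')
E
```

```text
clock: 52.15
eef_pos: [0.4836, -0.2281, 0.0559]
tool_rot: [0.585, 0.811, 0.0, 0.001]
ft_force: [-3.0, 1.7, 12.9]
grip_width: -0.0001
clock: 52.35
eef_pos: [0.4837, -0.2281, 0.0553]
tool_rot: [0.585, 0.811, 0.0, 0.001]
ft_force: [-4.9, 2.3, 17.5]
grip_width: -0.0001
clock: 53.15
eef_pos: [0.4588, -0.3575, 0.1529]
tool_rot: [0.587, 0.81, -0.001, 0.001]
ft_force: [0.7, 0.7, 0.8]
grip_width: -0.0001
```

View pics/s22.png

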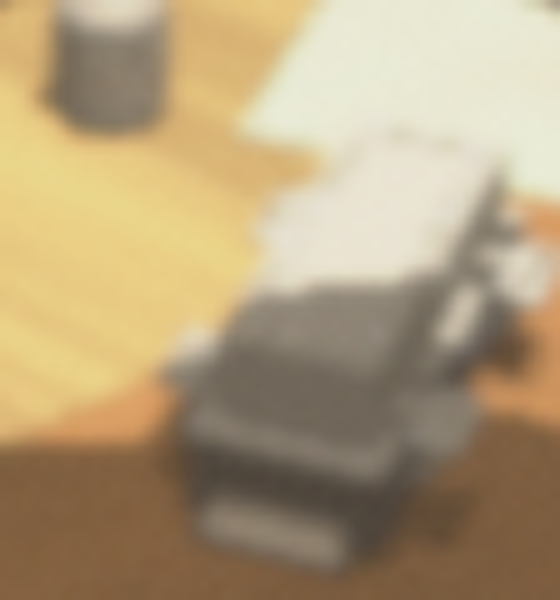

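View pics/t22.png

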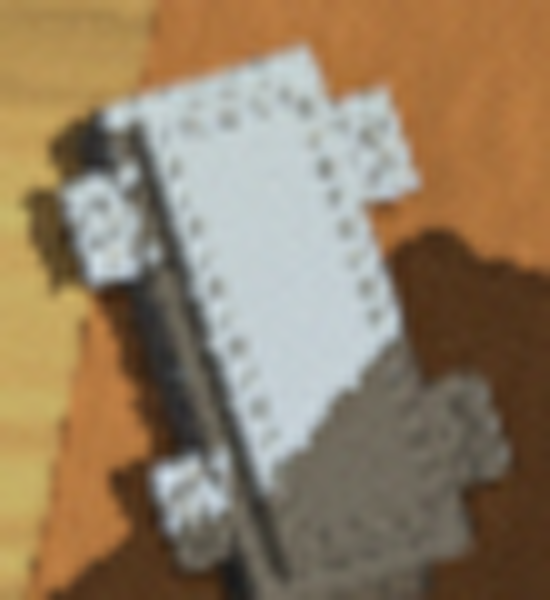

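Run:
```python
from h import *
q=bot.camera('side'); l=(.5110,-.1704,.318)
o=[(rect(*l,.160,.066,.044),(0,255,0)),(rect(*l,.141,.054,.070),(255,0,255))]
for sx in(-.045,.045):
    for sy in(-.044,.044): o+=[(rect(*l,.032,.016,.0393,sx,sy),(255,255,0)),(rect(*l,.032,.016,.051,sx,sy),(0,0,255))]
q2=dict(q); K=np.array(q['intrinsics'],float).copy(); K[0,2]+=.9; K[1,2]+=.6; q2['intrinsics']=K
overlay(q2,262,180,56,60,10,o,'s23')
for n in('reel','squat_pot','glue_bottle','tin','screwdriver','mallet'):
    pass
p=bot.camera('top'); cv2.imwrite('pics/topend.png',cv2.resize(p['img'][:,:,::-1],(800,600),interpolation=cv2.INTER_CUBIC))
```

View pics/s23.png

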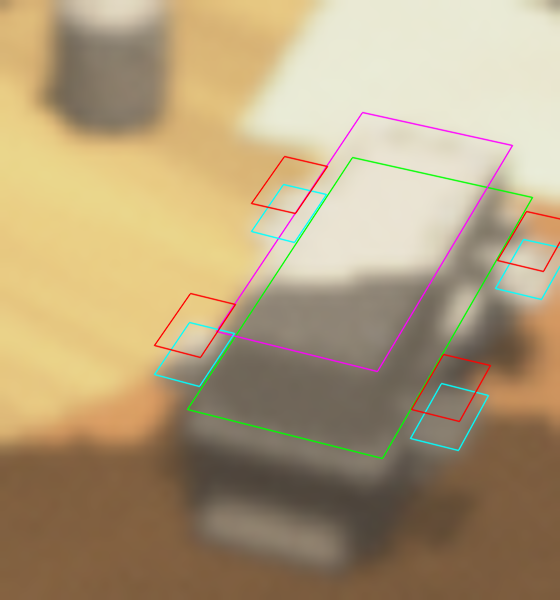

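View pics/topend.png

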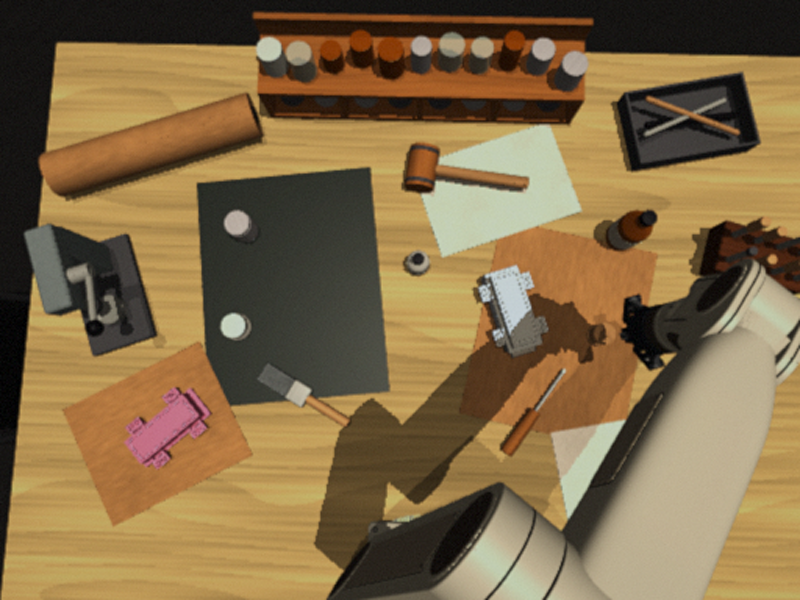

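Run:
```python
from h import *
q=bot.camera('side'); l=(.5110,-.1704,.318)
I=q['img'][192:208,282:300,::-1]
a=cv2.resize(I,None,fx=28,fy=28,interpolation=cv2.INTER_CUBIC).astype(float)
a=np.clip((a-130)*2.2,0,255).astype(np.uint8)
K=np.array(q['intrinsics'],float); K[0,2]+=.9; K[1,2]+=.6; q['intrinsics']=K
for z,c in((.0393,(255,0,0)),(.051,(0,0,255))):
    k=np.array([(proj(q,X)-[282,192]+.5)*28 for X in rect(*l,.032,.016,z,.045,.044)]); cv2.polylines(a,[k.round().astype(np.int32)],True,c,1)
cv2.imwrite('pics/bl.png',a); print(bot.get_obs()['clock'])
```

```text
53.4
```

View pics/bl.png

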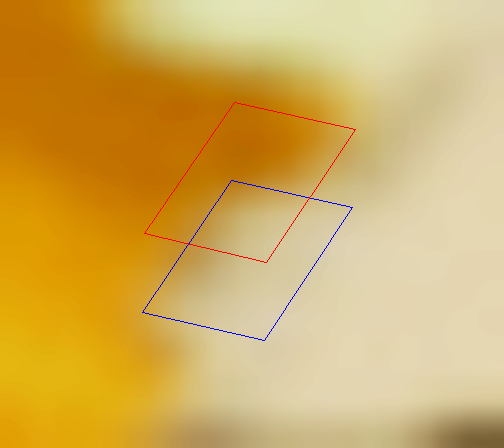

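Run:
```python
from h import *
st(); print(bot.job_done())
```

```text
{'clock': 53.4, 'eef_pos': [0.4595, -0.3535, 0.1528], 'tool_rot': [0.585, 0.811, 0.0001, -0.0004], 'ft_force': [0.5838, 0.4062, 0.017], 'grip_width': -0.0002, 'joint_pos': [-0.6558, 0.4544, 0.0537, 1.171, 0.0002, 0.5939]}
the job is handed in; nothing more can be done
None
```

I restocked the box, closed it and handed the job in at 53.4 s, with the arm clear of everything. The last pictures show the lid square on the rim and all four tabs down. No verdict comes back.

**Jars:** I drew jar A along the channel to the front end, then drew jar B up against it. The new jar then went into the back of the row, and all three were upright in the picture taken before the lid went on.

**Lid:**
- **First placing:** it landed about 3 mm too far forward, with its front wall on the box's rim.
- **Tipping:** pressing the back right tab (`tab_br`) then tipped the lid, and the tab snapped in while the lid was still off its seat.
- **Repair:** I gripped the lid again with that tab latched, slid it back and let it settle. That took some force: up to 13 N upward on the latched tab and about 8 N sideways. The top view then showed the lid's back edge within about 1 mm of the box's.

**Tabs:**
- **Down:** I pressed each one to its bottom stop, at 7 to 18 N. A check press on `tab_br` found it already down. In the side view `tab_fl`, `tab_fr` and `tab_br` match the snapped-in height. `tab_bl` was hard to see against a white background, but an enlarged crop agrees that it is down.
- **Weak readings:** the clearest snap, a sudden drop in force, was on `tab_bl`. On the two front tabs the drop was small. All the readings before the stop were below the stated 4 to 8 N; they were taken between steps, so they may have missed the peaks.

**Other things:** in the final top view the other things look to be where they were, and I did not measure them. The arm's shadow falls over the reel there. The pink lid look-alike was not touched.

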